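Brush out the nut jar and refill it through the funnel

TASK

Clean out the clear jar with the long brush, pushing it right to the bottom twice with a full stroke up (at least to the middle of the jar) in between, and stand the brush back in its block. Then seat the funnel on the jar and pour the wheel nuts from every bin that holds any through it into the jar, standing each bin back upright on the counter. When all the nuts are in the jar, put the funnel back in its stand; leave the oil bottle, tape and spanner where they are.

Things in the scene. Friction and masses are not known exactly. Their poses are not given: they have to be found in the camera images.
- jar_floor (a point): Centre of the inner floor of the clear plastic jar, z up. The jar is fixed upright on a dark 100 x 100 x 10 mm wooden base: outer diameter 60 mm, inner diameter 52 mm, inner floor 15 mm above the counter, rim 105 mm above the counter (90 mm above this point).
- jar_mouth (a point): Centre of the jar's mouth, level with its rim, 105 mm above the counter.
- funnel: Loose wide aluminium funnel, 90 g. Origin on its axis, level with the flat undersides of its 4 ribs (along its x and y, reaching 40 mm out), which sit on the jar rim or stand top; z up. Below: 28 mm spout, outer diameter 46 tapering to 42 mm, 36 mm clear inside. Above: cone widening to a 116 mm rim, 45 mm above the origin. Starts seated in its stand.
- funnel_grip (a point): Grip point of the funnel's upright black handle, at (0, -68, 68) mm in the funnel's frame, outside the rim on its -y side. The handle is 10 mm thick (along the funnel's x), 22 mm along its y (radial), and stands 40 mm above the rim.
- stand_top (a point): Centre of the top of the funnel's stand: a fixed wooden block 90 x 90 x 40 mm with a square 53 mm hole right through it; the point is 40 mm above the counter. Axes: x and y along the block's sides, z up.
- brush_grip (a point): Loose round bottle brush, 80 g, 195 mm long, standing head down in its block. Point on its axis in the wooden handle, 160 mm above the bottom end, 35 mm below the top; z runs along the brush towards the handle end. Handle 18 mm diameter, from 110 to 195 mm; stiff white bristle head 30 mm diameter, lowest 77 mm.
- brush_tip (a point): Bottom end of the brush head, on its axis (160 mm below brush_grip along the brush).
- block_floor (a point): Centre of the floor of the hole in the brush's fixed wooden block (80 x 80 x 60 mm, square hole 39 mm wide and 50 mm deep, open at the top); the point is 10 mm above the counter. The brush stands here at start and end.
- bin0_c (a point): Centre of a loose white plastic parts bin, 0.12 kg: 95 mm long (x), 50 wide (y), 42 high, walls 3, z up. Back (+x) and sides full height; front (-x) open but for a 20 mm ramp up to a 9 mm lip, where nuts pour out. Front faces the robot within 0.35 rad. Starts with nuts 0 to 2, if present. Nut friction 0.6: tip the front down 60 to 75 degrees to empty it.
- bin1_c (a point): Centre of a loose white plastic parts bin, 0.12 kg: 95 mm long (x), 50 wide (y), 42 high, walls 3, z up. Back (+x) and sides full height; front (-x) open but for a 20 mm ramp up to a 9 mm lip, where nuts pour out. Front faces the robot within 0.35 rad. Starts with nuts 3 to 5, if present. Nut friction 0.6: tip the front down 60 to 75 degrees to empty it.
- bin2_c (a point): Centre of a loose white plastic parts bin, 0.12 kg: 95 mm long (x), 50 wide (y), 42 high, walls 3, z up. Back (+x) and sides full height; front (-x) open but for a 20 mm ramp up to a 9 mm lip, where nuts pour out. Front faces the robot within 0.35 rad. Starts with nuts 6 to 8, if present. Nut friction 0.6: tip the front down 60 to 75 degrees to empty it.
- nut0_c (a point): Centre of a steel domed wheel nut, hexagon 17 mm across corners, 17 mm high, 18 g, lying in a bin at the start. May be absent.
- nut1_c (a point): Centre of a steel domed wheel nut, hexagon 17 mm across corners, 17 mm high, 18 g, lying in a bin at the start. May be absent.
- nut2_c (a point): Centre of a steel domed wheel nut, hexagon 17 mm across corners, 17 mm high, 18 g, lying in a bin at the start. May be absent.
- nut3_c (a point): Centre of a steel domed wheel nut, hexagon 17 mm across corners, 17 mm high, 18 g, lying in a bin at the start. May be absent.
- nut4_c (a point): Centre of a steel domed wheel nut, hexagon 17 mm across corners, 17 mm high, 18 g, lying in a bin at the start. May be absent.
- nut5_c (a point): Centre of a steel domed wheel nut, hexagon 17 mm across corners, 17 mm high, 18 g, lying in a bin at the start. May be absent.
- nut6_c (a point): Centre of a steel domed wheel nut, hexagon 17 mm across corners, 17 mm high, 18 g, lying in a bin at the start. May be absent.
- nut7_c (a point): Centre of a steel domed wheel nut, hexagon 17 mm across corners, 17 mm high, 18 g, lying in a bin at the start. May be absent.
- nut8_c (a point): Centre of a steel domed wheel nut, hexagon 17 mm across corners, 17 mm high, 18 g, lying in a bin at the start. May be absent.
- oil_c (a point): Bystander: white oil bottle, 48 mm diameter, 140 mm high; point half-way up.
- tape_c (a point): Bystander: roll of grey tape, 84 mm diameter, 25 mm high, lying flat; its centre.
- wrench_grip (a point): Bystander: spanner lying on the counter to the robot's right, close to the robot.
Mind the look-alikes: they are no part of the job. What is shaped like the part that bears stand_top but orange, pink or turquoise is not meant.

How it is judged:
By the outcome, as a careful person would: the job done as asked, in the order asked, and still so for the second after the job is handed in, with the robot touching nothing.
Of nut0, nut1, nut2, nut3, nut4, nut5, nut6, nut7, nut8 only 4 to 9 are there at a start; the rules pass over those that are not, and their reading is None.
At some moment in a run one of bin0, bin1, bin2 may be knocked a few centimetres aside while the robot is not near it.
It also fails if it takes over 210 s, if anything falls off the work surface, if the arm or the gripper's body presses on something with over 40 N, if the wrist force passes 120 N, or if a joint passes its speed limit or range.

ROBOT

A 6-joint arm with a two-finger parallel gripper is mounted at the origin on the work surface. World frame = base frame: x ahead of the robot, y to its left, z up, the work surface at z = 0. Lengths are in m, angles in rad, forces in N, time in s.
With the tool pointing down it reaches from about 0.375 to 0.9 m from the base axis. Payload 3.1 kg.
Tool frame: the origin (TCP) lies on the centre line of the jaws, within the pads' length; the fingertips stand 22 mm ahead of it and the grasp point (between the pads) lies 3 mm ahead of it; z points along the fingers, y is the direction in which the jaws open and shut (so a half turn about z gives the same grasp; the last joint's range is limited). The gripper opens to 85 mm and grips with 20 to 120 N. Pads are 22 mm wide; open, the fingers measure 114 mm over their backs; the gripper's body (76 mm by 85 mm) begins 54 mm behind the grasp point. The pads swing forward as they close: fully open they stand 13 mm farther back than shut.
Start: joints at [-1.395, 0.527, 1.433, -0, 1.181, -0.178], TCP at [0.217, -0.586, 0.253] pointing down, gripper open.
Joint ranges: [-3.08, 3.08], [-0.75, 2.2], [0.22, 2.44], [-1.43, 4.57], [0, 2.65], [-2.85, 2.85]. Speed limits (rad/s): [2.79, 2.79, 3.14, 3.14, 3.14, 3.14].

INTERFACE

Orientations are given as [roll, pitch, yaw] about the fixed x, y, z axes, in that order (R = Rz(yaw) Ry(pitch) Rx(roll)).
In Python, from station import sensors, imaging, sign_off, finder gives the robot as it stands.
- The arm moves only by the shell command python3 -m pendant 'ROWS' [FORCE]. ROWS is JSON, a list of rows, each a list of 5 numbers: the shift along the tool's x, y, z as a fraction of full scale, then the turn about the tool's z as a fraction of full scale, then the opening, from 0 (shut) to 1 (fully open). In form: [[x, y, z, turn, jaw], ...]. A call has 1 to 20 rows; each row is the pose to reach, as a shift and turn from the pose commanded when the call began, along the tool's axes at that moment; what a row does not reach only later rows make up. Full scale, the value 1, is 0.1 m for a shift and 90 degrees for a turn. A row lasts 1/10 s, in which the tool goes at most 50 mm and 8.59 degrees, less where a joint would pass 70% of its speed; a pose out of reach is approached as far as the arm can. A call with a number of a shift or a turn outside -1 to 1 is refused whole. A call with a gripper value outside its range is refused whole. The fingers move at their own pace and stop on an object; FORCE is the grip in N (left out, the last holds). Time passes only in rows, so rows that repeat a pose let the fingers close. It gives the time, the measured TCP pose, the force and the opening at its end, in the units of the state.
- sensors.get_state(): the state, without advancing time (a new reading comes with each control period).
- imaging.camera(name): name is "side" or "top" or "wrist"; returns a dict with "pixels" (384x512x3 uint8, red, green, blue), "range_z" (384x512 float32, m along the optical axis (not along the pixel's ray), 0 where there is no reading), "fx", "fy", "cx", "cy" (pixels), "world_from_camera" (4x4, takes a point from camera to world coordinates); the wrist camera has in their place "hand_eye" (4x4, takes a point from camera to tool coordinates, whose origin is the TCP and whose axes are the flange's). Camera axes: x right, y down, z forward; pixel columns grow to the right and rows downward; lengths in m; the calibration is good to about 2 mm. A picture is of the moment at which its call begins: read the wrist's pose just before it.
- sign_off(): hands the job in, once; it reports no verdict.
Trained networks look in a picture, given as the dict that the camera call returned (one of the last four; its "shot" number tells which), for a name from the list of things; names that differ only in an ending like _2 or _b are one class to them, and where a whole thing is asked for, a point or a joint stands for the part that bears it (a point fixed in the world has none). Each returns a list of dicts, best first, with "score" (0 to 1); they miss things now and then, are a little off and sometimes report something else, mostly with a low value. They report only what shows in the picture. A call takes as long as a camera call. They do not tell look-alikes from the thing itself.
- finder.boxes_of(picture, thing): "bbox" ([centre column, centre row, width, height] in pixels, round what is visible of it).
The state is a dict: "time": time; "joint_pos": joint angles; "joint_vel": joint speeds; "joint_efforts": joint torques, N m; "eef_pos": TCP position; "tcp_rot": TCP orientation; "wrist_force": force on the tool from outside, world axes, zero at the start; "torque": the same for the moment, N m; "grip_width": finger opening in m.
Only numpy, scipy, OpenCV 4.12 (cv2) and the standard library are available. Lean on these libraries where they do the work, as an engineer would, in place of code of your own. Each camera call takes 0.05 s, during which the arm holds its last target.

## Working session

There is one attempt and no reset: what is moved stays moved. The work goes in short steps, Python scripts to look and compute and a shell command to move; the robot and the scene stay as the last step left them, time stands still between calls to the robot, and variables do not carry over. Pictures are saved under pics/ and viewed, and the job is handed in when it is done.

```bash
ls -la; mkdir -p pics; python3 - <<'E'
from station import sensors, imaging
import cv2
print(sensors.get_state())
for n in ["side","top","wrist"]:
    p=imaging.camera(n); cv2.imwrite(f"pics/a_{n}.png",p["pixels"][:,:,::-1])
    print(n,p.get("world_from_camera",p.get("hand_eye")),p["fx"],p["cx"],p["cy"],p.get("shot"))
E
python3 -m pendant --help | head -30
```

```text
total 12
drwxr-xr-x  3 agent agent 4096 Dec  6 23:33 .
drwxr-xr-x 23 root  root  4096 Dec  6 23:33 ..
drwxr-xr-x  2 agent agent 4096 Dec  6 23:33 pics
{'time': 0.0, 'joint_pos': array([-1.39446405e+00,  5.28492348e-01,  1.43391599e+00, -2.21557328e-05,
        1.18139430e+00, -1.78480925e-01]), 'joint_vel': array([ 1.41323404e-03, -8.34954085e-04,  3.50569244e-06, -1.09744698e-04,
       -1.08542416e-03,  6.24622732e-04]), 'joint_efforts': array([-1.00737849e-03, -4.42352915e+01, -1.78022969e+01, -3.52300585e-04,
        8.50008189e-03, -1.08860718e-05]), 'eef_pos': array([ 0.21704741, -0.58538074,  0.25231313]), 'tcp_rot': array([-3.13941414e+00, -3.72196086e-04,  3.54821229e-01]), 'wrist_force': array([-0.24393758,  0.92359706,  0.80430274]), 'torque': array([ 0.03052331, -0.02387481,  0.00272531]), 'grip_width': 0.08550417912992891}
side [[-0.89268762 -0.31293317  0.32431719  0.17357166]
 [-0.45065584  0.62662008 -0.63581175  0.79492289]
 [-0.00425708 -0.71373672 -0.70040115  0.91957043]
 [ 0.          0.          0.          1.        ]] 382.3167394987023 254.09978616509892 191.98487379652332 1
top [[-0.02401834 -0.98695202  0.15921319  0.36532799]
 [-0.99968025  0.02245156 -0.01163252  0.06618465]
 [ 0.00790615 -0.15944167 -0.98717569  1.29110723]
 [ 0.          0.          0.          1.        ]] 425.00049848464727 254.06881813664833 187.46845577554495 2
wrist [[ 3.62894587e-04 -9.50314616e-01 -3.11290860e-01  7.91843355e-02]
 [ 9.99999859e-01  4.65927357e-04 -2.56618656e-04  9.43128109e-04]
 [ 3.88907387e-04 -3.11290723e-01  9.50314650e-01 -1.20280341e-01]
 [ 0.00000000e+00  0.00000000e+00  0.00000000e+00  1.00000000e+00]] 291.5692127142315 257.9778701191681 189.9986752522794 3invalid input: not JSON, or not a number
```

View pics/a_top.png

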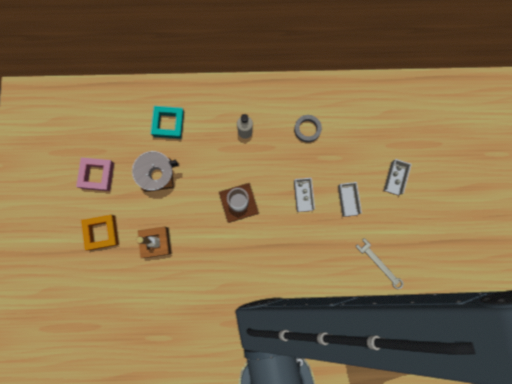

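View pics/a_side.png

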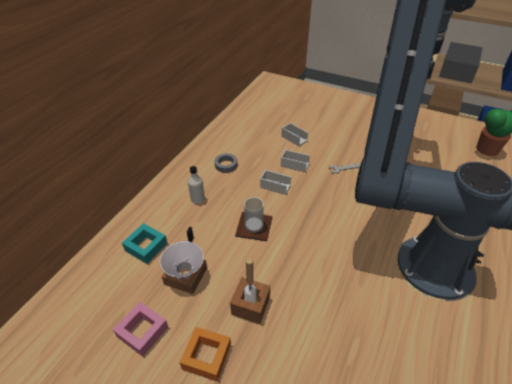

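View pics/a_wrist.png

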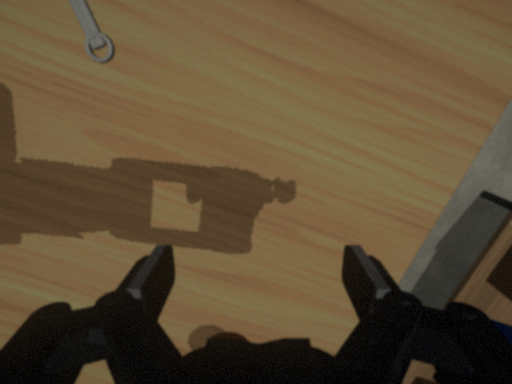

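```bash
cat > h.py <<'E'
import numpy as np, cv2
from station import sensors, imaging, finder
from scipy.spatial.transform import Rotation as Ro
def T_tool():
    s=sensors.get_state(); T=np.eye(4)
    T[:3,:3]=Ro.from_euler('xyz',s['tcp_rot']).as_matrix(); T[:3,3]=s['eef_pos']; return T
def shot(n):
    T=T_tool(); p=imaging.camera(n)
    p['T']=p['world_from_camera'] if 'world_from_camera' in p else T@p['hand_eye']
    return p
def cloud(p):
    z=p['range_z']; v,u=np.mgrid[:z.shape[0],:z.shape[1]]
    P=np.stack([(u-p['cx'])/p['fx']*z,(v-p['cy'])/p['fy']*z,z],-1)
    W=P@p['T'][:3,:3].T+p['T'][:3,3]; W[z<=0]=np.nan; return W
def ray(p,u,v,zw):
    d=p['T'][:3,:3]@np.array([(u-p['cx'])/p['fx'],(v-p['cy'])/p['fy'],1.]); o=p['T'][:3,3]
    return o+d*(zw-o[2])/d[2]
def proj(p,X):
    q=np.linalg.inv(p['T'])@np.append(X,1); return q[0]/q[2]*p['fx']+p['cx'],q[1]/q[2]*p['fy']+p['cy']
def save(p,name,box=None,s=1):
    im=p['pixels'][:,:,::-1]
    if box: im=im[box[1]:box[3],box[0]:box[2]]
    cv2.imwrite(f'pics/{name}.png',cv2.resize(im,None,fx=s,fy=s,interpolation=cv2.INTER_CUBIC))
E
python3 - <<'E'
from h import *
p=shot('top'); W=cloud(p)
save(p,'b1',(70,90,270,270),4); save(p,'b2',(280,100,440,290),4)
for n in ['jar_mouth','funnel','stand_top','brush_grip','block_floor','bin0_c','nut0_c','oil_c','tape_c','wrench_grip']:
    for d in finder.boxes_of(p,n)[:8]: print(n,round(d['score'],2),np.round(d['bbox'],0))
# height map
def blob(u0,v0,u1,v1,zl,zh):
    w=W[v0:v1,u0:u1].reshape(-1,3); m=(w[:,2]>zl)&(w[:,2]<zh); return w[m]
def rect(a):
    r=cv2.minAreaRect((a[:,:2]*1000).astype(np.float32)); return np.round(r[0],1),np.round(r[1],1),round(r[2],1),len(a)
for k,b in dict(bA=(288,172,322,220),bB=(334,175,366,222),bC=(380,152,416,202)).items(): print(k,rect(blob(*b,.02,.06)), rect(blob(*b,.036,.046)))
print('jar rim',rect(blob(215,180,262,225,.097,.115)),'base',rect(blob(215,180,262,225,.006,.02)))
print('block',rect(blob(130,220,180,262,.05,.07)),'br',rect(blob(130,220,180,262,.17,.22)))
print('funnel rim',rect(blob(125,140,190,195,.08,.1)),'h',rect(blob(125,140,190,195,.105,.15)),'stand',rect(blob(125,140,190,195,.03,.045)))
E
```

```text
jar_mouth 0.88 [241. 202.  41.  41.]
jar_mouth 0.69 [303. 194.  20.  35.]
jar_mouth 0.58 [376. 263.  42.  48.]
funnel 0.58 [156. 170.  46.  38.]
stand_top 0.98 [170. 123.  33.  30.]
stand_top 0.77 [100. 234.  39.  33.]
stand_top 0.72 [154. 243.  38.  29.]
stand_top 0.62 [160. 186.  29.  16.]
stand_top 0.62 [ 96. 176.  39.  34.]
block_floor 0.59 [153. 243.  38.  31.]
bin0_c 0.82 [396. 177.  32.  35.]
nut0_c 0.73 [348. 199.  24.  41.]
oil_c 0.56 [245. 127.  18.  30.]
oil_c 0.21 [309. 129.  26.  24.]
tape_c 0.73 [306. 130.  27.  26.]
wrench_grip 0.87 [378. 262.  50.  53.]
wrench_grip 0.48 [240. 202.  40.  42.]
bA (array([545.2, -99.1]), array([95.6, 51. ]), 3.4, 161) (array([545.1, -99.2]), array([95.7, 50.8]), 3.2, 97)
bB (array([ 528.5, -235.1]), array([95.4, 52.1]), 5.6, 211) (array([ 528.5, -235.1]), array([95.4, 52.1]), 5.6, 109)
bC (array([ 592.9, -384.7]), array([52.8, 97.8]), 71.1, 243) (array([ 592.9, -385.5]), array([51.7, 97.9]), 70.3, 115)
jar rim (array([527.7,  98.2]), array([56.5, 57.3]), 89.7, 101) base (array([528.4,  98.4]), array([133.4, 138.9]), 0.2, 812)
block (array([413. , 346.4]), array([80.4, 81.7]), 6.9, 594) br (array([412.8, 345.2]), array([16. , 16.5]), 6.7, 61)
funnel rim (array([617.1, 345. ]), array([116.5, 113.2]), 59.2, 257) h (array([632.1, 278.5]), array([ 9.6, 21.4]), 10.6, 41) stand (array([617.1, 344.6]), array([90.3, 89. ]), 6.4, 129)
```

View pics/b1.png

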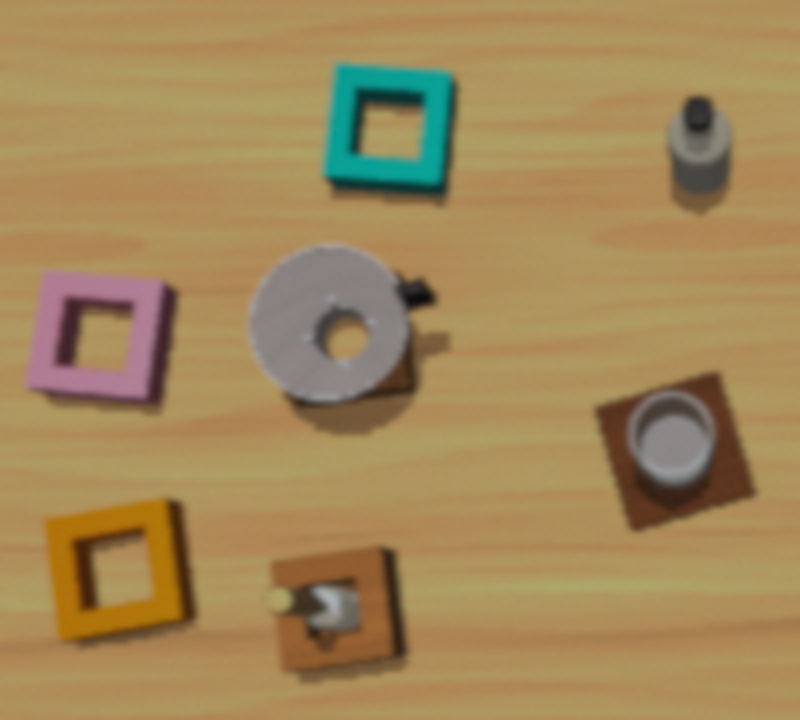

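View pics/b2.png

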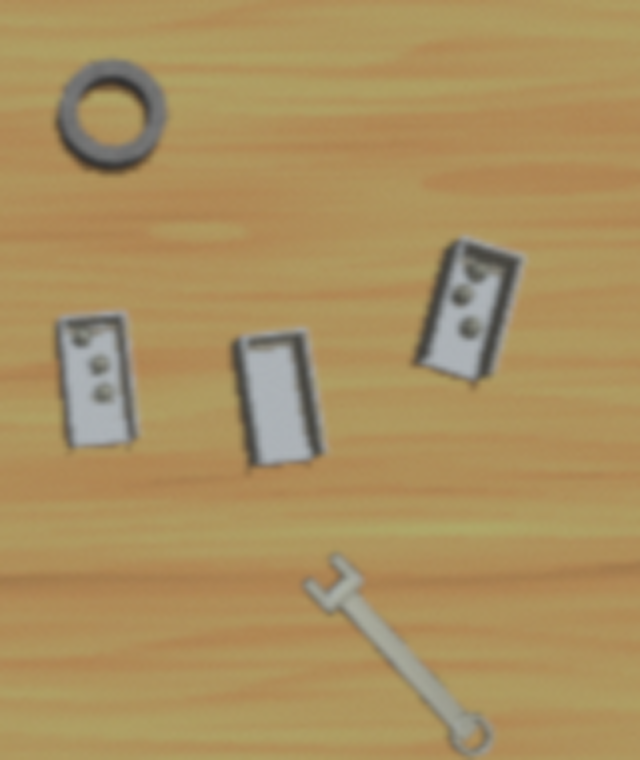

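```bash
python3 -m pendant '[[0.35,-0.94,0,0.226,1],[0.35,-0.94,0,0.226,1],[0.35,-0.94,0,0.226,1],[0.35,-0.94,0,0.226,1]]'
python3 -m pendant '[[-0.5,-0.5,0,0,1],[-0.5,-1,0,0,1],[-0.5,-1,0,0,1]]'
python3 -m pendant '[[0,-0.5,0,0,1],[0,-1,0,0,1],[0,-1,0,0,1]]'
python3 -m pendant '[[0,-0.5,0,0,1],[0,-1,0,0,1],[0,-1,0,0,1]]'
```

```text
time: 1.1
eef_pos: [0.2174, -0.4842, 0.2535]
tcp_rot: [-3.141, 0.0, 0.001]
wrist_force: [0.6, -0.6, 0.3]
grip_width: 0.0855
time: 1.4
eef_pos: [0.1662, -0.3823, 0.253]
tcp_rot: [-3.138, 0.001, 0.0]
wrist_force: [0.1, -0.5, -1.0]
grip_width: 0.0856
time: 1.7
eef_pos: [0.1666, -0.2784, 0.2524]
tcp_rot: [-3.133, 0.001, 0.002]
wrist_force: [0.4, 0.2, -0.1]
grip_width: 0.0853
time: 2.0
eef_pos: [0.1664, -0.1797, 0.2526]
tcp_rot: [-3.135, 0.002, 0.003]
wrist_force: [0.3, -0.4, 0.4]
grip_width: 0.0855
```

```bash
python3 -c "
from station import sensors;s=sensors.get_state();print(s['joint_pos'].round(3))"
python3 -m pendant '[[-0.5,-0.5,0,0,1],[-1,-0.5,0,0,1],[-1,-0.5,0,0,1]]'
python3 -m pendant '[[-0.5,0,0,0,1],[-0.5,0,0,0,1],[-0.5,0,0,0,1]]'
python3 -c "
from station import sensors;s=sensors.get_state();print(s['joint_pos'].round(3))"
```

```text
[-1.295 -0.022  2.272  0.     0.898  0.273]
time: 2.3
eef_pos: [0.0766, -0.142, 0.255]
tcp_rot: [3.137, 0.002, 0.005]
wrist_force: [-0.8, -0.7, -0.3]
grip_width: 0.0858
time: 2.6
eef_pos: [0.023, -0.1437, 0.2565]
tcp_rot: [3.136, 0.006, -0.01]
wrist_force: [-0.1, -0.6, 0.1]
grip_width: 0.0856
[-2.277e+00 -3.140e-01  2.436e+00 -1.000e-03  1.012e+00 -6.960e-01]
```

```bash

python3 -m pendant '[[0,-0.3,-0,0,1],[0,-0.3,0,0,1],[0,-0.3,0,0,1]]'
python3 -c "
from station import sensors;s=sensors.get_state();print(s['joint_pos'].round(3),s['tcp_rot'])"
python3 -m pendant '[[0,-0.3,-0,0,1],[0,-0.3,0,0,1],[0,-0.3,0,0,1]]'
python3 -c "
from station import sensors;s=sensors.get_state();print(s['joint_pos'].round(3))"
```

```text
time: 2.9
eef_pos: [0.0268, -0.117, 0.2676]
tcp_rot: [-3.141, 0.006, -0.005]
wrist_force: [0.1, -0.0, 0.4]
grip_width: 0.0855
[-2.503 -0.485  2.438 -0.004  1.183 -0.926] [-3.14134293  0.00646187 -0.0054335 ]
time: 3.2
eef_pos: [0.033, -0.1012, 0.2711]
tcp_rot: [-3.127, 0.009, -0.002]
wrist_force: [-0.2, 0.1, 0.5]
grip_width: 0.0857
[-2.806 -0.651  2.44  -0.017  1.35  -1.23 ]
```

```bash

python3 -m pendant '[[0.3,0.5,-0,0,1],[0.6,1,0,0,1],[1,1,0,0,1],[1,1,0,0,1]]'
python3 -m pendant '[[0.5,0,-0,0,1],[1,0,0,0,1],[1,0,0,0,1]]'
python3 -m pendant '[[0.5,-0.3,-0,0,1],[1,-0.6,0,0,1],[1,-0.6,0,0,1]]'
python3 -c "
from station import sensors;s=sensors.get_state();print(s['joint_pos'].round(3))"
```

```text
time: 3.6
eef_pos: [0.0639, -0.1013, 0.2695]
tcp_rot: [3.125, -0.014, -0.0]
wrist_force: [0.1, 0.1, 0.4]
grip_width: 0.0855
time: 3.9
eef_pos: [0.1105, -0.0683, 0.2694]
tcp_rot: [3.106, -0.046, 0.011]
wrist_force: [-0.1, -0.4, -0.2]
grip_width: 0.0856
time: 4.2
eef_pos: [0.1359, -0.0141, 0.2703]
tcp_rot: [3.104, -0.08, 0.009]
wrist_force: [-0.3, -0.5, -0.3]
grip_width: 0.0855
[-1.835 -0.751  2.442  0.088  1.437 -0.282]
```

```bash

python3 -m pendant '[[0,0,0,0,1],[0,0,0,0,1],[0,0,0,0,1],[0,0,0,0,1],[0,0,0,0,1],[0,0,0,0,1]]'
python3 -m pendant '[[0.5,0,-0,0,1],[1,0,0,0,1],[1,0,0,0,1],[1,0,0,0,1],[1,0,0,0,1],[1,0,0,0,1]]'
python3 -c "
from station import sensors;s=sensors.get_state();print(s['joint_pos'].round(3))"
```

```text
time: 4.8
eef_pos: [0.1358, -0.0163, 0.2702]
tcp_rot: [3.104, -0.08, -0.002]
wrist_force: [0.3, -0.4, -0.4]
grip_width: 0.0855
time: 5.4
eef_pos: [0.1465, -0.0133, 0.2711]
tcp_rot: [3.103, -0.118, 0.003]
wrist_force: [-0.2, -0.5, 0.1]
grip_width: 0.0851
[-1.832 -0.754  2.442  0.125  1.448 -0.277]
```

```bash

python3 -m pendant '[[-0.5,0.5,-0,0,1],[-1,1,0,0,1],[-1,1,0,0,1],[-1,1,0,0,1]]'
python3 -m pendant '[[0,0.5,-0,0,1],[0,1,0,0,1],[0,1,0,0,1],[0,1,0,0,1]]'
python3 -c "
from station import sensors;s=sensors.get_state();print(s['joint_pos'].round(3))"
python3 -m pendant '[[0,0.5,-0,0,1],[0,1,0,0,1],[0,1,0,0,1],[0,1,0,0,1]]'
python3 -c "
from station import sensors;s=sensors.get_state();print(s['joint_pos'].round(3))"
```

```text
time: 5.8
eef_pos: [0.0869, -0.1033, 0.2723]
tcp_rot: [3.111, -0.109, 0.005]
wrist_force: [0.3, -0.5, 0.7]
grip_width: 0.0855
time: 6.2
eef_pos: [0.0866, -0.2051, 0.275]
tcp_rot: [3.11, -0.107, -0.004]
wrist_force: [-2.8, 0.3, 1.3]
grip_width: 0.0855
[-1.861 -0.168  2.303  0.132  1.01  -0.354]
time: 6.6
eef_pos: [0.0878, -0.3033, 0.2774]
tcp_rot: [3.115, -0.109, 0.004]
wrist_force: [0.3, 0.0, -0.6]
grip_width: 0.085
[-1.755  0.029  2.127  0.135  0.983 -0.261]
```

```bash

python3 -m pendant '[[0.5,0,-0,0,1],[1,0,0,0,1],[1,0,0,0,1],[1,0,0,0,1]]'
python3 -m pendant '[[0.5,0,-0,0,1],[1,0,0,0,1],[1,0,0,0,1],[1,0,0,0,1]]'
python3 -m pendant '[[0.5,-0.5,-0,0,1],[1,-1,0,0,1],[1,-1,0,0,1],[1,-1,0,0,1]]'
python3 -m pendant '[[0,-0.5,-0,0,1],[0,-1,0,0,1],[0,-1,0,0,1],[0,-1,0,0,1]]'
python3 -m pendant '[[0,-0.5,-0,0,1],[0,-1,0,0,1],[0,-1,0,0,1],[0,-1,0,0,1]]'
python3 -c "
from station import sensors;s=sensors.get_state();print(s['joint_pos'].round(3))"
```

```text
time: 7.0
eef_pos: [0.1877, -0.3002, 0.2888]
tcp_rot: [3.113, -0.108, 0.008]
wrist_force: [-0.6, -0.5, -0.5]
grip_width: 0.085
time: 7.4
eef_pos: [0.2852, -0.3016, 0.2994]
tcp_rot: [3.113, -0.108, 0.003]
wrist_force: [-0.8, -0.3, 0.8]
grip_width: 0.0853
time: 7.8
eef_pos: [0.3854, -0.1997, 0.3075]
tcp_rot: [3.114, -0.108, 0.005]
wrist_force: [-0.2, -1.1, -0.4]
grip_width: 0.0855
time: 8.2
eef_pos: [0.3841, -0.1025, 0.3044]
tcp_rot: [3.112, -0.108, 0.002]
wrist_force: [0.1, -0.0, -0.0]
grip_width: 0.0856
time: 8.6
eef_pos: [0.386, -0.003, 0.3018]
tcp_rot: [3.111, -0.109, 0.003]
wrist_force: [-0.1, -0.2, -0.5]
grip_width: 0.0852
[-0.302  0.08   1.983  0.004  0.966  1.265]
```

```bash

python3 -m pendant '[[0,0,0.5,0,1],[0,0,1,0,1],[0,0,1,0,1],[0,0,1,0,1]]'
python3 -m pendant '[[0,0,0.5,0,1],[0,0,0.9,0,1],[0,0,0.9,0,1],[0,0,0.9,0,1]]'
python3 -c "
from station import sensors;s=sensors.get_state();print(s['joint_pos'].round(3))"
python3 -m pendant '[[-0.4,0,0,0,1],[-0.8,0,0,0,1],[-0.8,0,0,0,1],[-0.8,0,0,0,1],[-0.8,0,0,0,1]]'
python3 -c "
from station import sensors;s=sensors.get_state();print(s['joint_pos'].round(3))"
```

```text
time: 9.0
eef_pos: [0.3968, -0.0069, 0.202]
tcp_rot: [3.113, -0.106, -0.001]
wrist_force: [-0.1, -1.1, 0.2]
grip_width: 0.0853
time: 9.4
eef_pos: [0.4078, -0.0085, 0.115]
tcp_rot: [3.111, -0.112, 0.002]
wrist_force: [0.0, -0.7, 0.7]
grip_width: 0.0855
[-0.299  0.505  2.166  0.012  0.355  1.261]
time: 9.9
eef_pos: [0.3304, -0.0089, 0.1063]
tcp_rot: [3.109, -0.118, 0.003]
wrist_force: [0.2, -0.4, -0.3]
grip_width: 0.0854
[-0.381  0.512  2.374  0.101  0.135  1.089]
```

```bash

python3 -m pendant '[[-0.2,0,0,0,1],[-0.4,0,0,0,1],[-0.4,0,0,0,1],[-0.4,0,0,0,1]]'
python3 -c "
from station import sensors;s=sensors.get_state();print(s['joint_pos'].round(3))"
python3 -m pendant '[[-0.2,0,0,0,1],[-0.4,0,0,0,1],[-0.4,0,0,0,1],[-0.4,0,0,0,1]]'
python3 -c "
from station import sensors;s=sensors.get_state();print(s['joint_pos'].round(3))"
```

```text
time: 10.3
eef_pos: [0.3029, -0.0086, 0.1055]
tcp_rot: [3.11, -0.103, 0.004]
wrist_force: [1.1, 0.1, 0.0]
grip_width: 0.0852
[-0.416  0.52   2.439  0.174  0.077  0.98 ]
time: 10.7
eef_pos: [0.2919, -0.0083, 0.1135]
tcp_rot: [3.112, -0.078, 0.002]
wrist_force: [0.1, -0.0, 0.4]
grip_width: 0.0857
[-0.423  0.485  2.44   0.035  0.133  1.112]
```

```bash

python3 -m pendant '[[-0.2,0,0,0,1],[-0.5,0,0,0,1],[-0.5,0,0,0,1],[-0.5,0,0,0,1]]'
python3 -m pendant '[[-0.2,0,0,0,1],[-0.4,0,0,0,1],[-0.4,0,0,0,1],[-0.4,0,0,0,1]]'
python3 -c "
from station import sensors;s=sensors.get_state();print(s['joint_pos'].round(3),s['tcp_rot'])"
```

```text
time: 11.1
eef_pos: [0.2774, -0.0082, 0.1269]
tcp_rot: [3.113, -0.049, 0.001]
wrist_force: [-0.5, 0.2, -0.9]
grip_width: 0.0857
time: 11.5
eef_pos: [0.2646, -0.0083, 0.1397]
tcp_rot: [3.113, -0.027, 0.0]
wrist_force: [-0.3, -0.1, -0.0]
grip_width: 0.0852
[-0.448  0.373  2.441 -0.049  0.291  1.17 ] [ 3.11312945e+00 -2.66940815e-02  3.57734151e-04]
```

```bash

python3 -m pendant '[[-0.2,0,0,0,1],[-0.5,-0.1,0,0,1],[-0.5,-0.1,0,0,1],[-0.5,-0.1,0,0,1]]'
python3 -c "
from station import sensors;s=sensors.get_state();print(s['joint_pos'].round(3),s['tcp_rot'])"
```

```text
time: 11.9
eef_pos: [0.2465, 0.0031, 0.1587]
tcp_rot: [3.112, -0.003, 0.001]
wrist_force: [-0.1, 0.6, -1.1]
grip_width: 0.0856
[-0.423  0.288  2.441 -0.066  0.398  1.208] [ 3.11219836e+00 -2.94783452e-03  6.63442529e-04]
```

```bash

python3 -m pendant '[[0.5,-0.5,-0.5,0,1],[1,-1,-1,0,1],[1,-1,-1,0,1],[1,-1,-1,0,1],[1,-1,-1,0,1]]'
python3 -m pendant '[[0.4,-0.5,-0.2,0,1],[0.66,-1,-0.2,0,1],[0.66,-1,-0.2,0,1],[0.66,-1,-0.2,0,1]]'
python3 -m pendant '[[0,-0.5,0,0,1],[0,-1,0,0,1],[0,-1,0,0,1],[0,-1,0,0,1]]'
python3 -m pendant '[[0,-0.41,0,0,1],[0,-0.41,0,0,1],[0,-0.41,0,0,1],[0,-0.41,0,0,1]]'
python3 - <<'E'
from h import *
p=shot('wrist'); save(p,'c1'); W=cloud(p)
q=W.reshape(-1,3); m=(q[:,2]>.16)&(q[:,2]<.23)&(np.hypot(q[:,0]-.413,q[:,1]-.345)<.05); print(m.sum(), np.median(q[m],0) if m.any() else 0, sensors.get_state()['eef_pos'],sensors.get_state()['tcp_rot'])
t=shot('top'); W=cloud(t)[205:275,120:190].reshape(-1,3); m=(W[:,2]>.19)&(W[:,2]<.22); print(m.sum(),W[m].mean(0))
E
```

```text
time: 12.4
eef_pos: [0.3498, 0.1074, 0.2573]
tcp_rot: [3.113, -0.009, 0.003]
wrist_force: [-0.2, 0.9, -0.6]
grip_width: 0.0857
time: 12.8
eef_pos: [0.4126, 0.2077, 0.2714]
tcp_rot: [3.113, 0.0, 0.002]
wrist_force: [-0.1, -0.9, -0.6]
grip_width: 0.0853
time: 13.2
eef_pos: [0.4101, 0.3053, 0.2684]
tcp_rot: [3.11, 0.003, 0.001]
wrist_force: [0.6, -0.5, 0.1]
grip_width: 0.0852
time: 13.6
eef_pos: [0.4112, 0.3454, 0.2686]
tcp_rot: [3.111, 0.001, -0.002]
wrist_force: [-0.0, 0.4, 0.2]
grip_width: 0.0855
854 [0.41999688 0.34581012 0.202818  ] [0.41134038 0.34565931 0.26881883] [ 3.11143083e+00  3.45775116e-04 -2.06604031e-03]
0 [nan nan nan]<stdin>:4: RuntimeWarning: Mean of empty slice.
  ret = um.true_divide(
```

View pics/c1.png

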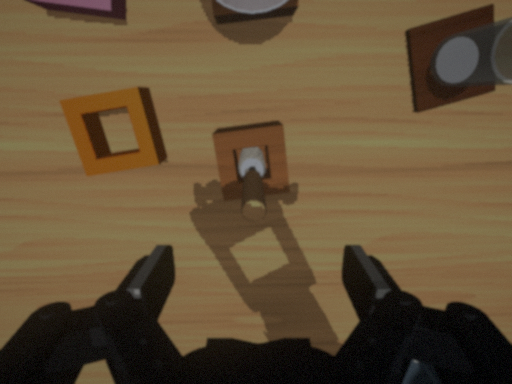

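```bash

python3 - <<'E'
from h import *
p=shot('wrist'); W=cloud(p); q=W.reshape(-1,3)
for lo,hi in((.202,.21),(.198,.21),(.17,.195),(.13,.16)):
  m=(q[:,2]>lo)&(q[:,2]<hi)&(np.hypot(q[:,0]-.413,q[:,1]-.345)<.05); print(m.sum(), q[m].mean(0).round(4),q[m].min(0).round(4),q[m].max(0).round(4))
E
```

```text
450 [0.4159 0.3459 0.2042] [0.4073 0.3373 0.2021] [0.424  0.3539 0.2065]
510 [0.4166 0.3458 0.2038] [0.4073 0.3372 0.1981] [0.4241 0.3539 0.2065]
234 [0.422  0.346  0.1832] [0.4168 0.3371 0.1701] [0.424  0.3544 0.1949]
181 [0.4221 0.3463 0.1457] [0.4171 0.3372 0.1301] [0.4242 0.3545 0.1599]
```

```bash

python3 -m pendant '[[0.04,0,0.3,0,1],[0.04,-0.03,0.6,0,1],[0.04,-0.03,0.9,0,1],[0.04,-0.03,0.96,0,1],[0.04,-0.03,0.96,0,1]]'
python3 -m pendant '[[0,0,0,0,0],[0,0,0,0,0],[0,0,0,0,0],[0,0,0,0,0],[0,0,0,0,0],[0,0,0,0,0],[0,0,0,0,0],[0,0,0,0,0],[0,0,0,0,0],[0,0,0,0,0]]' 60
```

```text
time: 14.25
eef_pos: [0.4152, 0.3472, 0.1725]
tcp_rot: [3.111, 0.001, -0.001]
wrist_force: [0.0, -0.1, -0.7]
grip_width: 0.0854
time: 15.25
eef_pos: [0.4163, 0.3487, 0.174]
tcp_rot: [3.115, -0.003, -0.001]
wrist_force: [-0.0, 1.2, 5.1]
grip_width: 0.0166
```

```bash

python3 -m pendant '[[0,0.01,-0.3,0,0],[0,0.03,-0.6,0,0],[0,0.03,-1,0,0],[0,0.03,-1,0,0],[0,0.03,-1,0,0]]'
python3 -m pendant '[[0,0.01,-0.3,0,0],[0,0.01,-0.4,0,0],[0,0.01,-0.4,0,0]]'
python3 - <<'E'
from h import *
p=shot('wrist'); W=cloud(p); q=W.reshape(-1,3); save(p,'d1')
p=shot('side'); save(p,'d2'); W=cloud(p).reshape(-1,3); s=sensors.get_state(); print(s['eef_pos'],s['wrist_force'])
m=(np.hypot(W[:,0]-s['eef_pos'][0],W[:,1]-s['eef_pos'][1])<.06)&(W[:,2]>.1)&(W[:,2]<.30)
w=W[m]
for z in np.arange(.1,.30,.02):
    k=(w[:,2]>z)&(w[:,2]<z+.02)
    if k.any(): print(round(z,2),k.sum(),w[k].mean(0).round(3),np.ptp(w[k],0).round(3))
E
```

```text
time: 15.75
eef_pos: [0.4155, 0.3476, 0.2735]
tcp_rot: [3.113, -0.002, 0.0]
wrist_force: [0.5, -0.2, -1.2]
grip_width: 0.0169
time: 16.05
eef_pos: [0.4159, 0.3481, 0.3133]
tcp_rot: [3.113, -0.002, -0.0]
wrist_force: [0.1, 0.7, -1.0]
grip_width: 0.0164
[0.41487747 0.34751582 0.31175735] [-0.78750895 -1.21246795 -1.78561369]
0.14 19 [0.408 0.353 0.158] [0.024 0.015 0.005]
0.16 48 [0.41  0.354 0.17 ] [0.024 0.018 0.019]
0.18 69 [0.409 0.354 0.19 ] [0.028 0.017 0.019]
0.2 59 [0.409 0.354 0.21 ] [0.025 0.02  0.019]
0.22 106 [0.412 0.349 0.225] [0.027 0.026 0.019]
0.24 16 [0.413 0.349 0.247] [0.007 0.005 0.014]
0.26 41 [0.411 0.353 0.271] [0.014 0.012 0.019]
0.28 32 [0.407 0.351 0.292] [0.014 0.033 0.02 ]
```

View pics/d2.png

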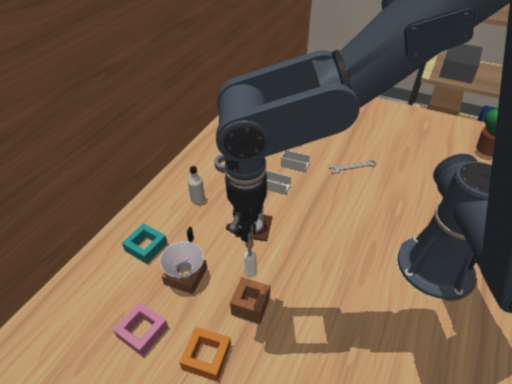

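View pics/d1.png

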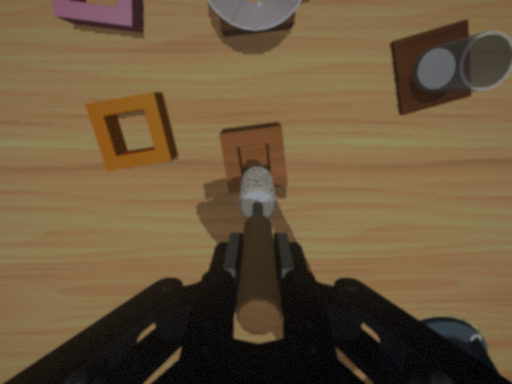

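```bash

python3 -m pendant '[[0.2,0.4,0,0,0],[0.4,0.8,0,0,0],[0.5,1,0,0,0],[0.5,1,0,0,0]]'
python3 -m pendant '[[0.2,0.4,0,0,0],[0.4,0.8,0,0,0],[0.5,1,0,0,0],[0.5,1,0,0,0]]'
python3 -m pendant '[[0.07,0.3,0,0,0],[0.14,0.48,0,0,0],[0.14,0.48,0,0,0],[0.14,0.48,0,0,0]]'
python3 - <<'E'
from h import *
from scipy.optimize import least_squares
p=shot('wrist'); save(p,'e1')
p=shot('top'); save(p,'e2',(150,130,330,280),4)
p=shot('side'); save(p,'e3',(180,130,330,280),4); s=sensors.get_state(); print(s['eef_pos'])
E
```

```text
time: 16.55
eef_pos: [0.4662, 0.2453, 0.3145]
tcp_rot: [3.111, 0.001, -0.004]
wrist_force: [0.7, 0.1, -1.6]
grip_width: 0.0166
time: 16.95
eef_pos: [0.5162, 0.1463, 0.3178]
tcp_rot: [3.112, 0.001, -0.004]
wrist_force: [-0.3, 0.3, -0.1]
grip_width: 0.0162
time: 17.35
eef_pos: [0.5284, 0.1013, 0.3196]
tcp_rot: [3.114, 0.001, 0.0]
wrist_force: [-0.1, 0.0, -0.7]
grip_width: 0.0164
[0.52863763 0.10146171 0.3200536 ]
```

View pics/e1.png

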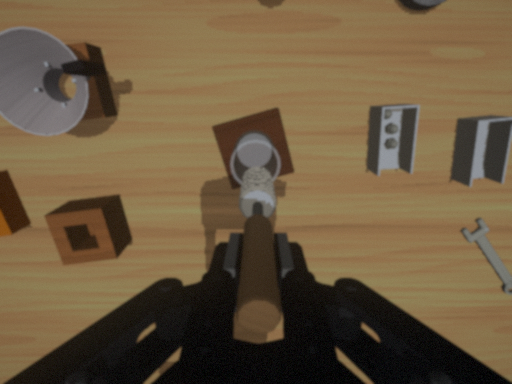

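View pics/e3.png

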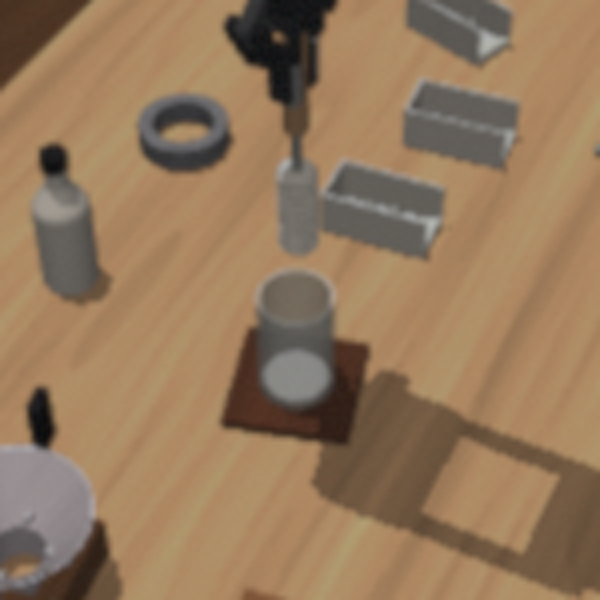

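```bash

python3 -m pendant '[[0,0,0.3,0,0],[0,0,0.6,0,0],[0,0,0.9,0,0],[0,0,1,0,0],[0,0,1,0,0]]'
python3 -m pendant '[[0,0,0.15,0,0],[0,0,0.3,0,0],[0,0,0.38,0,0],[0,0,0.38,0,0],[0,0,0.38,0,0]]'
python3 -m pendant '[[0,0,0.02,0,0],[0,0,0.04,0,0],[0,0,0.04,0,0],[0,0,0.04,0,0]]'
```

```text
time: 18.0
eef_pos: [0.5284, 0.0978, 0.2192]
tcp_rot: [3.113, 0.003, 0.001]
wrist_force: [0.3, 0.3, 0.1]
grip_width: 0.0165
time: 18.5
eef_pos: [0.5303, 0.0962, 0.1835]
tcp_rot: [3.113, -0.003, -0.0]
wrist_force: [-0.3, 0.8, -1.3]
grip_width: 0.0165
time: 18.9
eef_pos: [0.5301, 0.0959, 0.179]
tcp_rot: [3.113, -0.002, -0.0]
wrist_force: [-0.2, 1.3, 3.2]
grip_width: 0.0166
```

Contact begins; press a touch more, then stroke up, down again.

```bash

python3 -m pendant '[[0,0,0.02,0,0],[0,0,0.03,0,0],[0,0,0.03,0,0]]'
python3 -m pendant '[[0,0.01,-0.3,0,0],[0,0.02,-0.6,0,0],[0,0.02,-0.73,0,0],[0,0.02,-0.73,0,0],[0,0.02,-0.73,0,0]]'
python3 -m pendant '[[0,0,0.3,0,0],[0,-0.02,0.6,0,0],[0,-0.02,0.71,0,0],[0,-0.02,0.73,0,0],[0,-0.02,0.73,0,0],[0,-0.02,0.73,0,0]]'
```

```text
time: 19.2
eef_pos: [0.5313, 0.0958, 0.1789]
tcp_rot: [3.113, -0.006, -0.0]
wrist_force: [-2.7, 0.3, 17.7]
grip_width: 0.0168
time: 19.7
eef_pos: [0.529, 0.0959, 0.248]
tcp_rot: [3.113, 0.0, -0.0]
wrist_force: [0.3, 0.6, -0.8]
grip_width: 0.0166
time: 20.3
eef_pos: [0.5305, 0.0967, 0.1772]
tcp_rot: [3.115, -0.003, -0.001]
wrist_force: [-1.6, 3.0, 14.5]
grip_width: 0.0167
```

```bash

python3 -m pendant '[[0,0.01,-0.3,0,0],[0,0.03,-0.6,0,0],[0,0.03,-1,0,0],[0,0.03,-1,0,0],[0,0.03,-1,0,0]]'
python3 -m pendant '[[0,0.01,-0.3,0,0],[0,0.01,-0.36,0,0],[0,0.01,-0.36,0,0]]'
python3 -m pendant '[[-0.2,-0.4,0,0,0],[-0.4,-0.8,0,0,0],[-0.5,-1,0,0,0],[-0.5,-1,0,0,0]]'
python3 -m pendant '[[-0.2,-0.4,0,0,0],[-0.4,-0.8,0,0,0],[-0.5,-1,0,0,0],[-0.5,-1,0,0,0]]'
python3 -m pendant '[[-0.07,-0.3,0,0,0],[-0.14,-0.5,0,0,0],[-0.14,-0.5,0,0,0],[-0.14,-0.5,0,0,0],[-0.14,-0.5,0,0,0]]'
```

```text
time: 20.8
eef_pos: [0.5293, 0.0957, 0.2755]
tcp_rot: [3.113, -0.001, -0.0]
wrist_force: [0.5, 0.2, -0.6]
grip_width: 0.0163
time: 21.1
eef_pos: [0.5294, 0.0957, 0.3109]
tcp_rot: [3.113, -0.001, -0.0]
wrist_force: [0.5, -0.3, -1.1]
grip_width: 0.0165
time: 21.5
eef_pos: [0.4766, 0.1977, 0.3064]
tcp_rot: [3.113, 0.004, 0.004]
wrist_force: [-0.5, 0.6, -1.3]
grip_width: 0.0166
time: 21.9
eef_pos: [0.4281, 0.2968, 0.3041]
tcp_rot: [3.112, 0.002, 0.003]
wrist_force: [0.1, -0.6, -0.3]
grip_width: 0.0167
time: 22.4
eef_pos: [0.4162, 0.3442, 0.3037]
tcp_rot: [3.111, -0.0, -0.002]
wrist_force: [0.1, -0.8, -0.9]
grip_width: 0.0165
```

```bash

python3 - <<'E'
from h import *
p=shot('side'); W=cloud(p).reshape(-1,3); s=sensors.get_state(); print(s['eef_pos'],s['wrist_force'])
m=(np.hypot(W[:,0]-s['eef_pos'][0],W[:,1]-s['eef_pos'][1])<.06)&(W[:,2]>.1)&(W[:,2]<.30)
w=W[m]
for z in np.arange(.11,.30,.02):
    k=(w[:,2]>z)&(w[:,2]<z+.02)
    if k.any(): print(round(z,2),k.sum(),(w[k].mean(0)-s['eef_pos']).round(3),np.ptp(w[k],0).round(3))
p=shot('wrist'); save(p,'f1',(180,80,340,240),4)
E
```

```text
[0.41615507 0.34429024 0.30387213] [ 0.82037635 -0.9587539   0.04717262]
0.13 6 [-0.008  0.003 -0.155] [0.019 0.021 0.003]
0.15 60 [-0.01   0.004 -0.144] [0.024 0.017 0.019]
0.17 55 [-0.009  0.004 -0.125] [0.029 0.021 0.019]
0.19 76 [-0.009  0.004 -0.104] [0.025 0.023 0.02 ]
0.21 104 [-0.005 -0.    -0.086] [0.027 0.03  0.016]
0.23 13 [-0.004 -0.    -0.066] [0.005 0.005 0.015]
0.25 35 [-0.005  0.004 -0.042] [0.014 0.011 0.016]
0.27 32 [-0.009  0.002 -0.023] [0.01 0.03 0.02]
0.29 42 [-0.006  0.01  -0.009] [0.017 0.034 0.009]
```

View pics/f1.png

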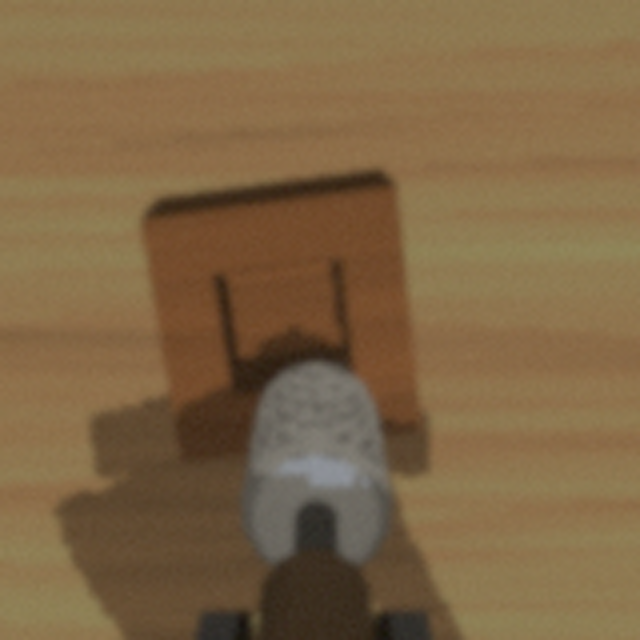

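```bash

python3 -m pendant '[[0.02,-0.06,0.2,0,0],[0.02,-0.06,0.5,0,0],[0.02,-0.07,0.75,0,0],[0.02,-0.07,0.75,0,0],[0.02,-0.07,0.75,0,0]]'
python3 -m pendant '[[0,-0.01,0.2,0,0],[0,-0.01,0.4,0,0],[0,-0.02,0.4,0,0],[0,-0.02,0.4,0,0]]'
```

```text
time: 23.0
eef_pos: [0.418, 0.3501, 0.2293]
tcp_rot: [3.112, -0.001, -0.001]
wrist_force: [0.6, -1.0, -0.6]
grip_width: 0.0167
time: 23.4
eef_pos: [0.4186, 0.3518, 0.1904]
tcp_rot: [3.114, -0.003, -0.0]
wrist_force: [0.1, 0.9, -0.5]
grip_width: 0.0168
```

```bash

python3 -m pendant '[[0,0.02,0.05,0,0],[0,0.02,0.1,0,0],[0,0.02,0.16,0,0],[0,0.02,0.16,0,0]]'
```

```text
time: 23.8
eef_pos: [0.4175, 0.3488, 0.1726]
tcp_rot: [3.112, -0.0, -0.0]
wrist_force: [-1.4, -0.2, -0.3]
grip_width: 0.0164
```

```bash

python3 -m pendant '[[0,0,0,0,0.3],[0,0,0,0,0.6],[0,0,0,0,1],[0,0,0,0,1],[0,0,0,0,1],[0,0,0,0,1]]'
python3 -m pendant '[[0,0.01,-0.3,0,1],[0,0.03,-0.6,0,1],[0,0.03,-0.9,0,1],[0,0.03,-0.9,0,1],[0,0.03,-0.9,0,1]]'
python3 - <<'E'
from h import *
p=shot('wrist'); save(p,'g1'); q=cloud(p).reshape(-1,3)
m=(q[:,2]>.202)&(q[:,2]<.21)&(np.hypot(q[:,0]-.413,q[:,1]-.345)<.05); print(m.sum(), q[m].mean(0).round(4),q[m].min(0).round(4),q[m].max(0).round(4))
E
```

```text
time: 24.4
eef_pos: [0.4176, 0.3489, 0.1732]
tcp_rot: [3.113, -0.001, -0.0]
wrist_force: [0.1, 0.3, -0.2]
grip_width: 0.0854
time: 24.9
eef_pos: [0.4176, 0.3485, 0.2636]
tcp_rot: [3.113, -0.002, -0.0]
wrist_force: [0.4, 0.2, -0.5]
grip_width: 0.0856
463 [0.4127 0.3497 0.2043] [0.404  0.3416 0.202 ] [0.4207 0.358  0.2064]
```

View pics/g1.png

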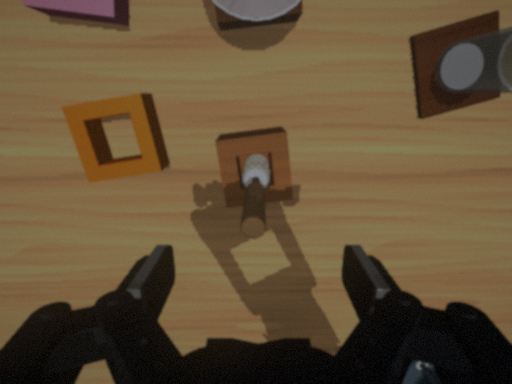

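```bash

python3 -m pendant '[[0.4,0,0,-0.095,1],[0.8,0,0,-0.19,1],[1,0,0,-0.285,1],[1,0,0,-0.38,1],[1,0,0,-0.475,1],[1,0,0,-0.57,1],[1,0,0,-0.665,1],[1,0,0,-0.76,1],[1,0,0,-0.855,1],[1,0,0,-0.95,1],[1,0,0,-1,1],[1,0,0,-1,1]]'
python3 -m pendant '[[-0.3,0.4,0,-0.09,1],[-0.6,0.8,0,-0.14,1],[-0.7,1,0,-0.14,1],[-0.7,1,0,-0.14,1]]'
python3 - <<'E'
from h import *
s=sensors.get_state();print(s['eef_pos'],s['tcp_rot'],s['joint_pos'].round(2))
p=shot('wrist'); save(p,'g2'); q=cloud(p).reshape(-1,3)
m=(q[:,2]>.1)&(q[:,2]<.135)&(np.hypot(q[:,0]-.632,q[:,1]-.278)<.05); w=q[m];print(m.sum(), w.mean(0).round(4))
for lo,hi in((.12,.13),(.1,.12)):
  k=w[(w[:,2]>lo)&(w[:,2]<hi)]; r=cv2.minAreaRect((k[:,:2]*1000).astype(np.float32)); print(r,len(k),k[:,2].max())
# rim
m=(q[:,2]>.078)&(q[:,2]<.09)&(np.hypot(q[:,0]-.617,q[:,1]-.345)<.08)&(np.hypot(q[:,0]-.617,q[:,1]-.345)>.05)
from scipy.optimize import least_squares
w=q[m]; f=least_squares(lambda a:np.hypot(w[:,0]-a[0],w[:,1]-a[1])-.057,[.617,.345],loss='soft_l1',f_scale=.002); print('rim',f.x,len(w))
E
```

```text
time: 26.15
eef_pos: [0.5166, 0.348, 0.2611]
tcp_rot: [-3.139, 0.031, 1.57]
wrist_force: [-0.6, -1.0, -0.2]
grip_width: 0.0854
time: 26.55
eef_pos: [0.6202, 0.2758, 0.2637]
tcp_rot: [-3.136, 0.029, 1.785]
wrist_force: [-0.4, 0.6, -0.5]
grip_width: 0.085
[0.62021103 0.27583616 0.26368327] [-3.13595229  0.02914202  1.7846526 ] [ 0.27  0.6   1.27 -0.03  1.29  0.06]
311 [0.6327 0.281  0.121 ]
((633.4117431640625, 278.908203125), (9.419844627380371, 21.766361236572266), 13.391826629638672) 247 0.12657057470624566
((629.277099609375, 280.92755126953125), (20.316661834716797, 8.683818817138672), 72.48084259033203) 64 0.11958709438437304
rim [0.61779954 0.34418966] 2848
```

View pics/g2.png

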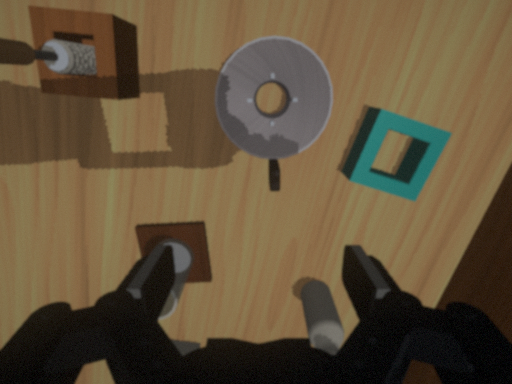

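```bash

python3 -m pendant '[[0.04,0.14,0.2,-0.015,1],[0.04,0.14,0.5,-0.015,1],[0.04,0.14,0.9,-0.015,1],[0.04,0.14,1,-0.015,1],[0.04,0.14,1,-0.015,1]]'
python3 -m pendant '[[0,0,0.2,0,1],[0,0,0.4,0,1],[0,0,0.48,0,1],[0,0,0.48,0,1],[0,0,0.48,0,1]]'
python3 - <<'E'
from h import *
p=shot('wrist'); save(p,'g3')
E
```

```text
time: 27.1
eef_pos: [0.6277, 0.2829, 0.1627]
tcp_rot: [-3.129, 0.028, 1.815]
wrist_force: [-0.2, 0.1, 0.5]
grip_width: 0.0855
time: 27.6
eef_pos: [0.6313, 0.2816, 0.1189]
tcp_rot: [-3.138, 0.028, 1.814]
wrist_force: [-0.6, -1.1, -0.3]
grip_width: 0.0853
```

View pics/g3.png

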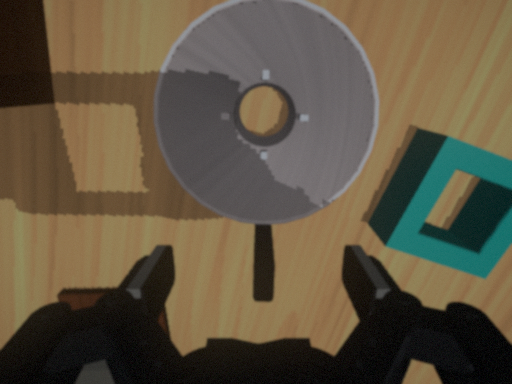

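```bash

python3 -m pendant '[[-0.02,0.02,0.03,0,1],[-0.02,0.02,0.03,0,1],[-0.02,0.02,0.03,0,0],[-0.02,0.02,0.03,0,0],[-0.02,0.02,0.03,0,0],[-0.02,0.02,0.03,0,0],[-0.02,0.02,0.03,0,0],[-0.02,0.02,0.03,0,0],[-0.02,0.02,0.03,0,0],[-0.02,0.02,0.03,0,0],[-0.02,0.02,0.03,0,0],[-0.02,0.02,0.03,0,0]]' 100
python3 -m pendant '[[0,0,-0.1,0,0],[0,0,-0.2,0,0],[0,0,-0.3,0,0],[0,0,-0.4,0,0],[0,0,-0.4,0,0]]'
python3 - <<'E'
from h import *
p=shot('wrist'); save(p,'g4')
p=shot('side'); save(p,'g5',(90,150,290,310),4)
E
```

```text
time: 28.85
eef_pos: [0.633, 0.2797, 0.1144]
tcp_rot: [-3.136, 0.028, 1.814]
wrist_force: [-0.6, 0.1, 1.2]
grip_width: 0.0089
time: 29.35
eef_pos: [0.6342, 0.2812, 0.1568]
tcp_rot: [-3.14, 0.028, 1.814]
wrist_force: [0.4, 0.3, -1.5]
grip_width: 0.0084
```

View pics/g4.png

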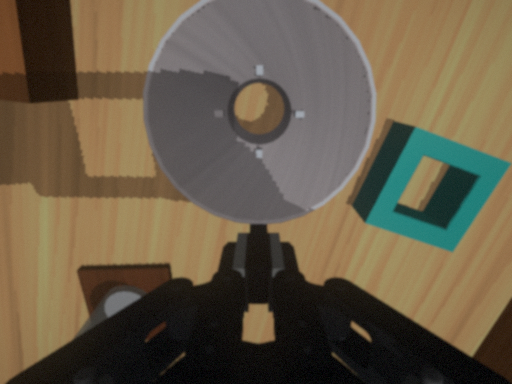

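View pics/g5.png

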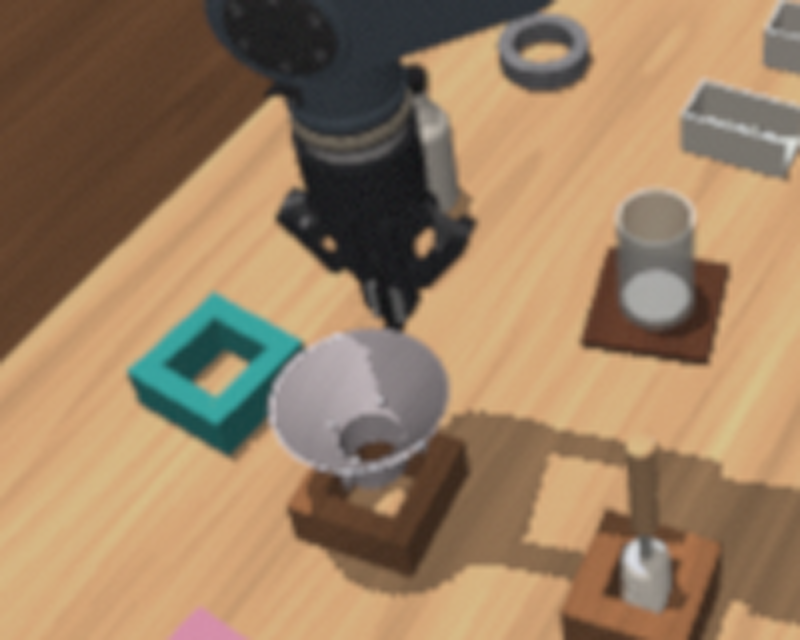

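```bash

python3 -m pendant '[[0,0,-0.2,0,0],[0,0,-0.5,0,0],[0,0,-0.8,0,0],[0,0,-0.8,0,0]]'
python3 - <<'E'
from h import *
from scipy.optimize import least_squares
for n in('top','side','wrist'):
    p=shot(n); q=cloud(p).reshape(-1,3)
    m=(q[:,2]>.101)&(q[:,2]<.109)&(np.hypot(q[:,0]-.528,q[:,1]-.098)<.04)
    w=q[m]
    if len(w)>10:
        f=least_squares(lambda a:np.hypot(w[:,0]-a[0],w[:,1]-a[1])-.028,[.528,.098],loss='soft_l1',f_scale=.002); print(n,'rim',f.x.round(4),len(w),w.min(0).round(4),w.max(0).round(4))
    m=(q[:,2]>.006)&(q[:,2]<.014)&(np.hypot(q[:,0]-.528,q[:,1]-.098)<.08); w=q[m]
    if len(w)>10: print(n,'base',cv2.minAreaRect((w[:,:2]*1000).astype(np.float32)),len(w))
    save(p,'h_'+n,None,1)
E
```

```text
time: 29.85
eef_pos: [0.6353, 0.2839, 0.2389]
tcp_rot: [3.138, 0.028, 1.814]
wrist_force: [0.2, -0.2, -0.1]
grip_width: 0.009
top rim [0.5277 0.099 ] 89 [0.4992 0.0699 0.1012] [0.5567 0.1265 0.1089]
top base ((523.1747436523438, 98.63011169433594), (140.15615844726562, 141.36973571777344), 62.045433044433594) 653
side rim [0.5294 0.0998] 90 [0.5003 0.0696 0.1011] [0.5585 0.1286 0.109 ]
side base ((518.979736328125, 100.95145416259766), (130.6239013671875, 111.7881088256836), 18.93709373474121) 465
wrist rim [0.5295 0.0993] 250 [0.4995 0.0872 0.1011] [0.5385 0.1291 0.1063]
wrist base ((526.4662475585938, 107.7199935913086), (99.96199035644531, 82.18157958984375), 15.363882064819336) 2084
```

View pics/h_top.png

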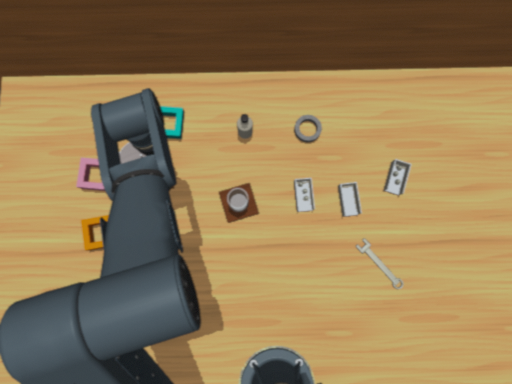

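View pics/h_wrist.png

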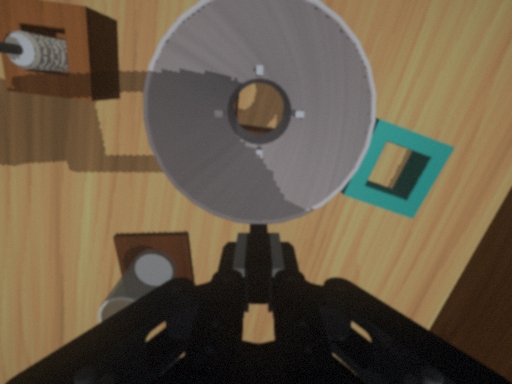

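```bash
cat >> h.py <<'E'
from scipy.optimize import least_squares
def funnel_fit(p,c0,r=.0575):
    q=cloud(p).reshape(-1,3); d=np.hypot(q[:,0]-c0[0],q[:,1]-c0[1])
    m=(d<.075); w=q[m]; zr=np.nanpercentile(w[:,2][w[:,2]>.05],90)
    # rim = points at the outer edge; take cone/rim points within 3mm of max height
    best=None
    w2=w[(abs(w[:,2]-zr)<.008)&(np.hypot(w[:,0]-c0[0],w[:,1]-c0[1])>.045)]
    f=least_squares(lambda a:np.hypot(w2[:,0]-a[0],w2[:,1]-a[1])-a[2],[*c0[:2],.056],loss='soft_l1',f_scale=.002)
    A=np.c_[w2[:,:2]-f.x[:2],np.ones(len(w2))]; pl=np.linalg.lstsq(A,w2[:,2],rcond=None)[0]
    return f.x,zr,len(w2),pl
E
python3 - <<'E'
from h import *
s=sensors.get_state(); p=shot('wrist'); T=T_tool()
yaw=s['tcp_rot'][2]; c=s['eef_pos'][:2]+.067*np.array([np.cos(yaw),np.sin(yaw)])
f,zr,n,pl=funnel_fit(p,c); print(s['eef_pos'],f.round(4),zr,n,pl.round(3), np.array([.529,.0993])-f[:2])
d=np.array([.529,.0993])-f[:2]; x=np.array([np.cos(yaw),np.sin(yaw)]);y=np.array([np.sin(yaw),-np.cos(yaw)]); print('tool',d@x,d@y)
E
```

```text
[0.63185013 0.28272201 0.23290783] [-1208.7251  4859.4984  5007.4331] 0.2930137128200207 12338 [-7.80000e-02  2.99000e-01  1.54788e+03] [ 1209.25405921 -4859.39909607]
tool -5007.59897671827 2.728190029891948
```

```bash
python3 - <<'E'
s=open('h.py').read()
s=s.replace("    m=(d<.075); w=q[m]; zr=np.nanpercentile(w[:,2][w[:,2]>.05],90)","    m=(d<.075)&(q[:,2]<zexp+.012)&(q[:,2]>zexp-.03); w=q[m]; zr=zexp").replace("def funnel_fit(p,c0,r=.0575):","def funnel_fit(p,c0,zexp):").replace("-a[2],[*c0[:2],.056]","-.0565,[*c0[:2]]")
open('h.py','w').write(s)
E
cat > fk.py <<'E'
from h import *
p=shot('wrist'); P=[sensors.get_state() for _ in range(3)]
s=P[-1]; yaw=s['tcp_rot'][2]; c=s['eef_pos'][:2]+.067*np.array([np.cos(yaw),np.sin(yaw)])
f,zr,n,pl=funnel_fit(p,c,s['eef_pos'][2]-.029); print(s['eef_pos'],f.round(4),n,pl.round(3))
d=np.array([.529,.0993])-f[:2]; x=np.array([np.cos(yaw),np.sin(yaw)]);y=np.array([np.sin(yaw),-np.cos(yaw)]); print('tool',d@x,d@y)
E
python3 fk.py
```

```text
[0.63153154 0.28264673 0.23199545] [0.6154 0.3461] 12887 [-0.003 -0.009  0.199]
tool -0.21870220628911932 -0.1433052133743021
```

```bash

python3 -m pendant '[[-0.3,-0.2,0,0,0],[-0.6,-0.4,0,0,0],[-0.9,-0.6,0,0,0],[-0.9,-0.6,0,0,0]]'
python3 -m pendant '[[-0.3,-0.2,0,0,0],[-0.6,-0.4,0,0,0],[-0.9,-0.6,0,0,0],[-0.9,-0.6,0,0,0]]'
python3 -m pendant '[[-0.2,-0.1,0,0,0],[-0.39,-0.23,0,0,0],[-0.39,-0.23,0,0,0],[-0.39,-0.23,0,0,0],[-0.39,-0.23,0,0,0]]'
python3 fk.py
python3 - <<'E'
from h import *
p=shot('side'); save(p,'i1',(170,130,330,270),5)
p=shot('top'); save(p,'i2',(150,130,330,280),4)
E
```

```text
time: 30.5
eef_pos: [0.5937, 0.1775, 0.2354]
tcp_rot: [-3.129, 0.029, 1.811]
wrist_force: [0.0, -0.4, -1.9]
grip_width: 0.0086
time: 30.9
eef_pos: [0.558, 0.0768, 0.2389]
tcp_rot: [-3.132, 0.028, 1.811]
wrist_force: [0.2, 0.4, -0.8]
grip_width: 0.0087
time: 31.4
eef_pos: [0.5472, 0.0373, 0.2409]
tcp_rot: [-3.136, 0.027, 1.815]
wrist_force: [0.3, 0.6, -1.1]
grip_width: 0.0085
[0.54711097 0.03727674 0.24098207] [0.5309 0.1007] 12658 [-0.001 -0.008  0.208]
tool -0.0008572964017833423 -0.002218755849345287
```

View pics/i1.png

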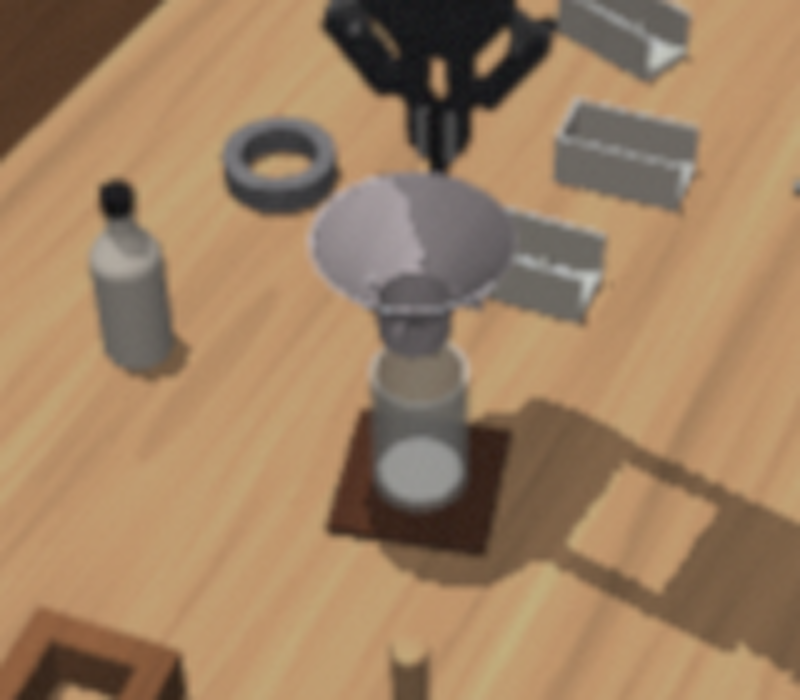

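```bash

python3 -m pendant '[[0,-0.02,0.1,0,0],[0,-0.02,0.2,0,0],[0,-0.02,0.3,0,0],[0,-0.02,0.4,0,0],[0,-0.02,0.4,0,0]]'
python3 fk.py
python3 -m pendant '[[0,0,0.1,0,0],[0,0,0.18,0,0],[0,0,0.22,0,0],[0,0,0.22,0,0]]'
python3 fk.py
```

```text
time: 32.05
eef_pos: [0.5436, 0.0346, 0.1992]
tcp_rot: [-3.132, 0.027, 1.814]
wrist_force: [0.5, 0.2, -1.9]
grip_width: 0.0088
[0.54417041 0.03451153 0.20006352] [0.5274 0.0982] 11773 [-0.003 -0.008  0.167]
tool 0.0007391201534529223 0.0017913781290886351
time: 32.5
eef_pos: [0.5446, 0.0339, 0.1793]
tcp_rot: [-3.135, 0.028, 1.814]
wrist_force: [-1.3, 0.7, 2.5]
grip_width: 0.0086
[0.54472039 0.03392289 0.17935639] [0.5284 0.0972] 13049 [-0.002 -0.006  0.147]
tool 0.00185006667486252 0.0010788694744668958
```

```bash

python3 -m pendant '[[0,0,0.01,0,0.1],[0,0,0.01,0,0.2],[0,0,0.01,0,0.5],[0,0,0.01,0,1],[0,0,0.01,0,1],[0,0,0.01,0,1],[0,0,0.01,0,1]]'
python3 -m pendant '[[0,0.01,-0.3,0,1],[0,0.03,-0.6,0,1],[0,0.03,-1,0,1],[0,0.03,-1,0,1],[0,0.03,-1,0,1]]'
python3 - <<'E'
from h import *
p=shot('wrist'); save(p,'j1'); q=cloud(p).reshape(-1,3)
w=q[(np.hypot(q[:,0]-.528,q[:,1]-.098)<.062)&(np.hypot(q[:,0]-.528,q[:,1]-.098)>.05)&(q[:,2]>.142)&(q[:,2]<.158)]
f=least_squares(lambda a:np.hypot(w[:,0]-a[0],w[:,1]-a[1])-.0565,[.528,.098],loss='soft_l1',f_scale=.002)
A=np.c_[w[:,:2]-f.x[:2],np.ones(len(w))];print(f.x,len(w),np.linalg.lstsq(A,w[:,2],rcond=None)[0],w[:,2].max())
p=shot('side'); save(p,'j2',(170,130,330,270),5)
E
```

```text
time: 33.25
eef_pos: [0.5448, 0.0339, 0.1782]
tcp_rot: [-3.135, 0.028, 1.814]
wrist_force: [0.3, 0.4, -0.4]
grip_width: 0.0853
time: 33.75
eef_pos: [0.548, 0.0375, 0.2792]
tcp_rot: [-3.138, 0.029, 1.814]
wrist_force: [-0.4, 0.0, -0.6]
grip_width: 0.0852
[0.52809569 0.0975521 ] 4449 [ 0.00350815 -0.00169152  0.14707635] 0.15735594351015453
```

View pics/j2.png

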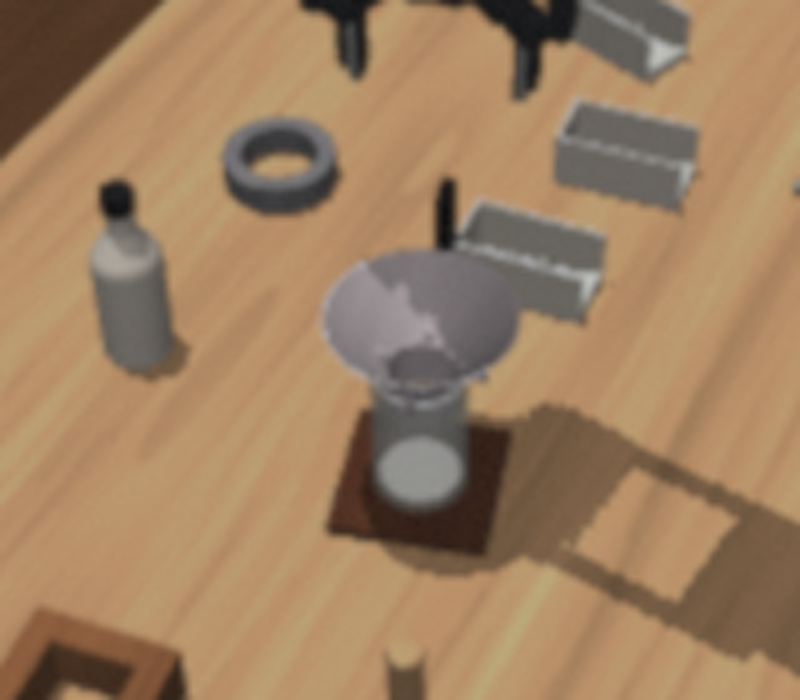

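```bash

python3 -m pendant '[[-0.3,0,0,0.095,1],[-0.6,0,0,0.19,1],[-1,0,0,0.285,1],[-1,0,0,0.38,0.7],[-1,0,0,0.475,0.7],[-1,0,0,0.57,0.7],[-1,0,0,0.665,0.7],[-1,0,0,0.76,0.7],[-1,0,0,0.855,0.7],[-1,0,0,0.95,0.7],[-1,0,0,1,0.7],[-1,0,0,1,0.7]]'
python3 -m pendant '[[0.03,0.4,0,0.09,0.7],[0.03,0.4,0,0.117,0.7],[0.03,0.4,0,0.117,0.7],[0.03,0.4,0,0.117,0.7]]'
python3 - <<'E'
from h import *
s=sensors.get_state(); print(s['eef_pos'],s['tcp_rot'],s['grip_width'])
p=shot('wrist'); save(p,'k1'); q=cloud(p).reshape(-1,3)
m=(q[:,2]>.03)&(q[:,2]<.048)&(abs(q[:,0]-.545)<.08)&(abs(q[:,1]+.099)<.06); w=q[m]; print(cv2.minAreaRect((w[:,:2]*1000).astype(np.float32)),len(w))
z=p['range_z']; v,u=np.mgrid[:384,:512]; P=np.stack([(u-p['cx'])/p['fx']*z,(v-p['cy'])/p['fy']*z,z,np.ones_like(z)],-1)@p['hand_eye'].T
t=P[200:384][(z[200:384]>0)]; t=t[(t[:,2]<.06)&(t[:,2]>-.02)]
for s_ in(-1,1):
    k=t[t[:,1]*s_>0]; print(len(k), k[:,:3].max(0).round(4),k[:,:3].min(0).round(4)); tip=k[k[:,2]>k[:,2].max()-.004]; print(tip[:,:3].mean(0).round(4),tip[:,:3].min(0).round(4),tip[:,:3].max(0).round(4))
E
```

```text
time: 35.05
eef_pos: [0.5708, -0.0594, 0.2791]
tcp_rot: [3.115, 0.009, 0.243]
wrist_force: [0.3, -0.1, -0.8]
grip_width: 0.0602
time: 35.45
eef_pos: [0.5836, -0.0973, 0.2811]
tcp_rot: [3.114, 0.003, 0.061]
wrist_force: [-0.4, 0.1, -0.3]
grip_width: 0.0597
[ 0.58358893 -0.09726787  0.28112277] [3.11395370e+00 3.05487428e-03 6.13435260e-02] 0.05974282963500866
((547.2633666992188, -99.41893005371094), (94.78905487060547, 49.93069839477539), 3.8138277530670166) 535
1751 [ 0.0118 -0.0285  0.0182] [-0.0117 -0.0431 -0.02  ]
[-0.0007 -0.0291  0.0159] [-0.0102 -0.0294  0.0143] [ 0.0088 -0.0287  0.0182]
1754 [0.0117 0.0447 0.0179] [-0.0119  0.0304 -0.02  ]
[-0.0003  0.0307  0.0156] [-0.01    0.0304  0.0139] [0.01   0.031  0.0179]
```

View pics/k1.png

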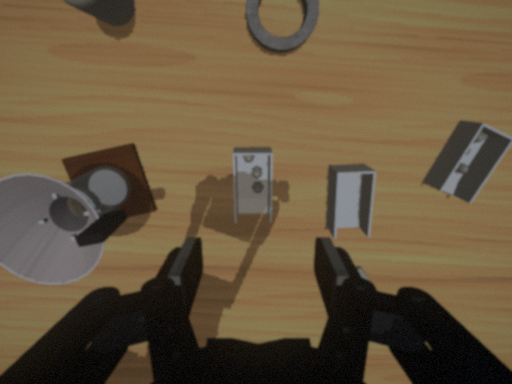

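```bash

python3 -m pendant '[[0.16,-0.03,0.3,0,0.8],[0.16,-0.03,0.6,0,0.8],[0.16,-0.03,0.9,0,0.8],[0.16,-0.03,1,0,0.8],[0.16,-0.03,1,0,0.8]]'
python3 -m pendant '[[0,-0.03,0.3,0,0.8],[0,-0.03,0.6,0,0.8],[0,-0.03,0.8,0,0.8],[0,-0.03,0.8,0,0.8],[0,-0.03,0.8,0,0.8]]'
python3 - <<'E'
from h import *
s=sensors.get_state(); print(s['eef_pos'],s['tcp_rot'],s['grip_width'])
p=shot('wrist'); save(p,'k2'); q=cloud(p).reshape(-1,3)
m=(q[:,2]>.036)&(q[:,2]<.048)&(abs(q[:,0]-.545)<.08)&(abs(q[:,1]+.099)<.06); w=q[m]; print(cv2.minAreaRect((w[:,:2]*1000).astype(np.float32)),len(w))
p=shot('top');q=cloud(p).reshape(-1,3); m=(q[:,2]>.036)&(q[:,2]<.048)&(abs(q[:,0]-.545)<.08)&(abs(q[:,1]+.099)<.06); w=q[m]; print(cv2.minAreaRect((w[:,:2]*1000).astype(np.float32)),len(w))
E
```

```text
time: 36.0
eef_pos: [0.599, -0.0958, 0.1805]
tcp_rot: [3.114, 0.005, 0.061]
wrist_force: [-0.1, 0.7, 0.7]
grip_width: 0.0683
time: 36.5
eef_pos: [0.6012, -0.0961, 0.1035]
tcp_rot: [3.112, -0.001, 0.06]
wrist_force: [-0.4, 0.0, -0.9]
grip_width: 0.0685
[ 0.60117177 -0.0960769   0.10352242] [ 3.11187321e+00 -1.45103978e-03  5.98633917e-02] 0.06850993095468727
((546.2412109375, -99.96226501464844), (97.1480712890625, 50.228641510009766), 3.4680685997009277) 1578
((0.0, 0.0), (0.0, 0.0), 0.0) 0
```

View pics/k2.png

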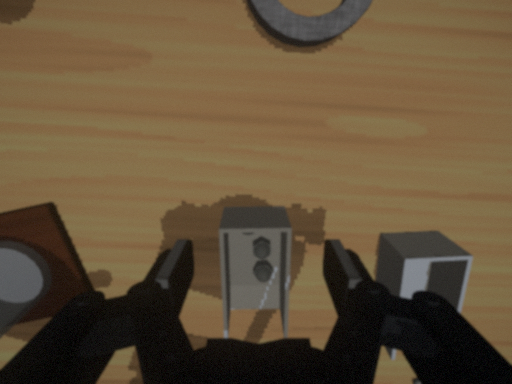

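```bash

python3 -m pendant '[[-0.02,-0.01,0.2,0,0.8],[-0.02,-0.01,0.4,0,0.8],[-0.02,-0.01,0.48,0,0.8],[-0.02,-0.01,0.48,0,0.8],[-0.02,-0.01,0.48,0,0.8]]'
python3 - <<'E'
from h import *
s=sensors.get_state(); print(s['eef_pos'],s['tcp_rot'],s['grip_width'])
p=shot('wrist'); save(p,'k3'); q=cloud(p).reshape(-1,3)
m=(q[:,2]>.036)&(q[:,2]<.048)&(abs(q[:,0]-.545)<.08)&(abs(q[:,1]+.099)<.022); w=q[m]; e=np.array([.998,.064]); 
a=w[:,:2]@e; print('rear',np.percentile(a,[95,99,100]), 'tcp',s['eef_pos'][:2]@e)
E
```

```text
time: 37.1
eef_pos: [0.5989, -0.0966, 0.0551]
tcp_rot: [3.112, -0.001, 0.06]
wrist_force: [-0.7, -1.0, 0.5]
grip_width: 0.0681
[ 0.59889448 -0.09661222  0.05510344] [ 3.11204792e+00 -1.00777794e-03  5.95210761e-02] 0.06812911790676729
rear [0.58697206 0.5872401  0.58748268] tcp 0.5915135071550646
```

View pics/k3.png

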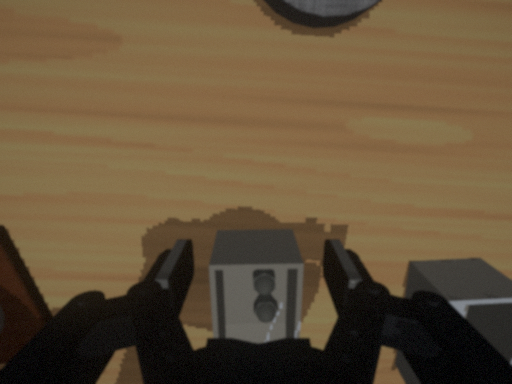

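```bash

python3 -m pendant '[[0,0,0,0,0.6],[0,0,0,0,0.4],[0,0,0,0,0.2],[0,0,0,0,0],[0,0,0,0,0],[0,0,0,0,0],[0,0,0,0,0],[0,0,0,0,0]]' 120
python3 -m pendant '[[0,0,-0.05,0,0],[0,0,-0.1,0,0],[0,0,-0.2,0,0],[0,0,-0.2,0,0],[0,0,-0.2,0,0]]'
python3 - <<'E'
from h import *
p=shot('wrist'); save(p,'k4')
p=shot('side'); save(p,'k5',(220,100,340,220),5)
E
```

```text
time: 37.95
eef_pos: [0.599, -0.0962, 0.0567]
tcp_rot: [3.112, -0.002, 0.059]
wrist_force: [-1.5, 2.0, 11.1]
grip_width: 0.0412
time: 38.45
eef_pos: [0.5983, -0.0959, 0.0743]
tcp_rot: [3.112, 0.0, 0.059]
wrist_force: [0.5, -0.3, -1.0]
grip_width: 0.0404
```

View pics/k4.png

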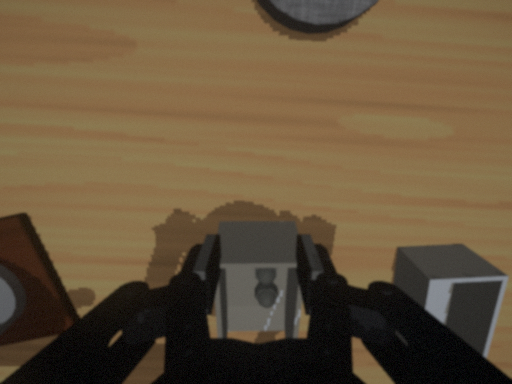

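View pics/k5.png

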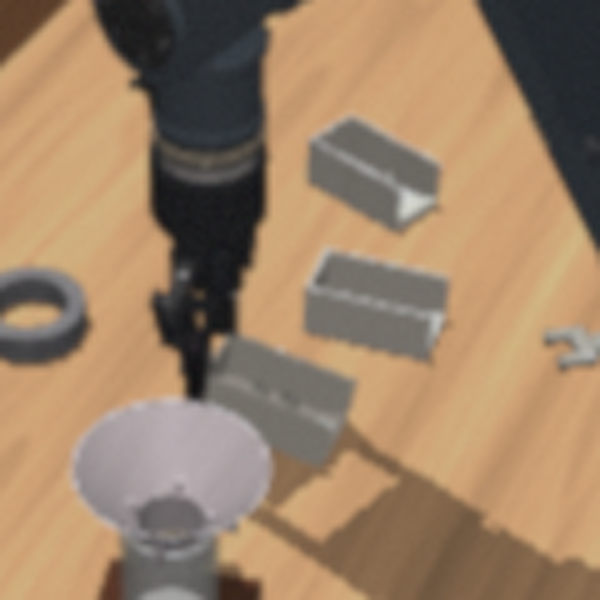

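```bash
cat > tilt.py <<'E'
from h import *
import sys
s=sensors.get_state(); e=s['eef_pos']; print(e.round(4),s['tcp_rot'].round(3),s['grip_width'].round(4),s['wrist_force'].round(1),s['torque'].round(2))
p=shot('side'); W=cloud(p)
if len(sys.argv)>1: 
    u,v=proj(p,e-[0.04,0,.03]); u,v=int(u),int(v); save(p,sys.argv[1],(max(u-60,0),max(v-50,0),u+60,v+60),5)
q=W.reshape(-1,3); yw=s['tcp_rot'][2]; ex=np.array([np.cos(yw),np.sin(yw)]); ey=np.array([-np.sin(yw),np.cos(yw)])
d=q[:,:2]-e[:2]; a=d@ex; b=d@ey
m=(abs(b)<.034)&(a<0.0)&(a>-.14)&(q[:,2]<e[2]+.03)&(q[:,2]>.003)
m&=~((np.hypot(q[:,0]-.528,q[:,1]-.098)<.07)&(q[:,2]<.16))
for lo in np.arange(-.13,0,.01):
    k=m&(a>lo)&(a<=lo+.01)
    if k.sum()>2: print(round(lo+.005,3),k.sum(),'z',q[k,2].min().round(3),q[k,2].max().round(3),'b',b[k].min().round(3),b[k].max().round(3))
E
python3 tilt.py
```

```text
Traceback (most recent call last):
  File "tilt.py", line 3, in <module>
    s=sensors.get_state(); e=s['eef_pos']; print(e.round(4),s['tcp_rot'].round(3),s['grip_width'].round(4),s['wrist_force'].round(1),s['torque'].round(2))
                                                                                  ^^^^^^^^^^^^^^^^^^^^^
AttributeError: 'float' object has no attribute 'round'
```

```bash
sed -i "s/s\['grip_width'\].round(4)/s['grip_width']/" tilt.py; python3 tilt.py
```

```text
[ 0.5978 -0.0958  0.0738] [3.113e+00 1.000e-03 5.900e-02] 0.04085907945737234 [ 0.6 -0.6 -1.1] [ 0.03 -0.08  0.02]
-0.125 14 z 0.003 0.007 b -0.029 0.024
-0.115 5 z 0.003 0.004 b -0.013 0.03
-0.105 10 z 0.003 0.005 b -0.033 0.031
-0.095 51 z 0.003 0.049 b -0.028 0.028
-0.085 58 z 0.003 0.053 b -0.025 0.033
-0.075 59 z 0.003 0.052 b -0.028 0.03
-0.065 58 z 0.004 0.055 b -0.027 0.029
-0.055 57 z 0.011 0.056 b -0.027 0.028
-0.045 51 z 0.015 0.057 b -0.026 0.026
-0.035 43 z 0.016 0.056 b -0.027 0.027
-0.025 48 z 0.016 0.059 b -0.028 0.029
-0.015 55 z 0.016 0.103 b -0.028 0.032
-0.005 63 z 0.019 0.1 b -0.027 0.023
```

```bash
python3 -m pendant '[[0,0,-0.2,0,0],[0,0,-0.4,0,0],[0,0,-0.6,0,0],[0,0,-0.8,0,0],[0,0,-1,0,0],[0,0,-1,0,0]]'; python3 tilt.py k6;
```

```text
time: 39.2
eef_pos: [0.5996, -0.0934, 0.1764]
tcp_rot: [3.111, -0.004, 0.06]
wrist_force: [1.0, -0.2, -1.0]
grip_width: 0.041
[ 0.5996 -0.0934  0.1764] [ 3.111 -0.004  0.06 ] 0.04099311336871472 [ 1.  -0.2 -1. ] [ 0.03 -0.03  0.02]
-0.125 8 z 0.004 0.006 b -0.028 0.026
-0.115 13 z 0.003 0.004 b -0.032 0.029
-0.105 9 z 0.003 0.006 b -0.032 0.027
-0.095 56 z 0.003 0.153 b -0.034 0.027
-0.085 70 z 0.003 0.154 b -0.026 0.032
-0.075 77 z 0.003 0.154 b -0.032 0.028
-0.065 74 z 0.003 0.159 b -0.032 0.032
-0.055 62 z 0.003 0.157 b -0.034 0.026
-0.045 64 z 0.003 0.161 b -0.034 0.027
-0.035 70 z 0.003 0.16 b -0.034 0.028
-0.025 62 z 0.003 0.162 b -0.027 0.028
-0.015 76 z 0.005 0.206 b -0.031 0.034
-0.005 118 z 0.003 0.206 b -0.03 0.034
```

View pics/k6.png

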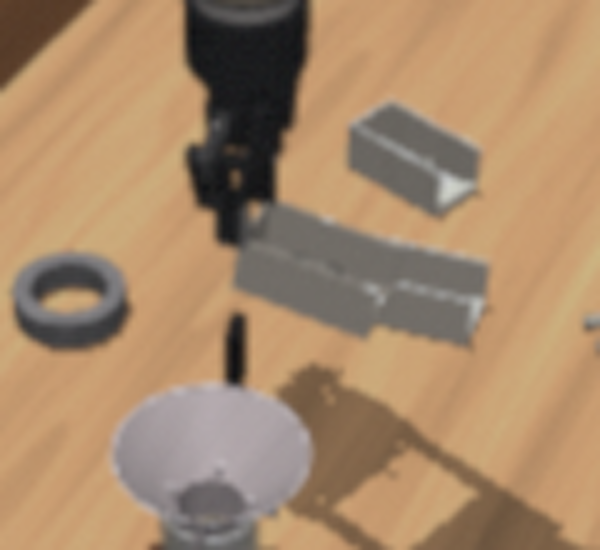

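```bash
python3 -m pendant '[[0,0,-0.1,0,0],[0,0,-0.3,0,0],[0,0,-0.5,0,0],[0,0,-0.7,0,0],[0,0,-0.9,0,0],[0,0,-1,0,0],[0,0,-1,0,0]]'
python3 -m pendant '[[0,-0.1,-0.1,0,0],[0,-0.3,-0.25,0,0],[-0.1,-0.5,-0.25,0,0],[-0.2,-0.7,-0.25,0,0],[-0.3,-0.9,-0.25,0,0],[-0.3,-1,-0.25,0,0],[-0.3,-1,-0.25,0,0]]'
python3 -m pendant '[[0,-0.1,0,0,0],[0,-0.3,0,0,0],[0,-0.5,0,0,0],[0,-0.7,0,0,0],[0,-0.9,0,0,0],[0,-0.9,0,0,0],[0,-0.9,0,0,0]]'
python3 tilt.py l1
```

```text
time: 39.95
eef_pos: [0.5983, -0.0902, 0.2748]
tcp_rot: [3.112, -0.001, 0.059]
wrist_force: [-0.7, -0.1, -1.6]
grip_width: 0.0411
time: 40.65
eef_pos: [0.5616, 0.0102, 0.2956]
tcp_rot: [3.113, 0.002, 0.062]
wrist_force: [0.0, -1.0, -1.1]
grip_width: 0.041
time: 41.35
eef_pos: [0.5571, 0.0983, 0.2933]
tcp_rot: [3.112, 0.001, 0.06]
wrist_force: [-0.0, 0.3, -1.1]
grip_width: 0.0409
[0.5571 0.0983 0.2933] [3.112e+00 1.000e-03 6.000e-02] 0.04093322770486371 [-0.   0.3 -1.1] [ 0.01 -0.06 -0.03]
-0.125 6 z 0.003 0.005 b -0.019 0.016
-0.115 10 z 0.003 0.004 b -0.031 0.027
-0.105 13 z 0.003 0.006 b -0.027 0.033
-0.095 80 z 0.003 0.27 b -0.027 0.026
-0.085 95 z 0.227 0.271 b -0.026 0.027
-0.075 93 z 0.227 0.272 b -0.027 0.027
-0.065 93 z 0.229 0.273 b -0.026 0.027
-0.055 89 z 0.231 0.274 b -0.025 0.027
-0.045 91 z 0.232 0.276 b -0.026 0.026
-0.035 86 z 0.234 0.276 b -0.027 0.026
-0.025 94 z 0.236 0.278 b -0.028 0.027
-0.015 119 z 0.238 0.323 b -0.031 0.033
-0.005 173 z 0.24 0.323 b -0.031 0.034
```

View pics/l1.png

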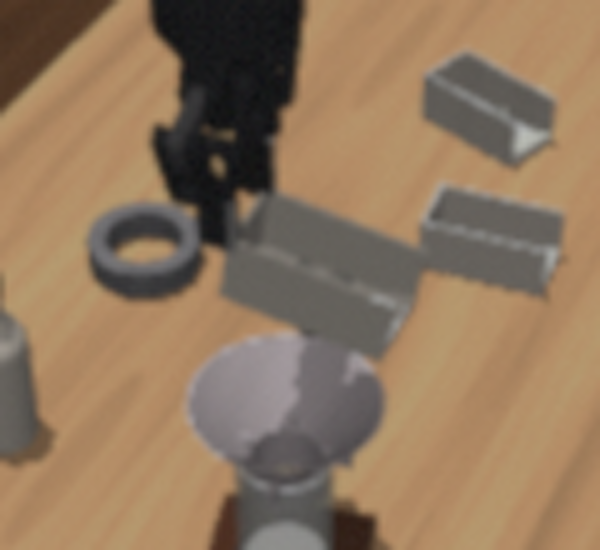

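```bash
python3 -m pendant '[[0.05,-0.01,0.1,0,0],[0.09,-0.02,0.25,0,0],[0.09,-0.03,0.4,0,0],[0.09,-0.03,0.53,0,0],[0.09,-0.03,0.53,0,0],[0.09,-0.03,0.53,0,0]]'
python3 -m pendant '[[0,0,0,0,0],[0,0,0,0,0],[0,0,0,0,0],[0,0,0,0,0]]' 50
python3 tilt.py l2 | grep -v " z 0.00"
```

```text
time: 42.0
eef_pos: [0.5656, 0.1001, 0.2401]
tcp_rot: [3.113, 0.001, 0.059]
wrist_force: [0.9, 0.1, -0.4]
grip_width: 0.041
time: 42.4
eef_pos: [0.5656, 0.1005, 0.2409]
tcp_rot: [3.113, -0.0, 0.06]
wrist_force: [-0.3, 0.0, -2.3]
grip_width: 0.0409
[0.5656 0.1005 0.2409] [ 3.113 -0.     0.06 ] 0.04088680821023675 [-0.3  0.  -2.3] [ 0.05 -0.09 -0.02]
-0.095 69 z 0.172 0.216 b -0.025 0.027
-0.085 90 z 0.175 0.217 b -0.025 0.027
-0.075 85 z 0.174 0.217 b -0.026 0.027
-0.065 85 z 0.175 0.22 b -0.025 0.026
-0.055 86 z 0.179 0.224 b -0.026 0.027
-0.045 81 z 0.179 0.222 b -0.027 0.027
-0.035 85 z 0.181 0.225 b -0.026 0.027
-0.025 85 z 0.18 0.226 b -0.027 0.026
-0.015 113 z 0.184 0.271 b -0.033 0.033
-0.005 164 z 0.187 0.27 b -0.029 0.034
```

View pics/l2.png

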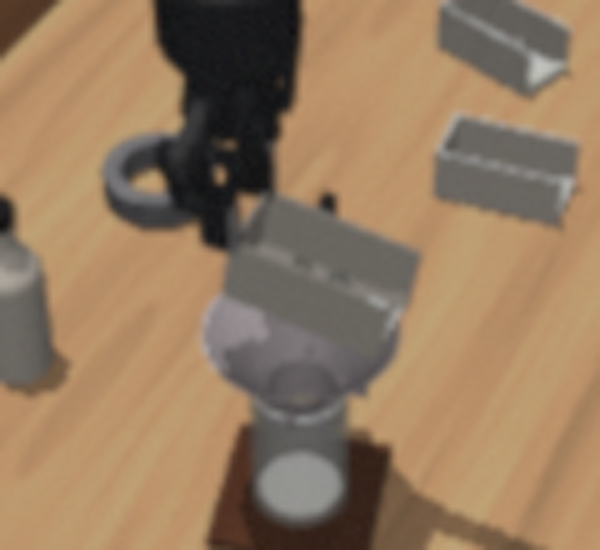

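```bash
python3 -m pendant '[[0,0,0,0,0],[0,0,0,0,0],[0,0,0,0,0],[0,0,0,0,0],[0,0,0,0,0],[0,0,0,0,0]]' 20
python3 tilt.py l3 | grep -v " z 0.00"
```

```text
time: 43.05
eef_pos: [0.5655, 0.1005, 0.2404]
tcp_rot: [3.113, 0.001, 0.059]
wrist_force: [-0.0, 0.0, -2.0]
grip_width: 0.0409
[0.5655 0.1005 0.2404] [3.113e+00 1.000e-03 5.900e-02] 0.040941465874529966 [-0.  0. -2.] [-0.   -0.09  0.04]
-0.095 75 z 0.172 0.216 b -0.025 0.026
-0.085 84 z 0.175 0.217 b -0.026 0.027
-0.075 87 z 0.173 0.219 b -0.027 0.028
-0.065 87 z 0.176 0.221 b -0.026 0.026
-0.055 84 z 0.178 0.222 b -0.026 0.027
-0.045 80 z 0.179 0.223 b -0.028 0.027
-0.035 88 z 0.18 0.227 b -0.026 0.026
-0.025 79 z 0.18 0.225 b -0.026 0.027
-0.015 121 z 0.182 0.27 b -0.032 0.033
-0.005 150 z 0.186 0.27 b -0.028 0.034
```

View pics/l3.png

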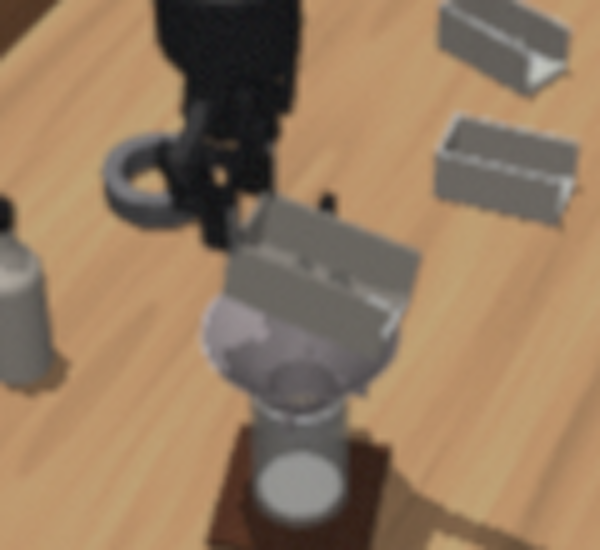

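```bash
python3 -m pendant '[[0,0,-0.5,0,0],[0,0,-0.5,0,0],[0,0,-0.4,0,0],[0,0,-0.3,0,0],[0,0,-0.2,0,0],[0,0,-0.1,0,0],[0,0,0,0,0],[0,0,0,0,0]]' 20
python3 tilt.py l4 | grep -v " z 0.00"
```

```text
time: 43.9
eef_pos: [0.5641, 0.1004, 0.2379]
tcp_rot: [3.113, 0.006, 0.059]
wrist_force: [-0.6, 0.2, -0.9]
grip_width: 0.0408
[0.5641 0.1004 0.2379] [3.113 0.006 0.059] 0.04083498101519362 [-0.6  0.2 -0.9] [ 0.01 -0.08 -0.  ]
-0.095 68 z 0.168 0.211 b -0.026 0.027
-0.085 85 z 0.171 0.213 b -0.025 0.028
-0.075 85 z 0.173 0.214 b -0.026 0.026
-0.065 91 z 0.171 0.217 b -0.027 0.027
-0.055 80 z 0.176 0.219 b -0.026 0.027
-0.045 86 z 0.175 0.218 b -0.026 0.026
-0.035 83 z 0.178 0.225 b -0.026 0.028
-0.025 81 z 0.178 0.222 b -0.028 0.025
-0.015 108 z 0.18 0.268 b -0.027 0.033
-0.005 165 z 0.184 0.267 b -0.026 0.034
```

```bash
python3 -m pendant '[[0,0,0,0,0.4],[0,0,0,0,0.4]]' 20
python3 -m pendant '[[0,0,0,0,0.44],[0,0,0,0,0.44]]' 20
python3 -m pendant '[[0,0,0,0,0.46],[0,0,0,0,0.46]]' 20
python3 tilt.py l4 | grep -v " z 0.00"|tail -9
```

```text
time: 44.15
eef_pos: [0.5659, 0.1005, 0.241]
tcp_rot: [3.113, -0.001, 0.059]
wrist_force: [0.2, 0.0, -1.6]
grip_width: 0.0409
time: 44.35
eef_pos: [0.5657, 0.1005, 0.2409]
tcp_rot: [3.113, -0.0, 0.059]
wrist_force: [-0.0, -0.3, -1.8]
grip_width: 0.041
time: 44.55
eef_pos: [0.5655, 0.1005, 0.2406]
tcp_rot: [3.113, 0.0, 0.059]
wrist_force: [-0.1, -0.7, -1.3]
grip_width: 0.0409
-0.085 87 z 0.172 0.216 b -0.025 0.028
-0.075 88 z 0.174 0.218 b -0.027 0.026
-0.065 86 z 0.176 0.22 b -0.028 0.028
-0.055 80 z 0.177 0.221 b -0.026 0.028
-0.045 90 z 0.178 0.225 b -0.027 0.027
-0.035 79 z 0.181 0.224 b -0.027 0.028
-0.025 86 z 0.183 0.227 b -0.025 0.027
-0.015 118 z 0.179 0.27 b -0.027 0.034
-0.005 160 z 0.186 0.27 b -0.029 0.034
```

```bash
python3 -m pendant '[[0,0,0,0,0.475],[0,0,0,0,0.475]]' 20
python3 tilt.py l4 | grep -v " z 0.00"|sed -n '1p;2p;9p'
python3 -m pendant '[[0,0,0,0,0.485],[0,0,0,0,0.485]]' 20
python3 tilt.py l4 | grep -v " z 0.00"|sed -n '1p;2p;9p'
```

```text
time: 44.8
eef_pos: [0.5654, 0.1005, 0.2404]
tcp_rot: [3.113, 0.001, 0.059]
wrist_force: [0.2, 0.3, -0.4]
grip_width: 0.0409
[0.5654 0.1005 0.2404] [3.113e+00 1.000e-03 5.900e-02] 0.04088723078836805 [ 0.2  0.3 -0.4] [ 0.02 -0.05  0.04]
-0.095 71 z 0.171 0.217 b -0.027 0.027
-0.025 82 z 0.184 0.225 b -0.027 0.026
time: 45.05
eef_pos: [0.5654, 0.1004, 0.2404]
tcp_rot: [3.113, 0.001, 0.059]
wrist_force: [-0.1, 0.0, -2.1]
grip_width: 0.0417
[0.5654 0.1004 0.2404] [3.113e+00 1.000e-03 5.900e-02] 0.04166666147155324 [-0.1  0.  -2.1] [ 0.06 -0.08 -0.04]
-0.095 72 z 0.17 0.215 b -0.026 0.027
-0.025 86 z 0.182 0.227 b -0.029 0.026
```

```bash
for j in 1; do python3 -m pendant '[[0,0,0,0,0.5],[0,0,0,0,0.5]]' 20; done
python3 tilt.py l4 | grep -v " z 0.00"|sed -n '1p;2p;9p'
python3 -m pendant '[[0,0,0,0,0.515],[0,0,0,0,0.515]]' 20
python3 tilt.py l4 | grep -v " z 0.00"|sed -n '1p;2p;9p'
```

```text
time: 45.3
eef_pos: [0.5655, 0.1005, 0.2404]
tcp_rot: [3.113, 0.001, 0.059]
wrist_force: [0.1, 0.4, -0.9]
grip_width: 0.043
[0.5655 0.1005 0.2404] [3.113e+00 1.000e-03 5.900e-02] 0.04298857854625439 [ 0.1  0.4 -0.9] [-0.04 -0.08  0.01]
-0.095 64 z 0.17 0.213 b -0.027 0.027
-0.025 87 z 0.18 0.226 b -0.026 0.027
time: 45.55
eef_pos: [0.5654, 0.1005, 0.2404]
tcp_rot: [3.113, 0.001, 0.059]
wrist_force: [0.1, -0.3, -1.7]
grip_width: 0.0441
[0.5654 0.1005 0.2404] [3.113e+00 1.000e-03 5.900e-02] 0.044065368011847066 [ 0.1 -0.3 -1.7] [ 0.06 -0.03 -0.01]
-0.095 67 z 0.168 0.214 b -0.025 0.027
-0.025 88 z 0.182 0.226 b -0.026 0.028
```

```bash
python3 -m pendant '[[0,0,0,0,0.53],[0,0,0,0,0.53]]' 20
python3 tilt.py l4 | grep -v " z 0.00"|sed -n '1p;2p;9p'
python3 -m pendant '[[0,0,0,0,0.54],[0,0,0,0,0.54]]' 20
python3 tilt.py l4 | grep -v " z 0.00"|sed -n '1p;2p;9p'
```

```text
time: 45.8
eef_pos: [0.5655, 0.1005, 0.2404]
tcp_rot: [3.113, 0.001, 0.059]
wrist_force: [-0.4, 1.2, -1.2]
grip_width: 0.0455
[0.5655 0.1005 0.2404] [3.113e+00 1.000e-03 5.900e-02] 0.0454787409099631 [-0.4  1.2 -1.2] [-0.04 -0.07 -0.01]
-0.095 63 z 0.171 0.213 b -0.028 0.026
-0.025 86 z 0.183 0.225 b -0.027 0.026
time: 46.05
eef_pos: [0.5655, 0.1005, 0.2404]
tcp_rot: [3.113, 0.001, 0.059]
wrist_force: [-0.4, -1.0, -1.3]
grip_width: 0.0462
[0.5655 0.1005 0.2404] [3.113e+00 1.000e-03 5.900e-02] 0.046243947734005635 [-0.4 -1.  -1.3] [ 0.01 -0.1   0.01]
-0.095 62 z 0.171 0.215 b -0.027 0.028
-0.025 92 z 0.18 0.225 b -0.028 0.027
```

```bash
python3 -m pendant '[[0,0,0,0,0.55],[0,0,0,0,0.55]]' 20
python3 tilt.py l4 | grep -v " z 0.00"|sed -n '1p;2p;9p'
python3 -m pendant '[[0,0,0,0,0.555],[0,0,0,0,0.555]]' 20
python3 tilt.py l4 | grep -v " z 0.00"|sed -n '1p;2p;9p'
python3 -m pendant '[[0,0,0,0,0.56],[0,0,0,0,0.56]]' 20
python3 tilt.py l5 | grep -v " z 0.00"|sed -n '1p;2p;9p'
```

```text
time: 46.3
eef_pos: [0.5655, 0.1005, 0.2404]
tcp_rot: [3.113, 0.001, 0.059]
wrist_force: [-0.3, -0.3, -0.8]
grip_width: 0.0472
[0.5655 0.1005 0.2404] [3.113e+00 1.000e-03 5.900e-02] 0.04716504206271089 [-0.3 -0.3 -0.8] [ 0.01 -0.11 -0.03]
-0.095 61 z 0.169 0.216 b -0.025 0.027
-0.025 85 z 0.182 0.226 b -0.027 0.026
time: 46.55
eef_pos: [0.5655, 0.1005, 0.2404]
tcp_rot: [3.113, 0.001, 0.059]
wrist_force: [0.4, 0.2, -1.1]
grip_width: 0.0479
[0.5655 0.1005 0.2404] [3.113e+00 1.000e-03 5.900e-02] 0.04786677957319706 [ 0.4  0.2 -1.1] [ 0.01 -0.04 -0.06]
-0.095 62 z 0.17 0.216 b -0.026 0.027
-0.025 84 z 0.183 0.226 b -0.027 0.027
time: 46.8
eef_pos: [0.5655, 0.1005, 0.2404]
tcp_rot: [3.113, 0.001, 0.059]
wrist_force: [0.0, -0.1, -1.5]
grip_width: 0.0479
[0.5655 0.1005 0.2404] [3.113e+00 1.000e-03 5.900e-02] 0.047920673186706404 [ 0.  -0.1 -1.5] [ 0.01 -0.08 -0.  ]
-0.095 60 z 0.171 0.216 b -0.027 0.027
-0.025 88 z 0.184 0.228 b -0.026 0.027
```

View pics/l5.png

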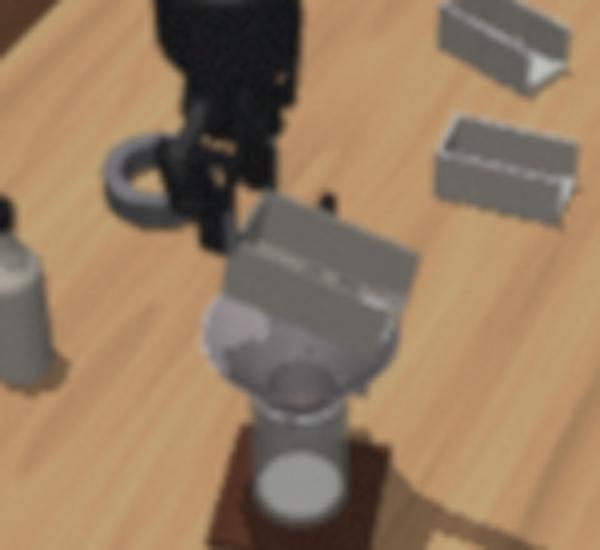

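```bash
python3 -m pendant '[[0,0,-0.5,0,0.56],[0,0,-0.5,0,0.56],[0,0,-0.4,0,0.56],[0,0,-0.3,0,0.56],[0,0,-0.2,0,0.56],[0,0,-0.1,0,0.56],[0,0,0,0,0.56],[0,0,0,0,0.56]]' 20
python3 tilt.py l4 | grep -v " z 0.00"|sed -n '1p;2p;9p'
python3 -m pendant '[[0,0,0,0,0.57],[0,0,0,0,0.57]]' 20
python3 tilt.py l5 | grep -v " z 0.00"|sed -n '1p;2p;9p'
```

```text
time: 47.65
eef_pos: [0.5641, 0.1004, 0.2379]
tcp_rot: [3.113, 0.006, 0.059]
wrist_force: [-0.3, -0.4, -1.9]
grip_width: 0.0479
[0.5641 0.1004 0.2379] [3.113 0.006 0.059] 0.04792729982492048 [-0.3 -0.4 -1.9] [ 0.03 -0.07  0.02]
-0.085 82 z 0.161 0.204 b -0.026 0.028
-0.015 115 z 0.179 0.267 b -0.033 0.034
time: 47.9
eef_pos: [0.5659, 0.1005, 0.241]
tcp_rot: [3.113, -0.001, 0.06]
wrist_force: [-0.2, 0.5, -2.0]
grip_width: 0.0483
[0.5659 0.1005 0.241 ] [ 3.113e+00 -1.000e-03  6.000e-02] 0.04831173660837718 [-0.2  0.5 -2. ] [ 0.04 -0.07 -0.01]
-0.095 12 z 0.189 0.204 b -0.024 0.026
-0.025 90 z 0.178 0.225 b -0.026 0.027
```

```bash
python3 -m pendant '[[0,0,-0.5,0,0.57],[0,0,-0.5,0,0.57],[0,0,-0.4,0,0.57],[0,0,-0.3,0,0.57],[0,0,-0.2,0,0.57],[0,0,-0.1,0,0.57],[0,0,0,0,0.57],[0,0,0,0,0.57]]' 20
python3 tilt.py l4 | grep -v " z 0.00"
python3 -m pendant '[[0,0,-0.5,0,0.57],[0,0,-0.5,0,0.57],[0,0,-0.4,0,0.57],[0,0,-0.3,0,0.57],[0,0,-0.2,0,0.57],[0,0,-0.1,0,0.57],[0,0,0,0,0.57],[0,0,0,0,0.57]]' 20
python3 tilt.py l6 | grep -v " z 0.00"
```

```text
time: 48.75
eef_pos: [0.5641, 0.1004, 0.2379]
tcp_rot: [3.113, 0.006, 0.059]
wrist_force: [-0.2, -1.1, -1.3]
grip_width: 0.0485
[0.5641 0.1004 0.2379] [3.113 0.006 0.059] 0.04846947184158668 [-0.2 -1.1 -1.3] [ 0.08 -0.04  0.03]
-0.075 22 z 0.16 0.174 b -0.028 0.027
-0.065 37 z 0.161 0.184 b -0.026 0.028
-0.055 50 z 0.16 0.191 b -0.025 0.027
-0.045 66 z 0.16 0.197 b -0.027 0.026
-0.035 78 z 0.161 0.207 b -0.028 0.026
-0.025 93 z 0.162 0.214 b -0.028 0.026
-0.015 133 z 0.163 0.267 b -0.032 0.033
-0.005 164 z 0.17 0.267 b -0.032 0.034
time: 49.6
eef_pos: [0.5642, 0.1004, 0.2379]
tcp_rot: [3.113, 0.006, 0.059]
wrist_force: [0.1, 0.5, -0.6]
grip_width: 0.0487
[0.5642 0.1004 0.2379] [3.113 0.006 0.059] 0.048737482757499256 [ 0.1  0.5 -0.6] [-0.01  0.   -0.04]
-0.075 16 z 0.162 0.171 b -0.026 0.026
-0.065 30 z 0.16 0.179 b -0.028 0.027
-0.055 50 z 0.16 0.188 b -0.028 0.027
-0.045 58 z 0.161 0.199 b -0.027 0.027
-0.035 81 z 0.16 0.204 b -0.026 0.027
-0.025 88 z 0.16 0.214 b -0.026 0.026
-0.015 133 z 0.163 0.268 b -0.032 0.034
-0.005 164 z 0.172 0.268 b -0.031 0.034
```

View pics/l6.png

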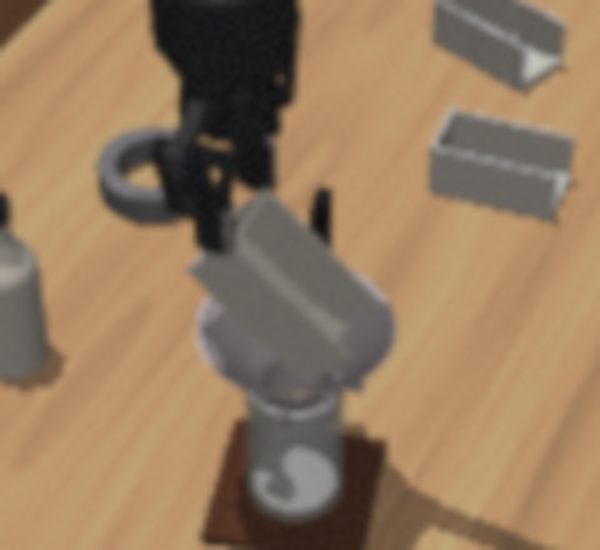

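```bash
python3 - <<'E'
from h import *
p=shot('side'); u,v=proj(p,[.528,.098,.06]); u,v=int(u),int(v); save(p,'m1',(u-35,v-40,u+35,v+30),8)
p=shot('wrist'); save(p,'m2',(100,150,420,384),2)
E
```

```text
(no output)
```

View pics/m1.png

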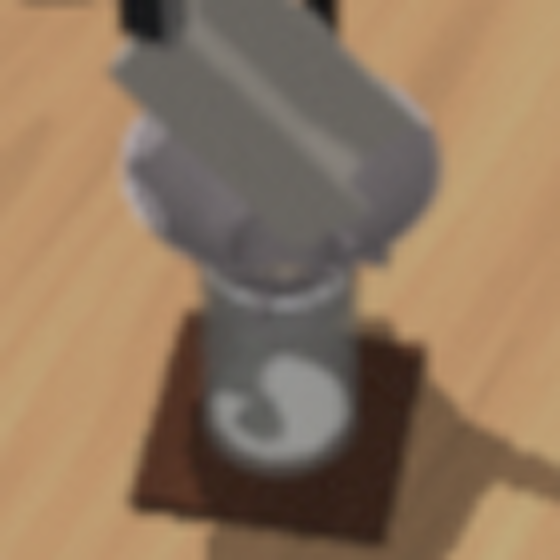

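View pics/m2.png

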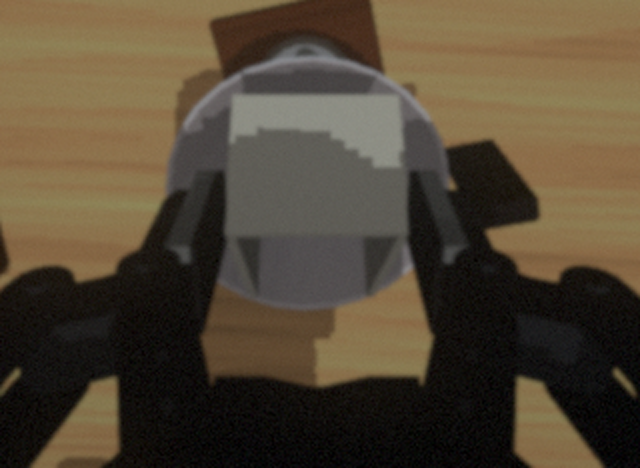

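```bash
cat > fz.py <<'E'
from h import *
a=[]
for i in range(10):
    imaging.camera('side'); a.append(sensors.get_state()['wrist_force'])
print('mean F',np.mean(a,0).round(2),np.std(a,0).round(2)/3)
E
python3 fz.py
```

```text
mean F [ 0.13  0.14 -0.81] [0.17       0.18666667 0.15333333]
```

```bash
python3 -m pendant '[[0,0,-0.5,0,0.57],[0,0,-0.5,0,0.57],[0,0,-0.1,0,0.57],[0,0,-0.5,0,0.57],[0,0,-0.5,0,0.57],[0,0,-0.1,0,0.57],[0,0,-0.5,0,0.57],[0,0,-0.5,0,0.57],[0,0,-0.3,0,0.57],[0,0,-0.1,0,0.57],[0,0,0,0,0.57],[0,0,0,0,0.57]]' 20
python3 tilt.py m3 | grep -v " z 0.00"
```

```text
time: 51.45
eef_pos: [0.5651, 0.1004, 0.24]
tcp_rot: [3.113, 0.001, 0.059]
wrist_force: [-0.7, 0.4, -0.3]
grip_width: 0.0485
[0.5651 0.1004 0.24  ] [3.113e+00 1.000e-03 5.900e-02] 0.04847393489745081 [-0.7  0.4 -0.3] [-0.03  0.05  0.05]
-0.075 24 z 0.16 0.174 b -0.026 0.026
-0.065 40 z 0.16 0.185 b -0.027 0.026
-0.055 53 z 0.16 0.192 b -0.028 0.026
-0.045 67 z 0.16 0.201 b -0.027 0.026
-0.035 79 z 0.16 0.21 b -0.027 0.026
-0.025 94 z 0.16 0.216 b -0.028 0.026
-0.015 133 z 0.166 0.269 b -0.03 0.033
-0.005 162 z 0.172 0.269 b -0.03 0.033
```

View pics/m3.png

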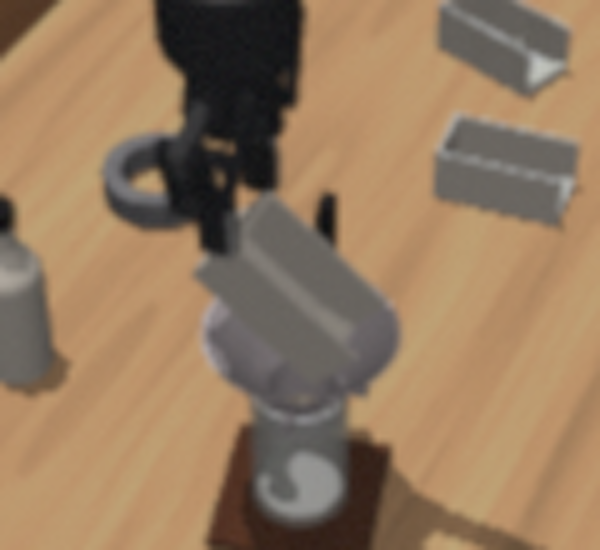

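```bash
python3 -m pendant '[[0,0,0,0,0.5],[0,0,-0.1,0,0.5],[0,0,-0.3,0,0.5],[0,0,-0.5,0,0.5],[0,0,-0.7,0,0.5],[0,0,-0.9,0,0.5],[0,0,-0.9,0,0.5]]' 40
python3 -m pendant '[[0,0.1,0,0,0.5],[0,0.3,0,0,0.5],[0.1,0.5,0,0,0.5],[0.2,0.7,0,0,0.5],[0.3,0.9,0,0,0.5],[0.33,1,0,0,0.5],[0.33,1,0,0,0.5]]' 40
python3 -m pendant '[[0,0.1,0,0,0.5],[0,0.3,0,0,0.5],[0,0.5,0,0,0.5],[0,0.7,0,0,0.5],[0,0.9,0,0,0.5],[0,1,0,0,0.5],[0,1,0,0,0.5]]' 40
python3 tilt.py n1 | grep -v " z 0.00"
python3 - <<'E'
from h import *
p=shot('side'); u,v=proj(p,[.528,.098,.06]); u,v=int(u),int(v); save(p,'n2',(u-35,v-40,u+35,v+30),8)
p=shot('top'); save(p,'n3',(180,120,360,260),4)
E
```

```text
time: 52.2
eef_pos: [0.5675, 0.1033, 0.335]
tcp_rot: [3.112, -0.009, 0.06]
wrist_force: [0.6, -0.7, -1.3]
grip_width: 0.0467
time: 52.9
eef_pos: [0.6041, 0.0036, 0.332]
tcp_rot: [3.113, 0.003, 0.057]
wrist_force: [-0.9, 0.5, -1.1]
grip_width: 0.0465
time: 53.6
eef_pos: [0.6099, -0.0953, 0.3361]
tcp_rot: [3.113, 0.001, 0.058]
wrist_force: [-0.1, 0.5, -1.2]
grip_width: 0.0462
[ 0.6099 -0.0953  0.3361] [3.113e+00 1.000e-03 5.800e-02] 0.046163917473304984 [-0.1  0.5 -1.2] [ 0.04 -0.03 -0.01]
```

View pics/n2.png

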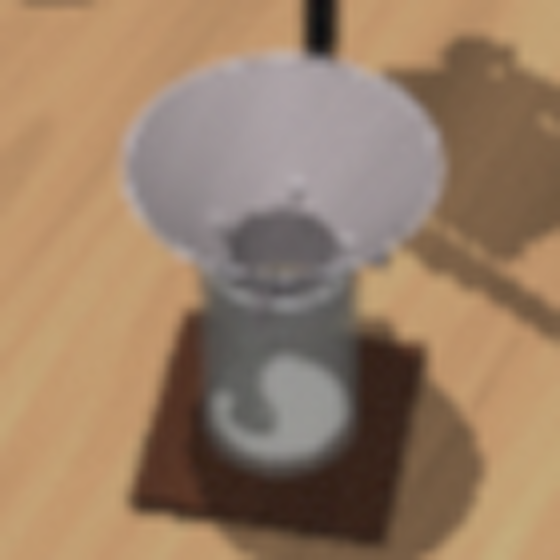

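View pics/n3.png

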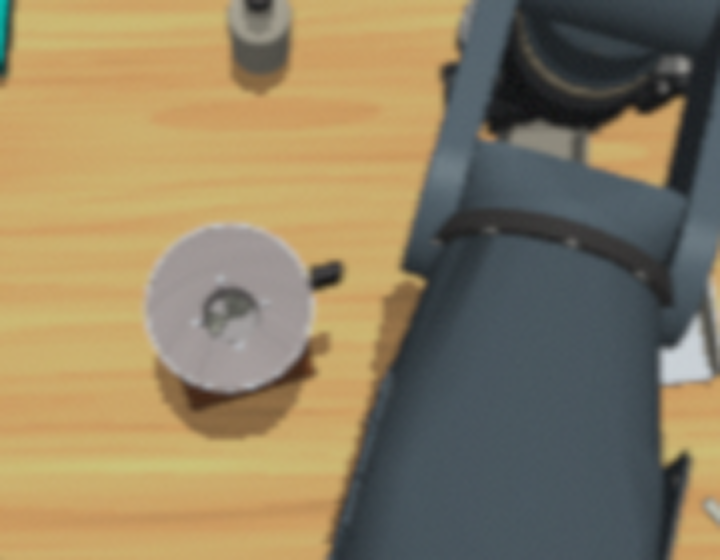

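View pics/n1.png

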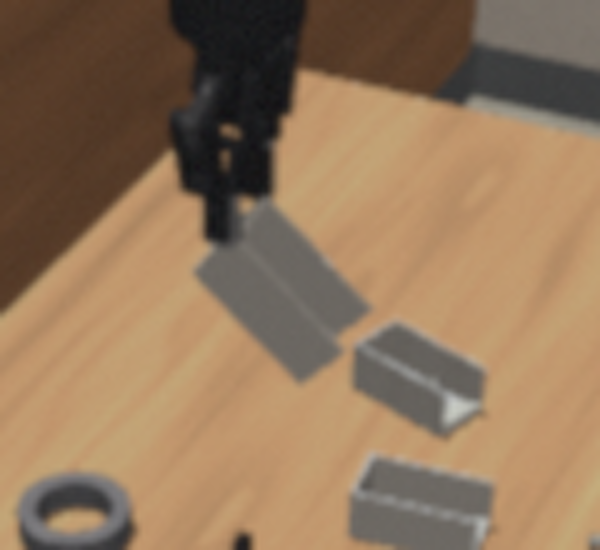

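```bash
python3 -m pendant '[[-0.2,0,0.2,0,0.5],[-0.4,0,0.4,0,0.5],[-0.62,0,0.6,0,0.5],[-0.65,-0.03,0.8,0,0.5],[-0.65,-0.03,1,0,0.5],[-0.65,-0.03,1,0,0.5]]' 40
python3 -m pendant '[[0,0,0.2,0,0.5],[0,0,0.4,0,0.5],[0,0,0.6,0,0.5],[0,-0.03,0.8,0,0.5],[0,-0.03,0.95,0,0.5],[0,-0.03,0.95,0,0.5]]' 40
python3 tilt.py o1
```

```text
time: 54.35
eef_pos: [0.5433, -0.0966, 0.2339]
tcp_rot: [3.116, 0.006, 0.061]
wrist_force: [-0.3, -0.1, -1.0]
grip_width: 0.0462
time: 54.95
eef_pos: [0.5448, -0.0972, 0.1402]
tcp_rot: [3.114, 0.003, 0.06]
wrist_force: [0.1, 0.2, 0.2]
grip_width: 0.0462
[ 0.5448 -0.0972  0.1402] [3.114e+00 3.000e-03 6.000e-02] 0.04617075926736449 [0.1 0.2 0.2] [ 0.02 -0.02  0.03]
-0.125 13 z 0.003 0.005 b -0.032 0.034
-0.115 5 z 0.003 0.005 b -0.023 0.031
-0.105 10 z 0.003 0.007 b -0.032 0.015
-0.095 6 z 0.003 0.005 b -0.019 0.014
-0.085 9 z 0.003 0.006 b -0.019 0.032
-0.075 20 z 0.003 0.073 b -0.029 0.026
-0.065 45 z 0.003 0.08 b -0.029 0.026
-0.055 75 z 0.003 0.088 b -0.029 0.03
-0.045 78 z 0.003 0.097 b -0.027 0.028
-0.035 80 z 0.004 0.106 b -0.028 0.03
-0.025 83 z 0.003 0.115 b -0.029 0.027
-0.015 94 z 0.004 0.169 b -0.032 0.033
-0.005 117 z 0.003 0.169 b -0.031 0.034
```

View pics/o1.png

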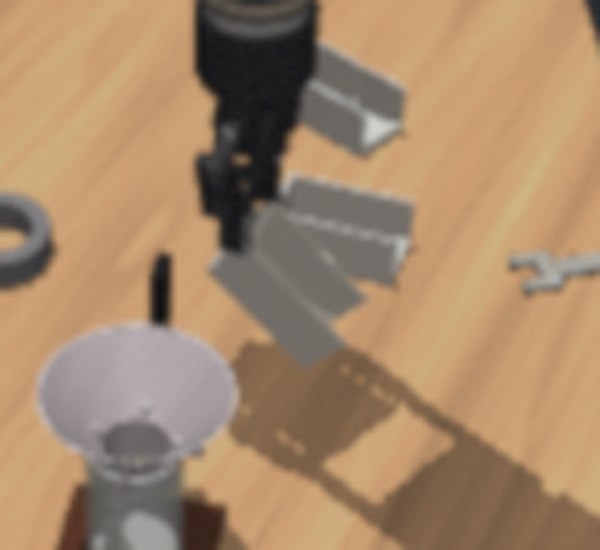

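```bash
python3 -m pendant '[[0,0,0.2,0,0.52],[0,0,0.32,0,0.54],[0.05,0,0.36,0,0.55],[0.1,0,0.4,0,0.56],[0.18,0,0.45,0,0.56],[0.25,0,0.51,0,0.56],[0.31,0,0.57,0,0.56],[0.37,0,0.64,0,0.56],[0.42,0,0.71,0,0.56],[0.46,0,0.76,0,0.56],[0.46,0,0.76,0,0.56]]' 40
python3 tilt.py o2
```

```text
time: 56.1
eef_pos: [0.5913, -0.0975, 0.0641]
tcp_rot: [3.113, 0.002, 0.06]
wrist_force: [0.7, 0.3, 1.0]
grip_width: 0.048
[ 0.5913 -0.0975  0.0641] [3.113e+00 2.000e-03 6.000e-02] 0.04797895536081717 [0.7 0.3 1. ] [-0.   -0.05 -0.01]
-0.125 4 z 0.004 0.004 b -0.027 0.011
-0.115 8 z 0.003 0.006 b -0.016 0.018
-0.105 12 z 0.003 0.041 b -0.027 0.032
-0.095 56 z 0.004 0.048 b -0.027 0.028
-0.085 54 z 0.005 0.045 b -0.025 0.027
-0.075 57 z 0.004 0.047 b -0.026 0.032
-0.065 49 z 0.007 0.047 b -0.027 0.027
-0.055 57 z 0.004 0.048 b -0.025 0.026
-0.045 53 z 0.005 0.05 b -0.027 0.029
-0.035 43 z 0.005 0.05 b -0.029 0.027
-0.025 41 z 0.008 0.052 b -0.027 0.027
-0.015 57 z 0.006 0.092 b -0.031 0.032
-0.005 80 z 0.012 0.091 b -0.033 0.034
```

View pics/o2.png

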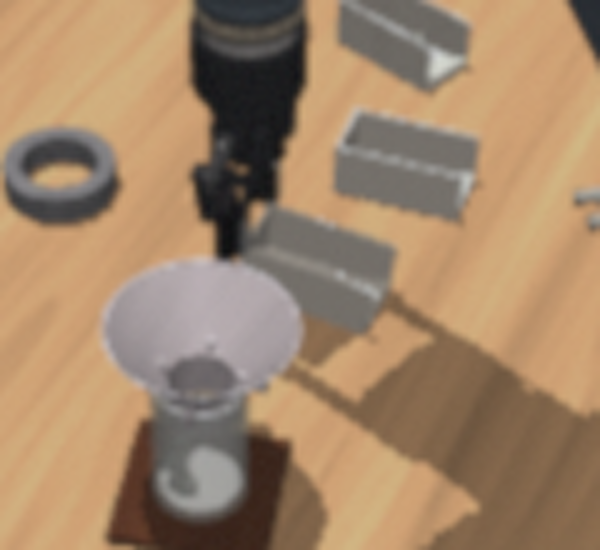

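Excellent — nearly flat. Lower the last 8 mm, release, rise, and check the interior.

```bash
python3 -m pendant '[[0.02,0,0.04,0,0.56],[0.03,0,0.08,0,0.56],[0.03,0,0.08,0,0.56],[0.03,0,0.08,0,0.6],[0.03,0,0.08,0,0.7],[0.03,0,0.08,0,0.8],[0.03,0,0.08,0,0.8]]' 40
python3 -m pendant '[[0,0.01,-0.3,0,0.8],[0,0.03,-0.6,0,0.8],[0,0.03,-1,0,0.8],[0,0.03,-1,0,0.8]]'
python3 -m pendant '[[0,0.01,-0.3,0,0.8],[0,0.03,-0.6,0,0.8],[0,0.03,-1,0,0.8],[0,0.03,-1,0,0.8],[0,0.03,-1,0,0.8]]'
python3 - <<'E'
from h import *
p=shot('wrist'); save(p,'o3')
E
```

```text
time: 56.85
eef_pos: [0.5939, -0.0974, 0.057]
tcp_rot: [3.113, 0.001, 0.059]
wrist_force: [-0.0, -0.2, -0.9]
grip_width: 0.0685
time: 57.25
eef_pos: [0.5976, -0.0986, 0.1625]
tcp_rot: [3.108, -0.01, 0.06]
wrist_force: [1.3, 1.2, -0.4]
grip_width: 0.0685
time: 57.75
eef_pos: [0.5943, -0.0977, 0.2577]
tcp_rot: [3.112, -0.0, 0.059]
wrist_force: [0.1, 0.8, -0.3]
grip_width: 0.0682
```

View pics/o3.png

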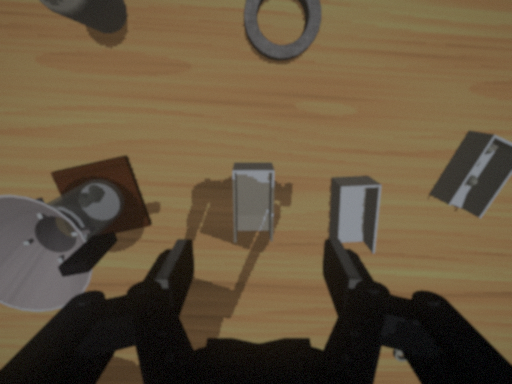

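```bash
python3 -m pendant '[[0,0.4,0,0,0.8],[0,0.8,0,0,0.8],[0,1,0,0,0.8],[0,1,0,0,0.8]]'
python3 -m pendant '[[0,0.4,0,0,0.8],[0,0.8,0,0,0.8],[0,1,0,0,0.8],[0,1,0,0,0.8]]'
python3 -m pendant '[[0.2,0.4,0,0.09,0.8],[0.4,0.8,0,0.18,0.8],[0.45,0.87,0,0.254,0.8],[0.45,0.87,0,0.254,0.8],[0.45,0.87,0,0.254,0.8]]'
cat > binm.py <<'E'
from h import *
import sys
c=np.array([float(sys.argv[1]),float(sys.argv[2])])
s=sensors.get_state(); print(s['eef_pos'],s['tcp_rot'],s['grip_width'])
for n in sys.argv[4:]:
  p=shot(n); q=cloud(p).reshape(-1,3)
  m=(q[:,2]>.034)&(q[:,2]<.048)&(np.hypot(q[:,0]-c[0],q[:,1]-c[1])<.065); w=q[m]
  if len(w)>20:
    r=cv2.minAreaRect((w[:,:2]*1000).astype(np.float32)); a=r[2]-(90 if r[1][0]<r[1][1] else 0); 
    while a>90:a-=180
    while a<-90:a+=180
    print(n,np.round(r[0],1),np.round(r[1],1),'yaw',round(np.radians(a),3),len(w))
    R=s['tcp_rot'][2]; b=np.radians(a); cen=np.array(r[0])/1000; tgt=cen+.0515*np.array([np.cos(b),np.sin(b)])
    d=tgt-s['eef_pos'][:2]; print('tgt',tgt.round(4),'tool x',round(d@[np.cos(R),np.sin(R)],4),'tool y',round(d@[np.sin(R),-np.cos(R)],4),'turn',round((R-b)/1.5708,3))
    rear=np.percentile(w[:,:2]@[np.cos(b),np.sin(b)],99.5); print('tcp-rear along', s['eef_pos'][:2]@[np.cos(b),np.sin(b)]-rear)
  save(p,sys.argv[3]+n)
E
python3 binm.py .593 -.385 q1 wrist top
```

```text
time: 58.2
eef_pos: [0.5996, -0.2, 0.2581]
tcp_rot: [3.114, 0.003, 0.056]
wrist_force: [0.1, 0.3, 1.1]
grip_width: 0.0683
time: 58.6
eef_pos: [0.6059, -0.2987, 0.2618]
tcp_rot: [3.114, 0.002, 0.057]
wrist_force: [0.3, -0.6, -0.2]
grip_width: 0.0683
time: 59.1
eef_pos: [0.656, -0.3787, 0.2644]
tcp_rot: [3.117, -0.007, -0.335]
wrist_force: [0.5, 0.8, 0.1]
grip_width: 0.0682
[ 0.65599662 -0.37873119  0.26442167] [ 3.1168019  -0.0073845  -0.33545776] 0.06817537914709716
wrist [ 595.  -386.8] [49.8 94.6] yaw -0.338 512
tgt [ 0.6436 -0.4039] tool x -0.0034 tool y 0.0278 turn 0.002
tcp-rear along 0.007786294112203107
top [ 607.1 -366.6] [32.7 94.3] yaw -0.713 64
tgt [ 0.646  -0.4003] tool x -0.0023 tool y 0.0237 turn 0.24
tcp-rear along -0.002057238146614404
```

View pics/q1wrist.png

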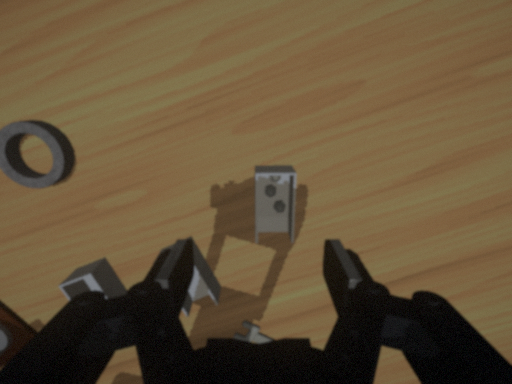

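```bash
python3 -m pendant '[[-0.05,0.22,0.3,0,0.8],[-0.05,0.22,0.6,0,0.8],[-0.05,0.22,0.9,0,0.8],[-0.05,0.22,1,0,0.8],[-0.05,0.22,1,0,0.8]]'
python3 -m pendant '[[0,0,0.2,0,0.8],[0,0,0.4,0,0.8],[0,0,0.55,0,0.8],[0,0,0.55,0,0.8],[0,0,0.55,0,0.8]]'
python3 binm.py .595 -.387 q2 wrist
```

```text
time: 59.7
eef_pos: [0.6434, -0.4016, 0.1642]
tcp_rot: [3.117, -0.006, -0.338]
wrist_force: [0.7, -0.5, 0.0]
grip_width: 0.0684
time: 60.2
eef_pos: [0.645, -0.4051, 0.112]
tcp_rot: [3.114, -0.012, -0.339]
wrist_force: [-0.5, 0.2, 0.2]
grip_width: 0.068
[ 0.64496819 -0.40513979  0.11203866] [ 3.1142418  -0.01179837 -0.33894148] 0.06799875835495478
wrist [ 594.3 -386.4] [50.2 96.7] yaw -0.34 1590
tgt [ 0.6428 -0.4036] tool x -0.0025 tool y -0.0008 turn 0.0
tcp-rear along 0.006042200433890366
```

```bash
python3 -m pendant '[[-0.02,-0.02,0.2,0,0.8],[-0.02,-0.02,0.4,0,0.8],[-0.02,-0.02,0.56,0,0.8],[-0.02,-0.02,0.56,0,0.8],[-0.02,-0.02,0.56,0,0.8]]'
python3 binm.py .595 -.387 q3 wrist
```

```text
time: 60.75
eef_pos: [0.6436, -0.4043, 0.0554]
tcp_rot: [3.115, -0.011, -0.339]
wrist_force: [-1.2, 0.2, -0.4]
grip_width: 0.0685
[ 0.64355699 -0.40431815  0.05537149] [ 3.11451958 -0.01111969 -0.33934449] 0.06846741051525965
wrist [ 617.4 -395.7] [69.2 62.1] yaw 1.205 2343
tgt [ 0.6358 -0.3476] tool x -0.0262 tool y -0.0509 turn -0.983
tcp-rear along -0.03307923555642679
```

View pics/q3wrist.png

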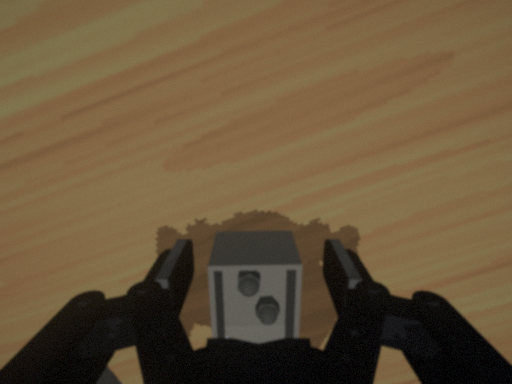

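Same view as with the first bin, so the same grip. Close and lift.

```bash

python3 -m pendant '[[0,0,0,0,0.6],[0,0,0,0,0.4],[0,0,0,0,0.2],[0,0,0,0,0],[0,0,0,0,0],[0,0,0,0,0],[0,0,0,0,0],[0,0,0,0,0]]' 120
python3 -m pendant '[[0,0,-0.05,0,0],[0,0,-0.1,0,0],[0,0,-0.2,0,0],[0,0,-0.2,0,0],[0,0,-0.2,0,0]]'
python3 tilt.py q4
```

```text
time: 61.6
eef_pos: [0.6446, -0.404, 0.0584]
tcp_rot: [3.115, -0.014, -0.339]
wrist_force: [-0.7, 2.3, 8.2]
grip_width: 0.0384
time: 62.1
eef_pos: [0.6436, -0.4039, 0.0756]
tcp_rot: [3.114, -0.012, -0.339]
wrist_force: [-0.3, 0.6, -2.1]
grip_width: 0.0379
[ 0.6436 -0.4039  0.0756] [ 3.114 -0.012 -0.339] 0.03787872001752196 [-0.3  0.6 -2.1] [ 0.04 -0.08 -0.02]
-0.125 4 z 0.003 0.006 b -0.028 0.009
-0.115 6 z 0.003 0.006 b -0.027 0.03
-0.105 4 z 0.003 0.004 b -0.017 0.013
-0.095 41 z 0.003 0.048 b -0.034 0.03
-0.085 48 z 0.003 0.047 b -0.028 0.031
-0.075 42 z 0.005 0.049 b -0.027 0.029
-0.065 43 z 0.004 0.05 b -0.026 0.029
-0.055 43 z 0.003 0.053 b -0.028 0.032
-0.045 42 z 0.004 0.057 b -0.027 0.028
-0.035 37 z 0.003 0.058 b -0.031 0.027
-0.025 40 z 0.016 0.057 b -0.028 0.027
-0.015 62 z 0.004 0.105 b -0.029 0.03
-0.005 108 z 0.004 0.105 b -0.033 0.033
```

View pics/q4.png

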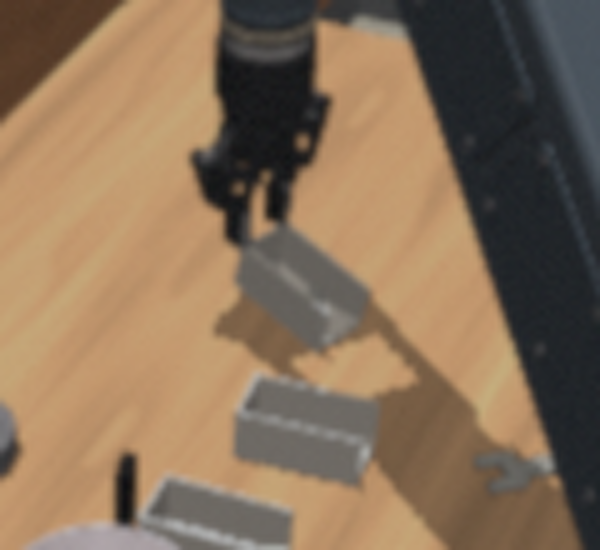

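```bash

python3 -m pendant '[[0,0,-0.05,0,0],[0,0,-0.15,0,0],[0,0,-0.25,0,0],[0,0,-0.35,0,0],[0,0,-0.45,0,0],[0,0,-0.5,0,0],[0,0,-0.5,0,0]]'
python3 tilt.py q5 | grep -v " z 0.00"; python3 tilt.py q5 | awk '{print $1,$2,$5}' | tail -10
```

```text
time: 62.85
eef_pos: [0.6438, -0.4025, 0.1266]
tcp_rot: [3.114, -0.013, -0.339]
wrist_force: [0.5, -0.4, -2.1]
grip_width: 0.038
[ 0.6438 -0.4025  0.1266] [ 3.114 -0.013 -0.339] 0.038017849457970085 [ 0.5 -0.4 -2.1] [-0.01 -0.04 -0.01]
-0.095 20 0.086
-0.085 67 0.091
-0.075 57 0.09
-0.065 43 0.094
-0.055 57 0.096
-0.045 47 0.099
-0.035 46 0.102
-0.025 44 0.109
-0.015 74 0.154
-0.005 107 0.155
```

```bash

python3 -m pendant '[[0,0,0,0,0],[0,0,0,0,0],[0,0,0,0,0],[0,0,0,0,0],[0,0,0,0,0],[0,0,0,0,0],[0,0,0,0,0],[0,0,0,0,0],[0,0,0,0,0],[0,0,0,0,0]]' 120
python3 tilt.py q5 | awk '{print $1,$2,$5}' | tail -10
```

```text
time: 63.95
eef_pos: [0.6432, -0.402, 0.1249]
tcp_rot: [3.115, -0.011, -0.339]
wrist_force: [0.1, -0.1, -1.1]
grip_width: 0.0378
-0.095 21 0.082
-0.085 55 0.089
-0.075 50 0.09
-0.065 49 0.094
-0.055 52 0.098
-0.045 45 0.1
-0.035 46 0.102
-0.025 47 0.105
-0.015 61 0.153
-0.005 119 0.153
```

View pics/q5.png

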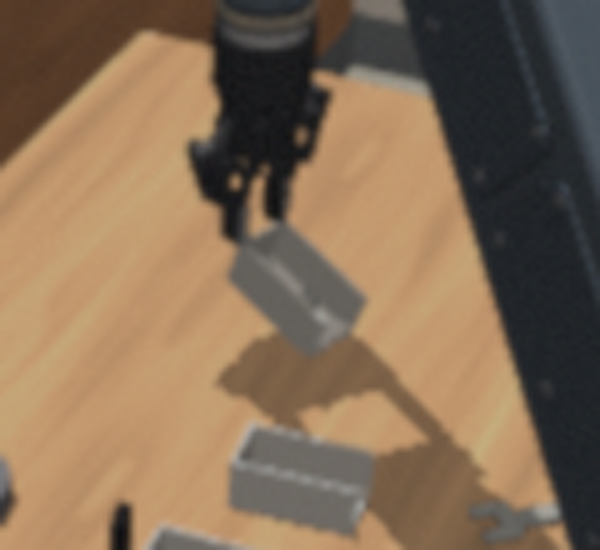

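```bash

python3 -m pendant '[[0,0,0.15,0,0],[0,0,0.3,0,0],[0,0,0.42,0,0],[0.04,0,0.5,0,0],[0.08,0,0.57,0,0],[0.12,0,0.63,0,0],[0.14,0,0.67,0,0],[0.14,0,0.69,0,0],[0.14,0,0.69,0,0]]' 60
python3 tilt.py q6 | awk '{print $1,$2,$5}' | tail -10
```

```text
time: 64.9
eef_pos: [0.6575, -0.4091, 0.0584]
tcp_rot: [3.114, -0.013, -0.339]
wrist_force: [-2.0, 1.4, 5.5]
grip_width: 0.0379
-0.095 49 0.047
-0.085 41 0.047
-0.075 42 0.048
-0.065 41 0.046
-0.055 30 0.048
-0.045 34 0.045
-0.035 28 0.047
-0.025 40 0.048
-0.015 55 0.088
-0.005 86 0.086
```

Flat. Release, deepen by 2 mm, check, regrip.

```bash

python3 -m pendant '[[0,0,0,0,0.4],[0,0,0,0,0.6],[0,0,0,0,0.8],[0,0,0,0,0.8],[0,0,0,0,0.8],[0,0,0,0,0.8]]' 60
python3 - <<'E'
from h import *
s=sensors.get_state(); print(s['eef_pos'])
p=shot('wrist'); save(p,'q7'); q=cloud(p).reshape(-1,3); b=-.339; e=np.array([np.cos(b),np.sin(b)]); n=np.array([-np.sin(b),np.cos(b)])
c=s['eef_pos'][:2]; d=q[:,:2]-c; a=d@e; t=d@n
m=(q[:,2]>.036)&(q[:,2]<.048)&(abs(t)<.022)&(a<.02); print('rear rel', np.percentile(a[m],[90,99]))
m=(q[:,2]>.036)&(q[:,2]<.048)&(abs(t)<.035)&(a<-.02)&(a>-.07); print('sides', np.percentile(t[m],[1,99]))
E
```

```text
time: 65.55
eef_pos: [0.6564, -0.4087, 0.0559]
tcp_rot: [3.115, -0.01, -0.339]
wrist_force: [1.2, -0.1, -0.0]
grip_width: 0.0684
[ 0.65640351 -0.40873145  0.05592102]
rear rel [-0.00427304 -0.00372608]
sides [-0.02670265  0.02362187]
```

View pics/q7.png

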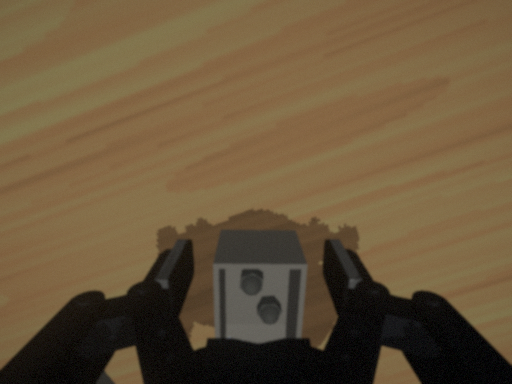

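```bash

python3 -m pendant '[[-0.01,0,0.02,0,0.8],[-0.01,0,0.02,0,0.6],[-0.01,0,0.02,0,0.4],[-0.01,0,0.02,0,0.2],[-0.01,0,0.02,0,0],[-0.01,0,0.02,0,0],[-0.01,0,0.02,0,0],[-0.01,0,0.02,0,0],[-0.01,0,0.02,0,0],[-0.01,0,0.02,0,0]]' 120
python3 -m pendant '[[0,0,-0.03,0,0],[0,0,-0.06,0,0],[0,0,-0.1,0,0],[0,0,-0.2,0,0],[0,0,-0.3,0,0],[0,0,-0.4,0,0],[0,0,-0.45,0,0],[0,0,-0.45,0,0]]'
python3 tilt.py q8 | awk '{print $1,$2,$5}' | tail -10
```

```text
time: 66.6
eef_pos: [0.6558, -0.4084, 0.0552]
tcp_rot: [3.115, -0.011, -0.339]
wrist_force: [-0.1, 0.6, 5.9]
grip_width: 0.043
time: 67.4
eef_pos: [0.6562, -0.4077, 0.101]
tcp_rot: [3.114, -0.013, -0.339]
wrist_force: [-0.3, -0.0, -2.1]
grip_width: 0.0427
-0.095 47 0.083
-0.085 52 0.084
-0.075 52 0.083
-0.065 50 0.087
-0.055 38 0.089
-0.045 38 0.088
-0.035 40 0.089
-0.025 43 0.089
-0.015 56 0.13
-0.005 104 0.131
```

```bash

python3 -m pendant '[[0,0,-0.1,-0.03,0],[0,0,-0.25,-0.07,0],[0,0,-0.4,-0.11,0],[0,0,-0.55,-0.15,0],[0,0,-0.7,-0.19,0],[0,0,-0.85,-0.23,0],[0,0,-0.95,-0.254,0],[0,0,-1,-0.254,0],[0,0,-1,-0.254,0]]'
python3 tilt.py q8 | awk '{print $1,$2,$5}' | tail -8
python3 -m pendant '[[0,-0.1,-0.1,0,0],[0,-0.3,-0.25,0,0],[-0.1,-0.5,-0.45,0,0],[-0.2,-0.7,-0.7,0,0],[-0.3,-0.9,-0.9,0,0],[-0.3,-1,-1,0,0],[-0.3,-1,-1,0,0]]'
python3 -m pendant '[[0,-0.1,-0,0,0],[0,-0.3,-0,0,0],[-0.1,-0.5,-0,0,0],[-0.2,-0.7,-0,0,0],[-0.3,-0.9,0,0,0],[-0.3,-1,0,0,0],[-0.3,-1,0,0,0]]'
python3 tilt.py q9 | awk '{print $1,$2,$5}' | tail -8
```

```text
time: 68.35
eef_pos: [0.6554, -0.4043, 0.1994]
tcp_rot: [3.112, 0.0, 0.059]
wrist_force: [0.5, 0.4, -2.6]
grip_width: 0.0431
-0.075 51 0.184
-0.065 48 0.185
-0.055 50 0.183
-0.045 49 0.186
-0.035 57 0.188
-0.025 46 0.186
-0.015 55 0.228
-0.005 100 0.229
time: 69.1
eef_pos: [0.6205, -0.3012, 0.2993]
tcp_rot: [3.11, -0.003, 0.062]
wrist_force: [0.1, -0.3, -1.7]
grip_width: 0.0431
time: 69.8
eef_pos: [0.5834, -0.2034, 0.2925]
tcp_rot: [3.114, 0.002, 0.061]
wrist_force: [0.2, -0.1, -1.2]
grip_width: 0.0429
-0.075 92 0.277
-0.065 90 0.276
-0.055 86 0.276
-0.045 90 0.279
-0.035 94 0.277
-0.025 87 0.279
-0.015 113 0.321
-0.005 135 0.322
```

```bash

python3 -m pendant '[[0,-0.1,-0.05,0,0],[0,-0.3,-0.1,0,0],[-0.1,-0.5,-0.1,0,0],[-0.1,-0.7,-0.1,0,0],[-0.1,-0.9,-0.1,0,0],[-0.1,-1,-0.1,0,0],[-0.1,-1,-0.1,0,0]]'
python3 -m pendant '[[0,-0.1,-0,0,0],[0,-0.3,-0,0,0],[0,-0.5,-0,0,0],[0,-0.7,-0,0,0],[0,-0.9,0,0,0],[0,-1,0,0,0],[0,-1,0,0,0]]'
python3 -m pendant '[[0,-0.1,-0,0,0],[0,-0.3,-0,0,0],[0,-0.5,-0,0,0],[0,-0.7,-0,0,0],[0,-0.9,0,0,0],[0,-1,0,0,0],[0,-1,0,0,0]]'
python3 tilt.py r1
```

```text
time: 70.55
eef_pos: [0.5675, -0.1041, 0.3008]
tcp_rot: [3.113, 0.0, 0.062]
wrist_force: [-0.2, -0.1, -2.2]
grip_width: 0.0428
time: 71.25
eef_pos: [0.5616, -0.0053, 0.2975]
tcp_rot: [3.113, 0.001, 0.061]
wrist_force: [-1.0, -0.0, -2.4]
grip_width: 0.0431
time: 71.95
eef_pos: [0.5556, 0.0943, 0.2946]
tcp_rot: [3.113, 0.001, 0.061]
wrist_force: [0.1, -0.3, -1.7]
grip_width: 0.0429
[0.5556 0.0943 0.2946] [3.113e+00 1.000e-03 6.100e-02] 0.042870886041631695 [ 0.1 -0.3 -1.7] [ 0.01 -0.06  0.01]
-0.125 12 z 0.003 0.006 b -0.023 0.031
-0.115 13 z 0.003 0.006 b -0.029 0.023
-0.105 10 z 0.003 0.006 b -0.028 0.027
-0.095 92 z 0.004 0.276 b -0.027 0.03
-0.085 93 z 0.234 0.277 b -0.026 0.027
-0.075 94 z 0.235 0.277 b -0.026 0.027
-0.065 96 z 0.236 0.28 b -0.027 0.027
-0.055 80 z 0.235 0.279 b -0.027 0.027
-0.045 99 z 0.236 0.28 b -0.026 0.027
-0.035 81 z 0.238 0.281 b -0.026 0.027
-0.025 88 z 0.239 0.282 b -0.027 0.026
-0.015 120 z 0.239 0.324 b -0.03 0.033
-0.005 169 z 0.241 0.324 b -0.029 0.034
```

```bash
python3 -m pendant '[[0.05,-0.02,0.1,0,0],[0.1,-0.04,0.25,0,0],[0.1,-0.08,0.4,0,0],[0.1,-0.08,0.54,0,0],[0.1,-0.08,0.54,0,0],[0.1,-0.08,0.54,0,0]]'
python3 -m pendant '[[0,0,0,0,0.48],[0,0,0,0,0.5],[0,0,0,0,0.52],[0,0,0,0,0.53],[0,0,0,0,0.54],[0,0,0,0,0.55],[0,0,0,0,0.555],[0,0,0,0,0.56],[0,0,0,0,0.56]]' 20
python3 tilt.py r2 | grep -v " z 0.00"
```

```text
time: 72.6
eef_pos: [0.5653, 0.1002, 0.2394]
tcp_rot: [3.113, 0.002, 0.059]
wrist_force: [0.4, -0.4, -1.4]
grip_width: 0.0426
time: 73.5
eef_pos: [0.5652, 0.1007, 0.2404]
tcp_rot: [3.113, 0.001, 0.059]
wrist_force: [0.9, -0.6, -1.8]
grip_width: 0.0481
[0.5652 0.1007 0.2404] [3.113e+00 1.000e-03 5.900e-02] 0.048146799301762556 [ 0.9 -0.6 -1.8] [ 0.07 -0.08  0.02]
-0.085 88 z 0.18 0.223 b -0.026 0.028
-0.075 82 z 0.182 0.224 b -0.026 0.029
-0.065 89 z 0.183 0.227 b -0.027 0.027
-0.055 83 z 0.182 0.226 b -0.026 0.029
-0.045 83 z 0.182 0.227 b -0.025 0.026
-0.035 73 z 0.185 0.229 b -0.027 0.028
-0.025 88 z 0.185 0.228 b -0.025 0.026
-0.015 108 z 0.186 0.27 b -0.031 0.034
-0.005 144 z 0.189 0.269 b -0.03 0.034
```

```bash
python3 -m pendant '[[0,0,0,0,0.565],[0,0,0,0,0.57],[0,0,-0.5,0,0.57],[0,0,-0.5,0,0.57],[0,0,-0.4,0,0.57],[0,0,-0.3,0,0.57],[0,0,-0.2,0,0.57],[0,0,-0.1,0,0.57],[0,0,0,0,0.57],[0,0,0,0,0.57]]' 20
python3 tilt.py r2 | grep -v " z 0.00"
python3 -m pendant '[[0,0,-0.5,0,0.57],[0,0,-0.5,0,0.57],[0,0,-0.4,0,0.57],[0,0,-0.3,0,0.57],[0,0,-0.2,0,0.57],[0,0,-0.1,0,0.57],[0,0,0,0,0.57],[0,0,0,0,0.57]]' 20
python3 tilt.py r3 | grep -v " z 0.00"
```

```text
time: 74.55
eef_pos: [0.5639, 0.1006, 0.2379]
tcp_rot: [3.113, 0.006, 0.059]
wrist_force: [0.0, -0.5, -1.8]
grip_width: 0.0492
[0.5639 0.1006 0.2379] [3.113 0.006 0.059] 0.04918989145172731 [ 0.  -0.5 -1.8] [ 0.03 -0.03 -0.02]
-0.085 37 z 0.165 0.195 b -0.027 0.027
-0.075 60 z 0.16 0.198 b -0.026 0.027
-0.065 79 z 0.16 0.202 b -0.025 0.027
-0.055 89 z 0.16 0.205 b -0.025 0.027
-0.045 92 z 0.16 0.212 b -0.026 0.026
-0.035 90 z 0.165 0.217 b -0.026 0.027
-0.025 87 z 0.172 0.221 b -0.027 0.027
-0.015 119 z 0.175 0.268 b -0.032 0.034
-0.005 143 z 0.179 0.266 b -0.033 0.034
time: 75.4
eef_pos: [0.5639, 0.1006, 0.2379]
tcp_rot: [3.113, 0.006, 0.059]
wrist_force: [-0.9, -0.8, -1.2]
grip_width: 0.0489
[0.5639 0.1006 0.2379] [3.113 0.006 0.059] 0.04886704787782309 [-0.9 -0.8 -1.2] [ 0.01 -0.12  0.04]
-0.085 6 z 0.169 0.176 b -0.026 0.024
-0.075 31 z 0.161 0.181 b -0.027 0.027
-0.065 49 z 0.16 0.188 b -0.025 0.026
-0.055 63 z 0.161 0.197 b -0.026 0.026
-0.045 67 z 0.161 0.203 b -0.026 0.027
-0.035 90 z 0.16 0.21 b -0.028 0.027
-0.025 94 z 0.162 0.216 b -0.028 0.027
-0.015 126 z 0.169 0.268 b -0.032 0.034
-0.005 160 z 0.172 0.267 b -0.032 0.034
```

```bash
python3 -m pendant '[[0,0,-0.5,0,0.57],[0,0,-0.5,0,0.57],[0,0,-0.4,0,0.57],[0,0,-0.3,0,0.57],[0,0,-0.2,0,0.57],[0,0,-0.1,0,0.57],[0,0,0,0,0.57],[0,0,0,0,0.57]]' 20
python3 fz.py; python3 tilt.py r4 | grep -v " z 0.00"
python3 - <<'E'
from h import *
p=shot('wrist'); save(p,'r5',(100,150,420,384),2)
E
```

```text
time: 76.25
eef_pos: [0.5639, 0.1006, 0.2379]
tcp_rot: [3.113, 0.006, 0.059]
wrist_force: [-0.2, 0.3, -1.4]
grip_width: 0.0484
mean F [-0.01  0.1  -1.3 ] [0.22333333 0.16666667 0.14333333]
[0.5654 0.1007 0.2408] [ 3.113 -0.     0.059] 0.048425478554130756 [-0.1 -0.7 -1.4] [-0.01 -0.01 -0.01]
-0.075 21 z 0.162 0.177 b -0.026 0.025
-0.065 43 z 0.161 0.187 b -0.026 0.026
-0.055 57 z 0.16 0.196 b -0.026 0.026
-0.045 71 z 0.16 0.202 b -0.027 0.027
-0.035 84 z 0.161 0.209 b -0.028 0.026
-0.025 105 z 0.161 0.221 b -0.027 0.027
-0.015 128 z 0.166 0.27 b -0.033 0.033
-0.005 155 z 0.175 0.27 b -0.029 0.033
```

View pics/r4.png

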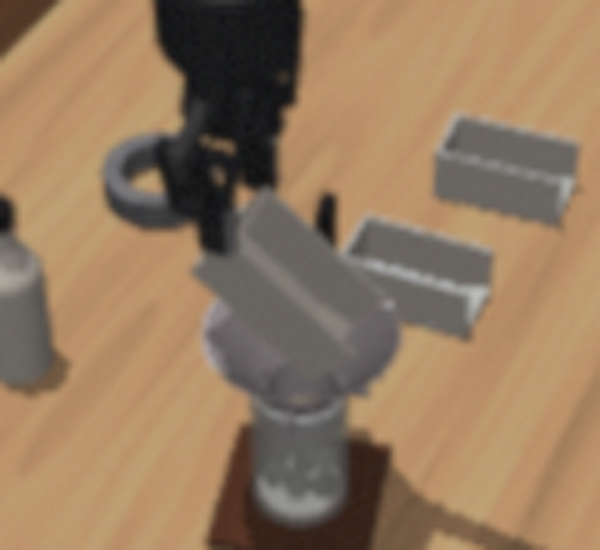

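View pics/r5.png

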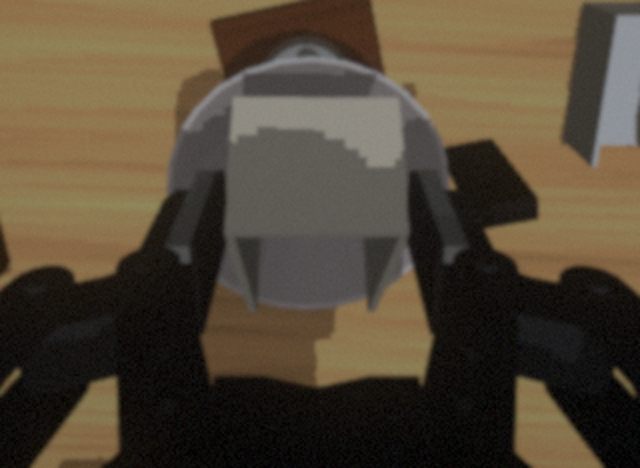

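```bash
python3 -m pendant '[[0,0,-0.5,0,0.57],[0,0,-0.5,0,0.57],[0,0,-0.1,0,0.57],[0,0,-0.5,0,0.57],[0,0,-0.5,0,0.57],[0,0,-0.1,0,0.57],[0,0,-0.5,0,0.57],[0,0,-0.5,0,0.57],[0,0,-0.3,0,0.57],[0,0,-0.1,0,0.57],[0,0,0,0,0.57],[0,0,0,0,0.57]]' 20
python3 fz.py; python3 tilt.py r6 | grep -v " z 0.00"
python3 - <<'E'
from h import *
p=shot('side'); u,v=proj(p,[.528,.098,.06]); u,v=int(u),int(v); save(p,'r7',(u-35,v-40,u+35,v+30),8)
E
```

```text
time: 78.05
eef_pos: [0.5649, 0.1006, 0.2401]
tcp_rot: [3.113, 0.001, 0.059]
wrist_force: [-0.0, -0.6, -1.3]
grip_width: 0.0485
mean F [ 0.21 -0.08 -1.32] [0.15333333 0.13333333 0.12333333]
[0.5654 0.1007 0.2408] [3.113 0.    0.059] 0.0490843464522755 [-0.4 -0.6 -1.1] [ 0.02 -0.05  0.  ]
-0.075 8 z 0.161 0.171 b -0.027 0.027
-0.065 28 z 0.16 0.178 b -0.027 0.025
-0.055 48 z 0.16 0.187 b -0.025 0.026
-0.045 57 z 0.161 0.198 b -0.026 0.026
-0.035 73 z 0.16 0.205 b -0.027 0.026
-0.025 93 z 0.16 0.215 b -0.027 0.027
-0.015 140 z 0.161 0.27 b -0.031 0.034
-0.005 160 z 0.171 0.271 b -0.031 0.032
```

View pics/r7.png

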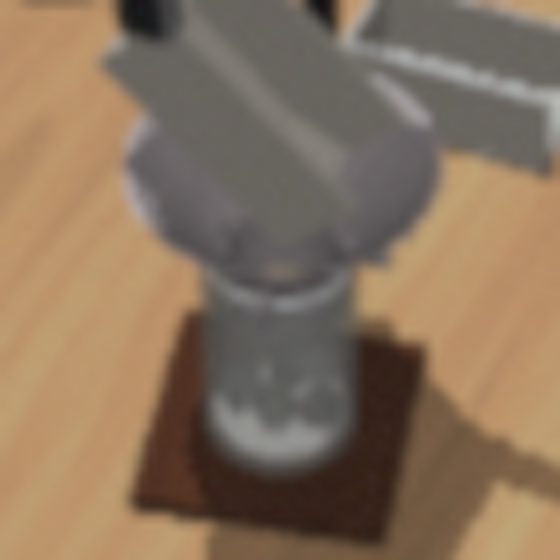

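```bash
python3 -m pendant '[[0,0,-0.5,0,0.565],[0,0,-0.5,0,0.565],[0,0,-0.1,0,0.565],[0,0,-0.5,0,0.565],[0,0,-0.5,0,0.565],[0,0,-0.1,0,0.565],[0,0,-0.5,0,0.565],[0,0,-0.5,0,0.565],[0,0,-0.3,0,0.565],[0,0,-0.1,0,0.565],[0,0,0,0,0.565],[0,0,0,0,0.565]]' 20
python3 tilt.py r8 | grep -v " z 0.00"
python3 -m pendant '[[0,0,0,0,0.5],[0,0,-0.1,0,0.5],[0,0,-0.3,0,0.5],[0,0,-0.5,0,0.5],[0,0,-0.7,0,0.5],[0,0,-0.9,0,0.5],[0,0,-0.9,0,0.5]]' 40
python3 -m pendant '[[0,0.1,0,0,0.5],[0,0.3,0,0,0.5],[0.1,0.5,0,0,0.5],[0.2,0.7,0,0,0.5],[0.2,0.9,0,0,0.5],[0.2,1,0,0,0.5],[0.2,1,0,0,0.5]]' 40
python3 -m pendant '[[0,0.1,0,0,0.5],[0,0.3,0,0,0.5],[0,0.5,0,0,0.5],[0,0.7,0,0,0.5],[0,0.9,0,0,0.5],[0,1,0,0,0.5],[0,1,0,0,0.5]]' 40
python3 fz.py
python3 - <<'E'
from h import *
p=shot('side'); u,v=proj(p,[.528,.098,.06]); u,v=int(u),int(v); save(p,'s2',(u-35,v-40,u+35,v+30),8)
p=shot('top'); save(p,'s3',(180,120,440,300),3)
E
```

```text
time: 79.85
eef_pos: [0.5649, 0.1007, 0.2401]
tcp_rot: [3.113, 0.001, 0.059]
wrist_force: [-0.1, -0.5, -1.4]
grip_width: 0.0486
[0.5649 0.1007 0.2401] [3.113e+00 1.000e-03 5.900e-02] 0.048566518195846294 [-0.1 -0.5 -1.4] [-0.03 -0.06  0.01]
-0.075 8 z 0.165 0.171 b -0.028 0.025
-0.065 30 z 0.161 0.181 b -0.027 0.026
-0.055 44 z 0.161 0.186 b -0.026 0.025
-0.045 56 z 0.161 0.196 b -0.026 0.027
-0.035 74 z 0.161 0.205 b -0.026 0.027
-0.025 90 z 0.16 0.215 b -0.027 0.027
-0.015 137 z 0.163 0.269 b -0.031 0.034
-0.005 166 z 0.169 0.269 b -0.029 0.034
time: 80.6
eef_pos: [0.5673, 0.1035, 0.3351]
tcp_rot: [3.112, -0.009, 0.06]
wrist_force: [0.5, 0.3, -0.7]
grip_width: 0.0471
time: 81.3
eef_pos: [0.5905, 0.0031, 0.3322]
tcp_rot: [3.113, 0.003, 0.057]
wrist_force: [0.2, -0.2, -1.7]
grip_width: 0.0473
time: 82.0
eef_pos: [0.597, -0.0958, 0.336]
tcp_rot: [3.113, 0.001, 0.058]
wrist_force: [-0.6, -0.1, -1.3]
grip_width: 0.0477
mean F [ 0.    0.21 -1.21] [0.13333333 0.11666667 0.17      ]
```

View pics/s2.png

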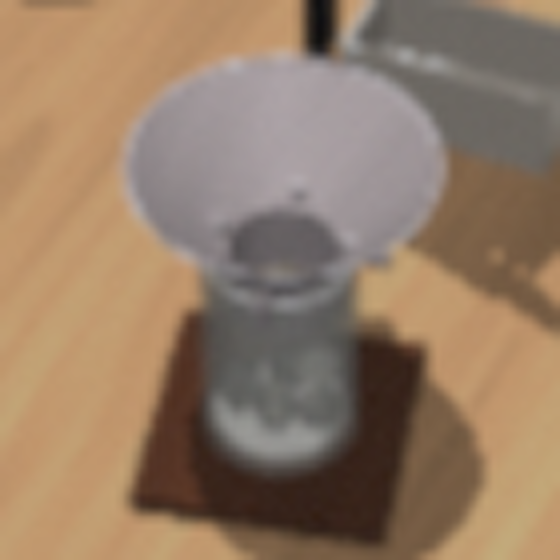

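View pics/s3.png

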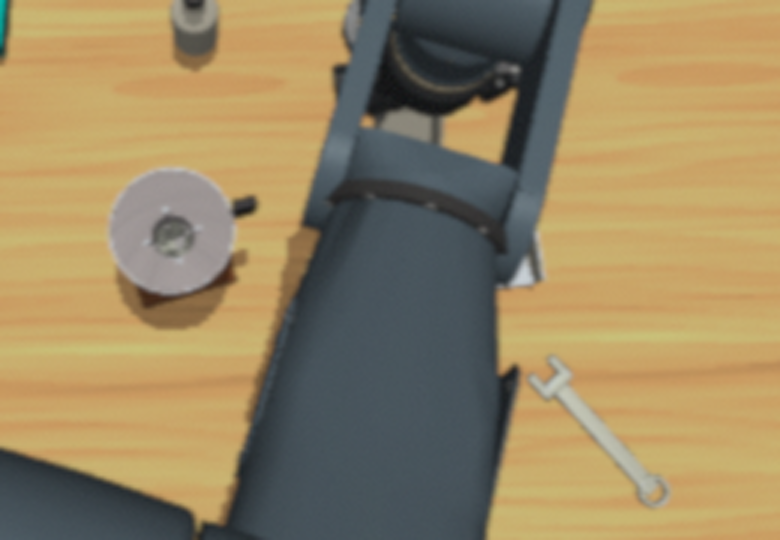

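```bash

python3 -m pendant '[[0,0.1,0,0,0.5],[0,0.3,0,0,0.5],[-0.1,0.5,0,0,0.5],[-0.1,0.7,0,0,0.5],[-0.1,0.9,0,0,0.5],[-0.1,1,0,0,0.5],[-0.1,1,0,0,0.5]]' 40
python3 -m pendant '[[0,0.1,0,0,0.5],[0,0.3,0,0,0.5],[-0.1,0.5,0,0,0.5],[-0.2,0.7,0,0,0.5],[-0.2,0.9,0,0,0.5],[-0.2,1,0,0,0.5],[-0.2,1,0,0,0.5]]' 40
python3 -m pendant '[[0,0.1,0,0,0.5],[0,0.3,0.2,0,0.5],[0,0.5,0.4,0,0.5],[0,0.7,0.6,0,0.5],[0,0.85,0.8,0,0.5],[0,0.85,1,0,0.5],[0,0.85,1,0,0.5]]' 40
python3 -m pendant '[[0,0,0.2,0,0.5],[0,0,0.4,0,0.5],[0,0,0.6,0,0.5],[0,-0.03,0.8,0,0.5],[0,-0.03,0.95,0,0.5],[0,-0.03,1,0,0.5],[0,-0.03,1,0,0.5]]' 40
python3 tilt.py s4
```

```text
time: 83.3
eef_pos: [0.5933, -0.1975, 0.3389]
tcp_rot: [3.112, 0.0, 0.057]
wrist_force: [0.5, 0.9, -1.6]
grip_width: 0.0471
time: 84.0
eef_pos: [0.5794, -0.2984, 0.3418]
tcp_rot: [3.112, -0.0, 0.058]
wrist_force: [-0.1, 0.8, -1.9]
grip_width: 0.0472
time: 84.7
eef_pos: [0.5827, -0.3828, 0.2405]
tcp_rot: [3.119, 0.006, 0.06]
wrist_force: [-0.2, 0.6, -2.2]
grip_width: 0.0476
time: 85.4
eef_pos: [0.5842, -0.3837, 0.1442]
tcp_rot: [3.113, 0.001, 0.06]
wrist_force: [-0.6, 0.2, -0.8]
grip_width: 0.0468
[ 0.5842 -0.3837  0.1442] [3.113e+00 1.000e-03 6.000e-02] 0.046833707771903564 [-0.6  0.2 -0.8] [-0.03 -0.03  0.04]
-0.125 5 z 0.004 0.005 b -0.033 0.026
-0.115 8 z 0.003 0.005 b -0.03 0.034
-0.105 5 z 0.003 0.005 b -0.026 0.021
-0.095 3 z 0.004 0.005 b -0.0 0.028
-0.085 7 z 0.003 0.006 b -0.034 -0.008
-0.075 6 z 0.003 0.073 b -0.027 0.027
-0.065 28 z 0.003 0.083 b -0.03 0.03
-0.055 50 z 0.003 0.088 b -0.03 0.032
-0.045 65 z 0.004 0.099 b -0.034 0.029
-0.035 63 z 0.004 0.111 b -0.029 0.027
-0.025 67 z 0.003 0.118 b -0.03 0.03
-0.015 72 z 0.004 0.171 b -0.031 0.03
-0.005 95 z 0.003 0.173 b -0.032 0.033
```

View pics/s4.png

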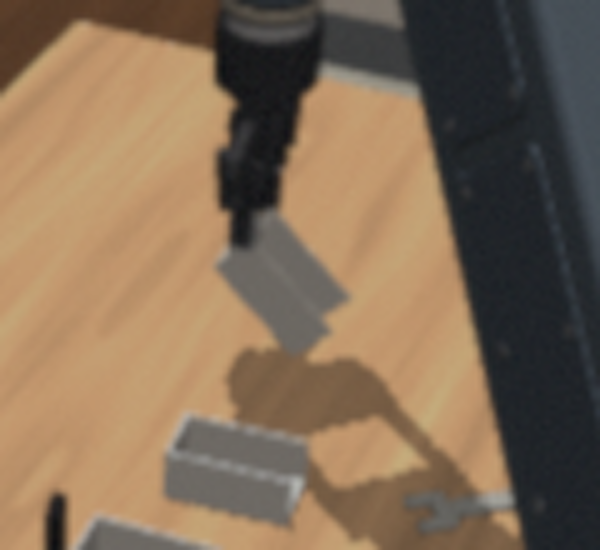

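```bash
python3 -m pendant '[[0,0,0.2,0,0.52],[0,0,0.34,0,0.54],[0.05,0,0.39,0,0.55],[0.1,0,0.43,0,0.56],[0.18,0,0.48,0,0.56],[0.25,0,0.54,0,0.56],[0.31,0,0.6,0,0.56],[0.37,0,0.67,0,0.56],[0.43,0,0.74,0,0.56],[0.48,0,0.8,0,0.56],[0.5,0,0.84,0,0.56],[0.5,0,0.84,0,0.56]]' 40
python3 tilt.py s5|awk '{print $1,$2,$5}'
```

```text
time: 86.65
eef_pos: [0.6339, -0.3831, 0.0593]
tcp_rot: [3.114, 0.002, 0.06]
wrist_force: [1.1, 0.5, 0.8]
grip_width: 0.048
[ 0.6339 [3.114e+00
-0.125 7 0.006
-0.115 4 0.005
-0.105 6 0.005
-0.095 47 0.044
-0.085 40 0.046
-0.075 41 0.046
-0.065 43 0.045
-0.055 41 0.047
-0.045 39 0.049
-0.035 40 0.046
-0.025 40 0.049
-0.015 51 0.088
-0.005 66 0.088
```

```bash
python3 -m pendant '[[0.01,0,0.03,0,0.56],[0.02,0,0.04,0,0.56],[0.02,0,0.04,0,0.6],[0.02,0,0.04,0,0.7],[0.02,0,0.04,0,0.8],[0.02,0,0.04,0,0.8]]' 40
python3 -m pendant '[[0,0.01,-0.3,0,0.8],[0,0.03,-0.6,0,0.8],[0,0.03,-1,0,0.8],[0,0.03,-1,0,0.8]]'
python3 -m pendant '[[0,0.01,-0.3,0,0.8],[0,0.03,-0.6,0,0.8],[0,0.03,-1,0,0.8],[0,0.03,-1,0,0.8],[0,0.03,-1,0,0.8]]'
python3 - <<'E'
from h import *
p=shot('wrist'); save(p,'t1')
p=shot('top'); save(p,'t2')
E
```

```text
time: 87.3
eef_pos: [0.636, -0.3836, 0.0565]
tcp_rot: [3.112, 0.001, 0.059]
wrist_force: [-0.4, 0.6, -1.1]
grip_width: 0.0683
time: 87.7
eef_pos: [0.6395, -0.3861, 0.164]
tcp_rot: [3.103, -0.009, 0.06]
wrist_force: [1.6, -0.3, 1.5]
grip_width: 0.0686
time: 88.2
eef_pos: [0.6365, -0.3839, 0.2579]
tcp_rot: [3.111, -0.001, 0.06]
wrist_force: [-0.3, 0.2, 0.2]
grip_width: 0.0684
```

View pics/t1.png

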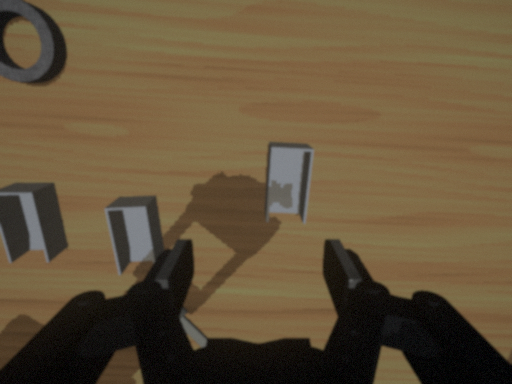

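View pics/t2.png

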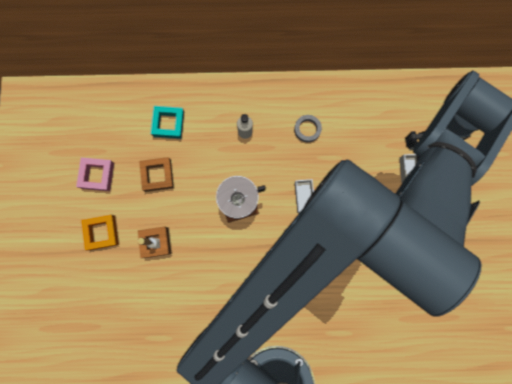

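```bash
python3 -m pendant '[[0,-0.4,0,0,1],[0,-0.8,0,0,1],[0,-1,0,0,1],[0,-1,0,0,1]]'
python3 -m pendant '[[0,-0.4,0,0,1],[0,-0.8,0,0,1],[0,-1,0,0,1],[0,-1,0,0,1]]'
python3 -m pendant '[[0,-0.4,0,0,1],[0,-0.8,0,0,1],[0,-1,0,0,1],[0,-1,0,0,1]]'
python3 - <<'E'
from h import *
p=shot('top'); save(p,'u1',(280,140,440,240),5)
q=cloud(p)
p=shot('wrist'); save(p,'u2',None,1)
E
```

```text
time: 88.7
eef_pos: [0.6296, -0.2805, 0.252]
tcp_rot: [3.116, 0.004, 0.063]
wrist_force: [0.6, -0.4, 0.4]
grip_width: 0.0853
time: 89.1
eef_pos: [0.6242, -0.1825, 0.2502]
tcp_rot: [3.113, 0.002, 0.062]
wrist_force: [0.5, -1.3, 0.5]
grip_width: 0.0852
time: 89.5
eef_pos: [0.6187, -0.0837, 0.2476]
tcp_rot: [3.112, 0.001, 0.062]
wrist_force: [-0.3, 0.3, -0.1]
grip_width: 0.0855
```

View pics/u1.png

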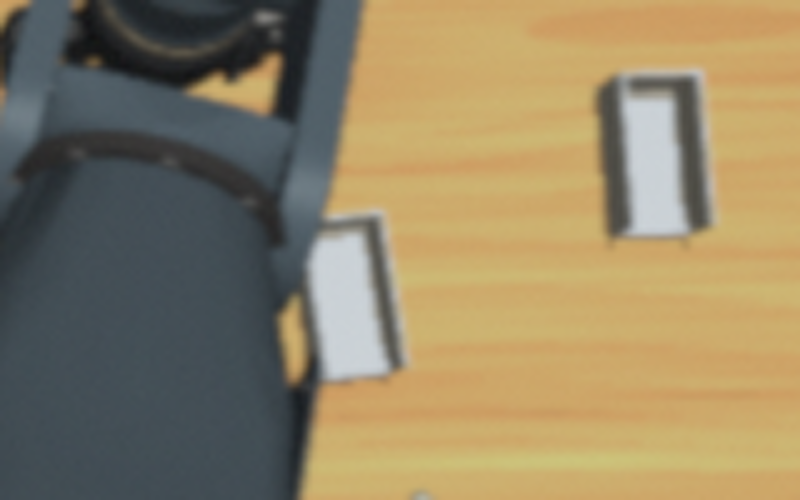

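View pics/u2.png

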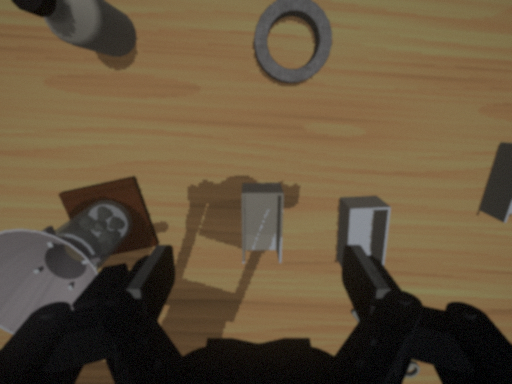

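```bash

python3 -m pendant '[[-0.3,-0.4,-0.3,-0.095,1],[-0.6,-0.8,-0.4,-0.19,1],[-0.65,-1,-0.4,-0.285,1],[-0.65,-1,-0.4,-0.38,1],[-0.65,-1,-0.4,-0.475,1],[-0.65,-1,-0.4,-0.57,1],[-0.65,-1,-0.4,-0.665,1],[-0.65,-1,-0.4,-0.76,1],[-0.65,-1,-0.4,-0.855,1],[-0.65,-1,-0.4,-0.95,1],[-0.65,-1,-0.4,-1,1],[-0.65,-1,-0.4,-1,1]]'
python3 -m pendant '[[0,0,0,-0.09,1],[0,0,0,-0.115,1],[0,0,0,-0.115,1],[0,0,0,-0.115,1]]'
cat > hand.py <<'E'
from h import *
import sys
s=sensors.get_state(); print(s['eef_pos'],s['tcp_rot'])
p=shot('wrist'); save(p,sys.argv[1]); q=cloud(p).reshape(-1,3)
w=q[(np.hypot(q[:,0]-.528,q[:,1]-.098)<.062)&(np.hypot(q[:,0]-.528,q[:,1]-.098)>.05)&(q[:,2]>.142)&(q[:,2]<.158)]
f=least_squares(lambda a:np.hypot(w[:,0]-a[0],w[:,1]-a[1])-.0565,[.528,.098],loss='soft_l1',f_scale=.002)
A=np.c_[w[:,:2]-f.x[:2],np.ones(len(w))];print('rim',f.x.round(4),len(w),np.linalg.lstsq(A,w[:,2],rcond=None)[0].round(4))
k=q[(q[:,2]>.183)&(q[:,2]<.197)&(np.hypot(q[:,0]-.544,q[:,1]-.033)<.03)]
r=cv2.minAreaRect((k[:,:2]*1000).astype(np.float32)); print(r,len(k))
c=np.array(r[0])/1000; v=c-f.x; b=np.arctan2(v[0],-v[1]); R=s['tcp_rot'][2]; d=c-s['eef_pos'][:2]; print('psi',b,'turn',(R-(b+np.pi/2))/1.5708,'tool x',d@[np.cos(R),np.sin(R)],'tool y',d@[np.sin(R),-np.cos(R)])
E
python3 hand.py v1
```

```text
time: 90.8
eef_pos: [0.5485, 0.0104, 0.2851]
tcp_rot: [3.141, 0.03, 1.628]
wrist_force: [-0.5, -0.1, -0.1]
grip_width: 0.0853
time: 91.2
eef_pos: [0.5479, 0.0117, 0.285]
tcp_rot: [-3.136, 0.029, 1.808]
wrist_force: [0.1, -1.3, -0.4]
grip_width: 0.0852
[0.54787417 0.01172269 0.28500318] [-3.1360477   0.02874813  1.80786498]
rim [0.5279 0.0971] 4491 [ 0.0078 -0.0064  0.1471]
((543.9672241210938, 32.866905212402344), (9.303129196166992, 21.179872512817383), 13.897035598754883) 365
psi 0.24528113183957345 turn -0.0052282152383199875 tool x 0.02147038846737127 tool y 0.001168140932544115
```

View pics/v1.png

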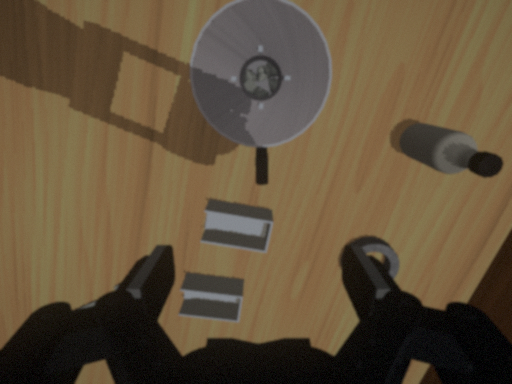

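```bash

python3 -m pendant '[[0.24,0.02,0.2,-0.005,1],[0.24,0.02,0.4,-0.005,1],[0.24,0.02,0.7,-0.005,1],[0.24,0.02,0.9,-0.005,1],[0.24,0.02,0.9,-0.005,1]]'
python3 hand.py v2
```

```text
time: 91.75
eef_pos: [0.5419, 0.0339, 0.1917]
tcp_rot: [-3.129, 0.026, 1.818]
wrist_force: [0.4, 0.6, -0.3]
grip_width: 0.0854
[0.54188732 0.03392896 0.19167811] [-3.12941671  0.02595379  1.81784733]
rim [0.5279 0.097 ] 10867 [ 0.0056 -0.0035  0.1471]
((544.0182495117188, 32.88469314575195), (9.952393531799316, 22.829151153564453), 14.960827827453613) 878
psi 0.24609837923866523 turn 0.0006064565970652547 tool x -0.0015336700072880569 tool y 0.0018108578020573614
```

```bash

python3 -m pendant '[[-0.01,0.02,0.06,0,1],[-0.01,0.02,0.13,0,1],[-0.01,0.02,0.13,0,1],[-0.01,0.02,0.13,0,0],[-0.01,0.02,0.13,0,0],[-0.01,0.02,0.13,0,0],[-0.01,0.02,0.13,0,0],[-0.01,0.02,0.13,0,0],[-0.01,0.02,0.13,0,0],[-0.01,0.02,0.13,0,0],[-0.01,0.02,0.13,0,0],[-0.01,0.02,0.13,0,0],[-0.01,0.02,0.13,0,0]]' 100
python3 -m pendant '[[0,0.01,-0.1,0,0],[0,0.01,-0.2,0,0],[0,0.01,-0.3,0,0],[0,0.02,-0.4,0,0],[0,0.02,-0.5,0,0],[0,0.02,-0.6,0,0],[0,0.02,-0.6,0,0]]'
python3 fk.py
python3 - <<'E'
from h import *
p=shot('side'); u,v=proj(p,[.528,.098,.08]); u,v=int(u),int(v); save(p,'v3',(u-45,v-50,u+45,v+40),7)
E
```

```text
time: 93.1
eef_pos: [0.5462, 0.0331, 0.1815]
tcp_rot: [-3.136, 0.028, 1.819]
wrist_force: [0.2, 0.3, 2.2]
grip_width: 0.0087
time: 93.8
eef_pos: [0.5488, 0.0353, 0.2432]
tcp_rot: [-3.139, 0.03, 1.819]
wrist_force: [-0.6, 0.3, -2.1]
grip_width: 0.009
[0.54829095 0.03524257 0.24226002] [0.5314 0.0999] 10455 [ 0.001 -0.008  0.209]
tool 2.7934012583926272e-05 -0.0024968859295030153
```

View pics/v3.png

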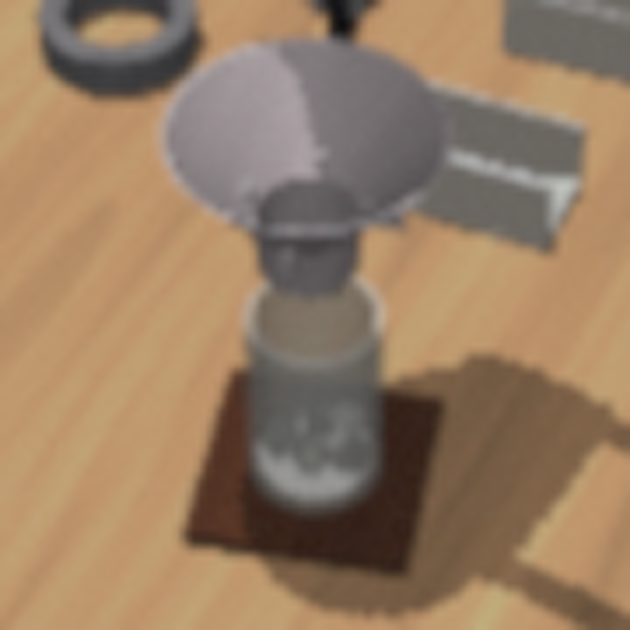

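```bash

python3 -m pendant '[[0.2,0.13,0,0,0],[0.4,0.27,0,0,0],[0.6,0.4,0,0,0],[0.72,0.48,0,0,0],[0.72,0.48,0,0,0]]'
python3 -m pendant '[[0.2,0.13,0,0,0],[0.4,0.27,0,0,0],[0.6,0.4,0,0,0],[0.72,0.48,0,0,0],[0.72,0.48,0,0,0]]'
python3 -m pendant '[[0.2,0.13,0,0,0],[0.4,0.27,0,0,0],[0.6,0.4,0,0,0],[0.71,0.48,0,0,0],[0.71,0.48,0,0,0],[0.71,0.48,0,0,0]]'
cat > fk2.py <<'E'
from h import *
import sys
p=shot('wrist'); save(p,sys.argv[1]); s=sensors.get_state(); yaw=s['tcp_rot'][2]; c=s['eef_pos'][:2]+.067*np.array([np.cos(yaw),np.sin(yaw)])
f,zr,n,pl=funnel_fit(p,c,s['eef_pos'][2]-.031); print(s['eef_pos'],f.round(4),n,pl.round(3))
d=np.array([.6178,.3442])-f[:2]; print('tool',(d@[np.cos(yaw),np.sin(yaw)]).round(4),(d@[np.sin(yaw),-np.cos(yaw)]).round(4))
for nme in('top','side','wrist'):
    t=shot(nme); q=cloud(t).reshape(-1,3); m=(q[:,2]>.034)&(q[:,2]<.046)&(abs(q[:,0]-.617)<.07)&(abs(q[:,1]-.3446)<.07); w=q[m]
    if len(w)>20: print(nme,cv2.minAreaRect((w[:,:2]*1000).astype(np.float32)),len(w))
    save(t,sys.argv[1]+nme)
E
python3 fk2.py w1
```

```text
time: 94.4
eef_pos: [0.5767, 0.1182, 0.2383]
tcp_rot: [-3.135, 0.028, 1.821]
wrist_force: [-0.0, -0.2, -0.2]
grip_width: 0.0086
time: 94.9
eef_pos: [0.6057, 0.199, 0.2362]
tcp_rot: [-3.135, 0.028, 1.82]
wrist_force: [0.8, -0.1, -1.7]
grip_width: 0.0084
time: 95.5
eef_pos: [0.6342, 0.2777, 0.234]
tcp_rot: [-3.134, 0.029, 1.819]
wrist_force: [-1.0, -0.9, -0.7]
grip_width: 0.0089
[0.63417976 0.27751669 0.23411829] [0.6169 0.3421] 11708 [-0.003 -0.009  0.199]
tool 0.0018 0.0014
side ((619.0702514648438, 345.7281494140625), (91.60881805419922, 92.16292572021484), 6.6750383377075195) 678
wrist ((609.4548950195312, 322.2529602050781), (18.015460968017578, 48.102699279785156), 63.30889892578125) 184
```

View pics/w1side.png

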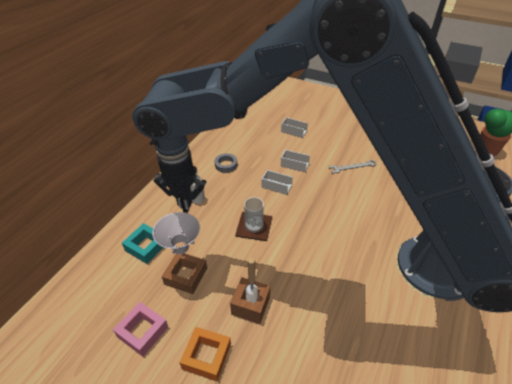

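View pics/w1.png

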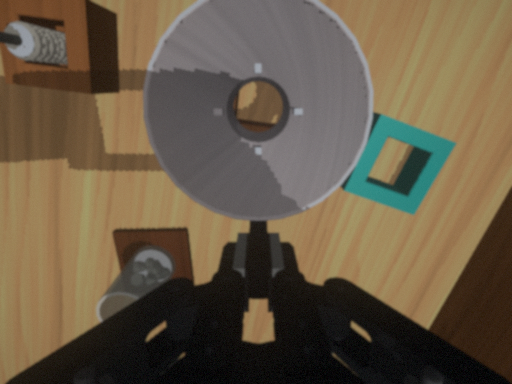

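```bash

python3 -m pendant '[[0.04,0.02,0.1,0,0],[0.05,0.02,0.3,0,0],[0.05,0.02,0.5,0,0],[0.05,0.02,0.7,0,0],[0.05,0.02,0.75,0,0],[0.05,0.02,0.75,0,0]]'
python3 fk2.py w2
```

```text
time: 96.3
eef_pos: [0.6347, 0.2819, 0.1577]
tcp_rot: [-3.133, 0.028, 1.819]
wrist_force: [-0.3, -0.3, 0.0]
grip_width: 0.0082
[0.63555284 0.28214164 0.15904317] [0.6173 0.3465] 10223 [-0.003 -0.009  0.124]
tool -0.0024 -0.0001
side ((618.6871948242188, 345.6108093261719), (91.79754638671875, 92.18119812011719), 6.583218097686768) 474
```

```bash

python3 -m pendant '[[-0.01,0,0.1,0,0],[-0.01,0,0.2,0,0],[-0.01,0,0.3,0,0],[-0.01,0,0.38,0,0],[-0.01,0,0.41,0,0],[-0.01,0,0.41,0,0]]'
python3 fk2.py w3
```

```text
time: 97.1
eef_pos: [0.6354, 0.2799, 0.1176]
tcp_rot: [-3.134, 0.028, 1.819]
wrist_force: [0.6, -0.1, -0.6]
grip_width: 0.0089
[0.63583835 0.28003418 0.11801869] [0.6181 0.3443] 11412 [-0.002 -0.008  0.083]
tool -0.0001 -0.0003
side ((618.0899658203125, 346.50128173828125), (90.68840789794922, 91.49284362792969), 6.425848007202148) 384
wrist ((618.4329833984375, 345.1819152832031), (46.80769348144531, 45.80541229248047), 8.547874450683594) 1459
```

```bash

python3 -m pendant '[[0,0,0.01,0,0],[0,0,0.02,0,0],[0,0,0.02,0,0]]'
```

```text
time: 97.6
eef_pos: [0.6359, 0.28, 0.1167]
tcp_rot: [-3.136, 0.028, 1.819]
wrist_force: [-0.4, -0.3, 1.0]
grip_width: 0.0084
```

Seated (contact, right height). Release and rise.

```bash

python3 -m pendant '[[0,0,0,0,0.1],[0,0,0,0,0.3],[0,0,0,0,0.6],[0,0,0,0,1],[0,0,0,0,1],[0,0,0,0,1]]'
python3 -m pendant '[[0,0.01,-0.3,0,1],[0,0.03,-0.6,0,1],[0,0.03,-1,0,1],[0,0.03,-1,0,1],[0,0.03,-1,0,1]]'
python3 -m pendant '[[-0.3,0.01,-0.3,0,1],[-0.6,0.03,-0.6,0,1],[-1,0.03,-0.6,0,1],[-1,0.03,-0.6,0,1],[-1,0.03,-0.6,0,1]]'
python3 - <<'E'
from h import *
p=shot('wrist'); save(p,'x1'); q=cloud(p).reshape(-1,3)
c=(.618,.3445); d=np.hypot(q[:,0]-c[0],q[:,1]-c[1]); w=q[(d<.062)&(d>.05)&(q[:,2]>.077)&(q[:,2]<.093)]
f=least_squares(lambda a:np.hypot(w[:,0]-a[0],w[:,1]-a[1])-.0565,c,loss='soft_l1',f_scale=.002)
A=np.c_[w[:,:2]-f.x[:2],np.ones(len(w))];print('rim',f.x.round(4),len(w),np.linalg.lstsq(A,w[:,2],rcond=None)[0].round(4))
p=shot('side'); save(p,'x2')
p=shot('top'); save(p,'x3',(60,90,440,280),2); save(p,'x4',(215,180,262,225),10)
print(sensors.get_state()['eef_pos'])
E
```

```text
time: 98.2
eef_pos: [0.6357, 0.2799, 0.1162]
tcp_rot: [-3.135, 0.028, 1.819]
wrist_force: [-0.2, 0.0, -0.5]
grip_width: 0.0803
time: 98.7
eef_pos: [0.6391, 0.2838, 0.2178]
tcp_rot: [-3.138, 0.028, 1.819]
wrist_force: [-0.3, -0.3, -0.8]
grip_width: 0.0854
time: 99.2
eef_pos: [0.6652, 0.188, 0.277]
tcp_rot: [-3.132, 0.027, 1.817]
wrist_force: [0.6, -0.3, -0.1]
grip_width: 0.0851
rim [0.617  0.3485] 1222 [ 0.0079 -0.0206  0.0816]
[0.6648845  0.19006139 0.27729918]
```

View pics/x1.png

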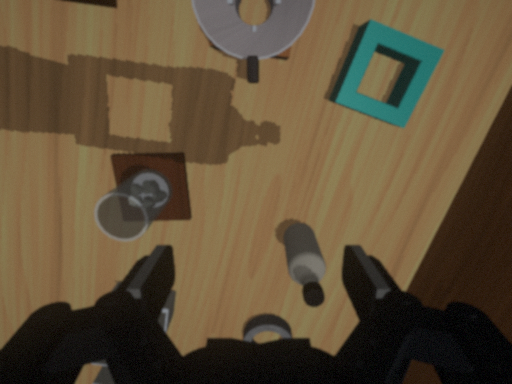

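View pics/x2.png

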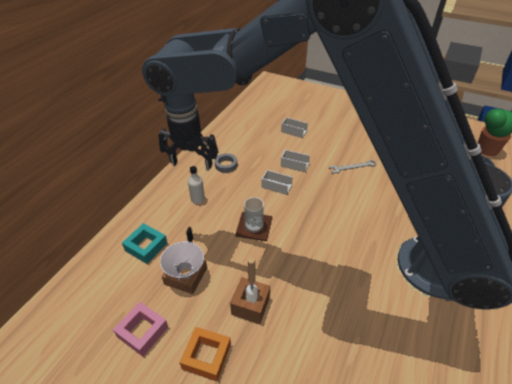

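View pics/x3.png

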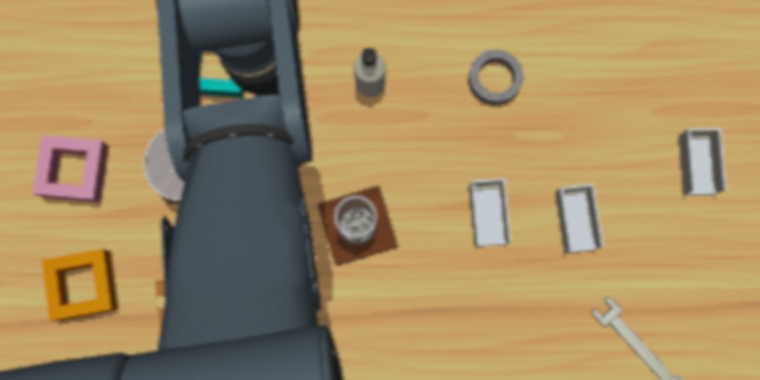

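View pics/x4.png

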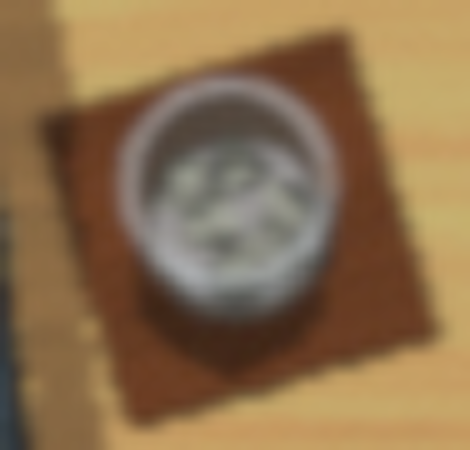

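```bash

python3 -m pendant '[[-0.2,-0.3,0,0,1],[-0.4,-0.6,0,0,1],[-0.6,-0.8,0,0,1],[-0.6,-0.8,0,0,1]]'
python3 -m pendant '[[-0.2,-0.3,0,0,1],[-0.4,-0.6,0,0,1],[-0.5,-0.8,0,0,1],[-0.5,-0.8,0,0,1],[-0.5,-0.8,0,0,1]]'
python3 - <<'E'
from h import *
p=shot('wrist'); u,v=proj(p,[.529,.099,.05]); u,v=int(u),int(v); print(u,v); save(p,'y1',(max(u-70,0),max(v-60,0),u+70,v+60),5)
p=shot('side'); save(p,'y2',(150,180,290,330),4)
p=shot('top'); save(p,'y3',(70,90,270,270),4)
E
```

```text
time: 99.75
eef_pos: [0.6006, 0.1103, 0.2806]
tcp_rot: [-3.132, 0.028, 1.818]
wrist_force: [-0.4, -0.7, -0.9]
grip_width: 0.0853
time: 100.25
eef_pos: [0.5385, 0.0442, 0.2831]
tcp_rot: [-3.137, 0.028, 1.819]
wrist_force: [0.2, 0.4, 0.5]
grip_width: 0.0852
263 109
```

View pics/y1.png

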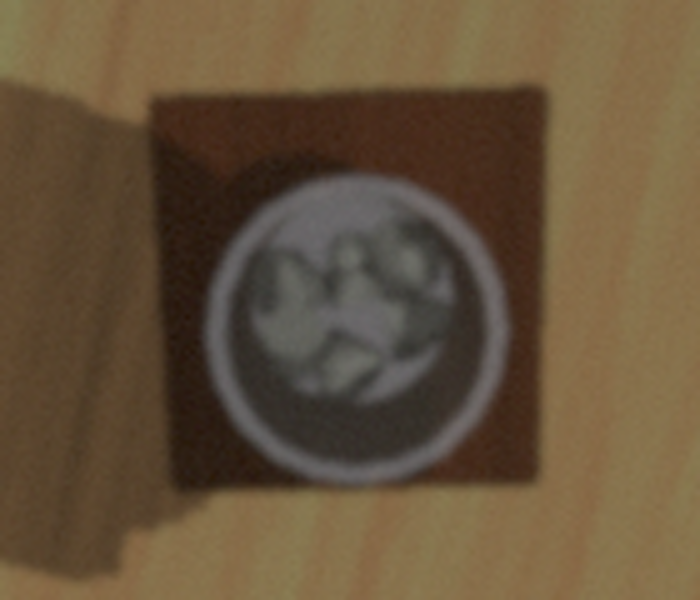

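View pics/y2.png

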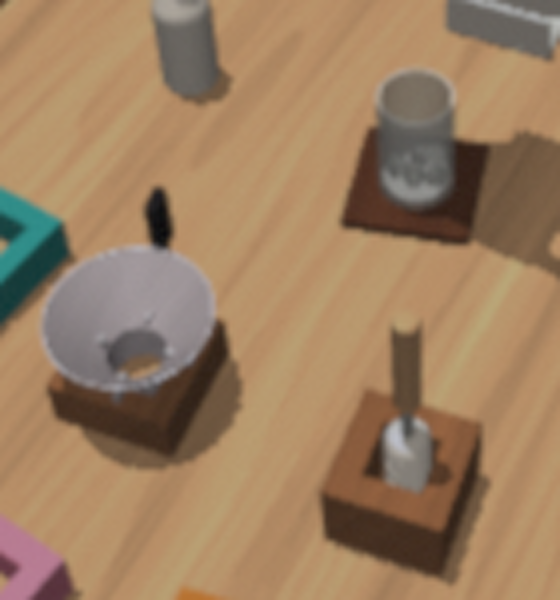

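View pics/y3.png

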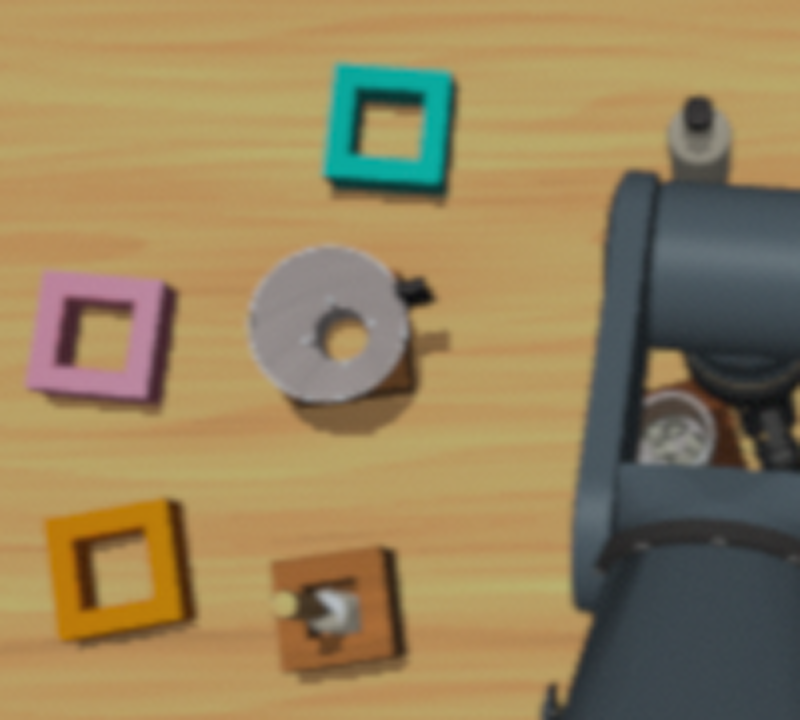

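```bash
python3 -c "
from station import sign_off; print(sign_off())"
```

```text
the job is handed in; nothing more can be done
None
```

The job is done and handed in at about 100 s of the 210 s allowed.

- **Brush:** I pushed the brush to the jar floor twice (about 15–18 N of contact), with a 70 mm stroke up in between. It is back standing in its block.
- **Pouring:** With the funnel seated on the jar, I emptied the two bins that held nuts, three each. The third bin was empty and I left it where it was. The arm cannot tilt the tool, so I held each bin by its back top corner. Over the funnel I eased the grip and gave short upward jerks so the front swung down. That only reached about 45 degrees, not the advised 60 to 75, but both bins emptied. Both stand upright and empty, each a little away from where it started.
- **Funnel:** It is back in the wooden stand.

**Last checks:**
- The pictures show the funnel on its stand as at the start, all three bins upright and empty, and no stray nuts. The bottle, tape and spanner appear undisturbed.
- The nuts overlap in the jar view: I could make out five or six, not clearly six.
- The weight reading after the second pour did not show the bin was empty; the pictures did.
- The final circle fit of the funnel rim was off by a few millimetres because the funnel was cut off at the edge of the picture. I relied on the other camera views instead.
- Early on, a reach test tilted the tool about 6 degrees and put two joints at their range limits. The readings showed up to about 0.004 rad past them (joint 2 at -0.754, joint 3 at 2.442). I brought the tilt back to under 2 degrees before the first grasp.

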